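Fetch the stray game pieces from under the riser with the reacher and box them

TASK

Some wooden house-shaped game pieces (two or three) have slid into the low gap under the riser shelf. Without touching them there with the fingers, use the reacher, squeezing its trigger to grip a piece and lift it over the sill, to bring them all out in front of the shelf. Swing the box's lid open until it rests on its stop, put all the pieces into the box, then lay the loose cover plate (it lies on top of the shelf) in over them, rib up, and press it down until it sits level on its corner posts; leave the lid open, the reacher lying on the table, right way up and clear of the shelf and the box, and the other things where they are.

Things in the scene. Friction and masses are not known exactly. Their poses are not given: they have to be found in the camera images.
- shelf: Fixed plywood riser shelf, 320 mm wide (y), 125 mm deep (x), top 84 mm and underside of board 72 mm above the table. Origin: on the table under the middle of its front edge; +x points into the gap, roughly to the robot's right. The gap has 14 mm side walls, a back wall (inner face at x = 119 mm) and, along the front edge, a sill 8 mm high and deep (x = 0 to 8 mm).
- house_0: Wooden house-shaped game piece, 72 mm long (x), 32 mm wide (y), vertical walls 22 mm high, shallow gable roof with its ridge along x, 29 mm high in all plus a 2 mm chimney; about 45 g. Origin: centre of its underside, z up. Starts standing in the gap, long axis roughly along the shelf's x. May be absent; all are alike.
- house_1: Wooden house-shaped game piece, 72 mm long (x), 32 mm wide (y), vertical walls 22 mm high, shallow gable roof with its ridge along x, 29 mm high in all plus a 2 mm chimney; about 45 g. Origin: centre of its underside, z up. Starts standing in the gap, long axis roughly along the shelf's x. May be absent; all are alike.
- house_2: Wooden house-shaped game piece, 72 mm long (x), 32 mm wide (y), vertical walls 22 mm high, shallow gable roof with its ridge along x, 29 mm high in all plus a 2 mm chimney; about 45 g. Origin: centre of its underside, z up. Starts standing in the gap, long axis roughly along the shelf's x. May be absent; all are alike.
- reacher: Pick-up tool, 200 g, lying on its flat base. Origin: middle of its handle, underside; x to the jaws, z up. Handle 110 mm long (x), 44 mm high; fixed black grip face at y = +29 mm, grey trigger plate (100 mm long) at y = -29 mm: 58 mm across when free. Pinch across y from above at the middle, 25 to 35 mm above the underside. Base plate 4 mm thick, y = -17 to 29 mm.
- jaws (a point): Point midway between the reacher's jaw pads, 135 mm ahead of the handle's middle and 15 mm above the underside; axes as the reacher. Rubber pads 36 mm long (x), 18 mm high, inner faces 50 mm apart when free, 68 mm outside, on thin bars; nothing between or above the bars. They close toward this point exactly as the fingers squeeze.
- trigger (a joint): Trigger travel, m: 0 free (jaws 50 mm apart, 58 mm across the handle), 0.018 gripping a piece (32 mm apart, 40 mm across), 0.030 at its stop. Trigger plate and its jaw move together, 1 to 1. The spring pushes out with 12 N at 0, 18 N at 0.030: opening the fingers to about 54 mm frees a piece while the spring still holds the tool in the fingers.
- box: Fixed grey box, 122 mm (x) by 230 mm (y), rim 76 mm high. Origin: centre of its underside; +x points to the hinge side, roughly to the robot's left. Inside 112 by 220 mm, floor 5 mm high. In each corner a post 20 mm (x) by 10 mm (y), 54 mm high, on which the cover finally lies; in the middle of each end wall (y = +-105 mm) a black sliding rest 50 mm (x) by 9 mm (y).
- lid (a joint): Angle of the box's lid, rad: 0 shut, 1.8 fully open, leaning back on its stop. It falls shut below about 1.5 and falls open beyond about 1.62. The lid is 122 by 230 by 6 mm, 140 g.
- box_hinge (a point): Middle of the lid's hinge axis, on the box's hinge-side rim: x = 61 mm, z = 76 mm in the box frame; the axis runs along the box's y.
- lid_tab (a point): Grip point on the black tab that sticks out 40 mm from the middle of the lid's free edge, 30 mm wide (y), 8 mm thick. The point lies 30 mm out from the edge, 152 mm from the hinge axis, 80 mm high when shut. Pinched across its width from above, the tab turns between the fingers as it is led round.
- rest_a (a joint): Sliding rest at the box's +y end, m: 0 up (top 62 mm above the table), 0.008 with its top level with the corner posts (54 mm), 0.010 at the bottom. Held by friction only: about 3 N moves it and it stays where it is left.
- rest_b (a joint): The same at the box's -y end.
- cover: Grey cover plate, 105 mm (x) by 211 mm (y) by 5 mm, 160 g; on top a middle rib 60 mm long (x), 14 mm wide (y), up to 19 mm above the underside. Origin: centre of underside. Starts flat on the shelf, rib up. Fits the box with about 4 mm play a side, x along the box's x; lies first on the rests, 8 mm too high; 6 to 10 N in the middle press it onto the posts (underside 54 mm high).
- tape: Tape dispenser, 52 by 177 by 98 mm, a bystander.
- pen: Pen, 145 mm long, a bystander.
- pencil: Pencil, 112 mm long, a bystander in front of the bench sealer, which stands to the right of the shelf and whose raised arm reaches 250 mm above the table.

How it is judged:
By the outcome, as a careful person would: the job done as asked, in the order asked, and still so for the second after the job is handed in, with the robot touching nothing.
Of house_0, house_1, house_2 only 2 to 3 are there at a start; the rules pass over those that are not, and their reading is None.
At some moment in a run one of house_0, house_1, house_2 may be knocked a few centimetres aside while the robot is not near it.
Once in a run the grip may slacken for a moment while it holds something.
It also fails if it takes over 210 s, if anything falls off the work surface, if the arm or the gripper's body presses on something with over 40 N, if the wrist force passes 120 N, or if a joint passes its speed limit or range.

ROBOT

A 6-joint arm with a two-finger parallel gripper is mounted at the origin on a cart in front of the work surface, level with it; the furniture and walls round the work are solid. World frame = base frame: x ahead of the robot, y to its left, z up, the work surface at z = 0. Lengths are in mm, angles in rad, forces in N, time in s.
With the tool pointing down it reaches from about 350 to 950 mm from the base axis. Payload 17.4 kg.
Tool frame: the origin (TCP) lies at the very end of the fingers, on their centre line; the grasp point (between the pads) lies 19 mm behind it; z points along the fingers, y is the direction in which the jaws open and shut (so a half turn about z gives the same grasp; the last joint's range is limited). The gripper opens to 93 mm and grips with 3 to 60 N. Pads are 15 mm wide; open, the fingers measure 128 mm over their backs; the gripper's body (75 mm by 188 mm) begins 65 mm behind the grasp point.
Start: joints at [1.078, 0.116, 1.442, -0, 1.584, -0.038], TCP at [296.524, 606.387, 218.646] pointing down, gripper open.
Joint ranges: [-2.83, 2.83], [-0.83, 2.19], [0.07, 2.5], [-1.14, 4.28], [0.01, 3], [-2.97, 2.97]. Speed limits (rad/s): [1.89, 1.89, 2.22, 3.14, 3.14, 3.14].

INTERFACE

Orientations are given as [roll, pitch, yaw] about the fixed x, y, z axes, in that order (R = Rz(yaw) Ry(pitch) Rx(roll)).
In Python, from rig import manip, imaging, finish_job gives the robot as it stands.
- The arm moves only by the tool arm_command, never from a script. Its argument "deltas" is a list of rows, each an object of numbers: "tx", "ty", "tz": the shift along the tool's x, y, z in m; "roll": the turn about the tool's z in rad; "gripper": the gripper command: -1 is fully open, 1 is shut, values between are in proportion. A call has 1 to 10 rows; each row is the pose to reach, as a shift and turn from the pose commanded when the call began, along the tool's axes at that moment; what a row does not reach only later rows make up. A row lasts 1/8 s, in which the tool goes at most 62.5 mm and 10.7 degrees, less where a joint would pass 70% of its speed; a pose out of reach is approached as far as the arm can. A call with a gripper value outside its range is refused whole. The fingers move at their own pace and stop on an object; "squeeze" is the grip in N (left out, the last holds). Time passes only in rows, so rows that repeat a pose let the fingers close. It gives the time, the measured TCP pose, the force and the opening at its end, in the units of the state.
- manip.observe(): the state, without advancing time (a new reading comes with each control period).
- imaging.snapshot(name): name is "scene" or "side" or "wrist"; returns a dict with "img" (384x512x3 uint8, blue, green, red), "fx", "fy", "cx", "cy" (pixels), "dist" ([k1, k2, p1, p2, k3] as OpenCV has them; the pictures are not rectified), "position" and "rotation" of the camera in the world. Camera axes: x right, y up, looking along -z (the intrinsics and any distortion apply to the point x, -y, -z); pixel columns grow to the right and rows downward; lengths in mm; the calibration is good to about 2 mm. A picture is of the moment at which its call begins. There is no depth.
- finish_job(): hands the job in, once; it reports no verdict.
The state is a dict: "time": time; "joint_positions": joint angles; "joint_velocities": joint speeds; "joint_efforts": joint torques, N m; "tool_pos": TCP position; "tool_rot": TCP orientation; "wrist_force": force on the tool from outside, world axes, zero at the start; "wrist_torque": the same for the moment, N m; "gripper_width": finger opening in mm.
Only numpy, scipy, OpenCV 4.12 (cv2) and the standard library are available. Lean on these libraries where they do the work, as an engineer would, in place of code of your own. Each camera call takes 0.05 s, during which the arm holds its last target.

## Working session

There is one attempt and no reset: what is moved stays moved. The work goes in short steps, Python scripts to look and compute and a tool call to move; the robot and the scene stay as the last step left them, time stands still between calls to the robot, and variables do not carry over. Pictures are saved under pics/ and viewed, and the job is handed in when it is done.

Besides the shell and the picture viewer there is one more tool, called after "Request:" as name([rows], argument=value, ...), one row to a line, values as JSON. arm_command: Moves the arm, as the interface text tells. Its arguments: {"type":"object","properties":{"deltas":{"type":"array","items":{"type":"object","properties":{"tx":{"type":"number"},"ty":{"type":"number"},"tz":{"type":"number"},"roll":{"type":"number"},"gripper":{"type":"number"}}}},"squeeze":{"type":"number"}},"required":["deltas"]}

```bash
ls; mkdir -p pics; cat > h.py <<'E'
import numpy as np, cv2
from rig import manip, imaging, finish_job
import pickle
def snap(n,tag):
    s=imaging.snapshot(n); cv2.imwrite(f'pics/{tag}.png',s['img']); pickle.dump(s,open(f'pics/{tag}.pkl','wb')); return s
def load(tag): return pickle.load(open(f'pics/{tag}.pkl','rb'))
def K(s): return np.array([[s['fx'],0,s['cx']],[0,s['fy'],s['cy']],[0,0,1.]])
def Rm(s):
    R=np.array(s['rotation'],float)
    if R.shape!=(3,3):
        from scipy.spatial.transform import Rotation
        R=Rotation.from_euler('xyz',R).as_matrix()
    return R
def proj(s,P):
    P=np.atleast_2d(np.array(P,float)); c=(P-np.array(s['position']))@Rm(s)
    q=c*np.array([1,-1,-1])
    uv,_=cv2.projectPoints(q.reshape(-1,1,3),np.zeros(3),np.zeros(3),K(s),np.array(s['dist'],float))
    return uv.reshape(-1,2)
def pix(s,uv,z):
    uv=np.array(uv,float).reshape(-1,1,2)
    n=cv2.undistortPoints(uv,K(s),np.array(s['dist'],float)).reshape(-1,2)
    d=np.c_[n[:,0],-n[:,1],-np.ones(len(n))]@Rm(s).T
    o=np.array(s['position'],float); t=(z-o[2])/d[:,2]
    return o+d*t[:,None]
def crop(tag,x0,y0,x1,y1,f,out):
    im=cv2.imread(f'pics/{tag}.png')[y0:y1,x0:x1]
    cv2.imwrite(f'pics/{out}.png',cv2.resize(im,None,fx=f,fy=f,interpolation=cv2.INTER_CUBIC))
E
python3 - <<'E'
from h import *
print(manip.observe())
for n in('scene','side','wrist'):
    s=snap(n,n+'0'); print(n,s['position'],s['rotation'],s['fx'],s['fy'],s['cx'],s['cy'],s['dist'])
E
```

```text
pics
{'time': 0.0, 'joint_positions': array([ 1.07823187e+00,  1.16437899e-01,  1.44228128e+00, -1.92498461e-05,
        1.58401818e+00, -3.78286989e-02]), 'joint_velocities': array([-0.00202698,  0.00024   ,  0.00011843,  0.00162324, -0.0002836 ,
        0.00086107]), 'joint_efforts': array([ 1.85107115e-05, -7.21322680e+01, -6.22570467e+01,  7.78939691e-02,
        2.40757351e-02, -1.00992602e-04]), 'tool_pos': array([296.40296829, 606.1948049 , 217.92766803]), 'tool_rot': array([-3.14044804e+00, -2.40576215e-05,  2.68685664e+00]), 'wrist_force': array([-0.01088045,  0.27991935, -0.11477785]), 'wrist_torque': array([0.03815782, 0.02570345, 0.04363515]), 'gripper_width': 92.77258234911476}
scene [-308.89502524 -466.12466264  514.98502926] [ 1.14416722 -0.01521766 -1.09416438] 358.59308689036885 358.59308689036885 248.36713667862188 194.4129507284612 [-0.07648601  0.          0.          0.          0.        ]
side [ 426.83105749 1109.0278319   750.18112618] [ 1.05142281  0.00820395 -3.03189373] 430.3262844688022 430.3262844688022 254.2907404938316 191.3527993713014 [-0.12704807  0.          0.          0.          0.        ]
wrist [235.69630012 636.97184804 384.04738718] [-2.51824529e-01  9.33723730e-04  1.11668534e+00] 326.2292142860894 326.2292142860894 259.1972276454851 191.00152948740543 [0.02548557 0.         0.         0.         0.        ]
```

View pics/scene0.png

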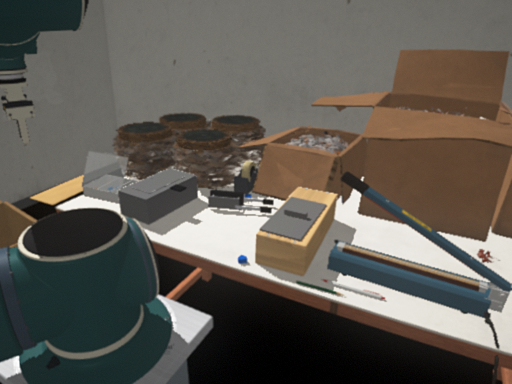

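View pics/side0.png

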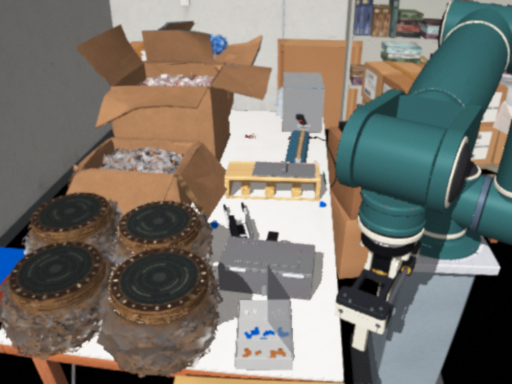

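View pics/wrist0.png

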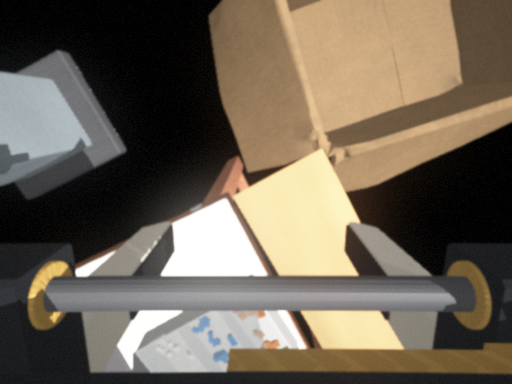

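```bash
python3 - <<'E'
from h import *
crop('side0',190,110,350,310,4,'s0a'); crop('scene0',110,140,350,300,3,'c0a')
E
```

```text
(no output)
```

View pics/s0a.png

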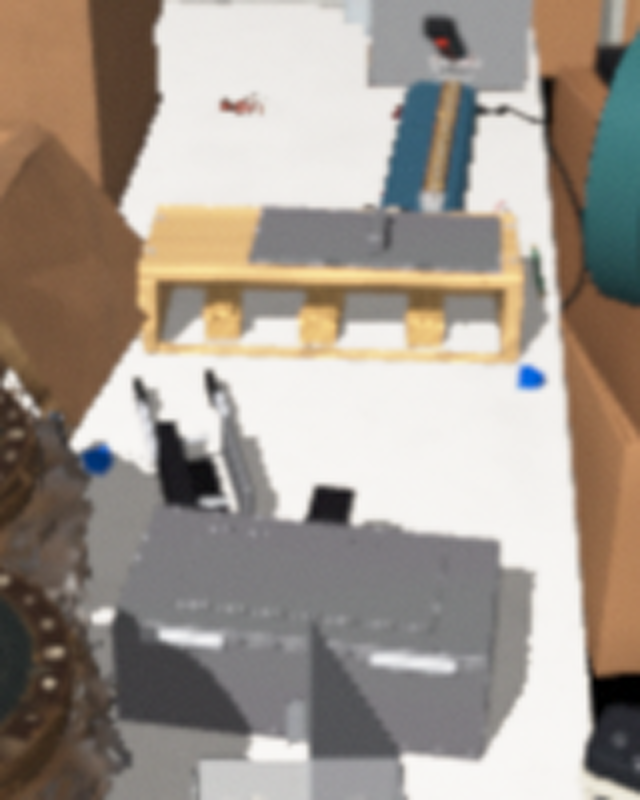

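View pics/c0a.png

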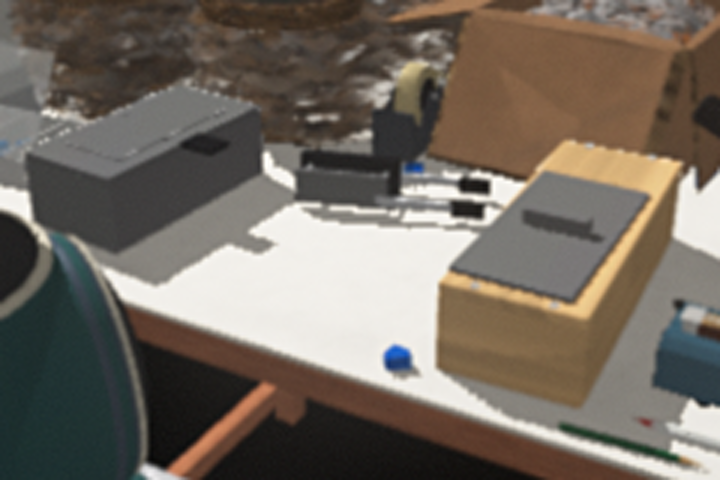

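```bash
python3 - <<'E'
from h import *
s=load('side0')
f=lambda x,y:(190+x/4,110+y/4)
print('shelf front bottom L,R',pix(s,[f(145,352),f(518,360)],4).round(0))
print('shelf top front L,R; back L,R',pix(s,[f(140,272),f(522,278),f(158,207),f(517,215)],84).round(0))
print('box top hinge L,R; front L,R',pix(s,[f(115,615),f(490,660),f(155,510),f(500,545)],80).round(0))
print('tab',pix(s,[f(310,520),f(350,525),f(320,487),f(355,490)],80).round(0))
print('jaws',pix(s,[f(140,385),f(210,380)],20).round(0))
print('cover',pix(s,[f(250,262),f(500,270),f(262,208),f(500,215)],89).round(0))
print('houses front bottom',pix(s,[f(203,338),f(242,338),f(300,343),f(337,343),f(405,343),f(443,345)],0).round(0))
E
```

```text
shelf front bottom L,R [[ 666. -133.    4.]
 [ 350. -150.    4.]]
shelf top front L,R; back L,R [[ 666. -128.   84.]
 [ 352. -147.   84.]
 [ 671. -251.   84.]
 [ 354. -265.   84.]]
box top hinge L,R; front L,R [[608. 306.  80.]
 [381. 325.  80.]
 [601. 196.  80.]
 [374. 212.  80.]]
tab [[498. 197.  80.]
 [472. 200.  80.]
 [494. 159.  80.]
 [471. 160.  80.]]
jaws [[656. -54.  20.]
 [601. -68.  20.]]
cover [[ 576. -144.   89.]
 [ 371. -150.   89.]
 [ 577. -247.   89.]
 [ 369. -253.   89.]]
houses front bottom [[ 621. -168.    0.]
 [ 587. -171.    0.]
 [ 536. -168.    0.]
 [ 505. -171.    0.]
 [ 446. -176.    0.]
 [ 414. -176.    0.]]
```

```bash
cat >> h.py <<'E'
def to(x,y,z,yaw=None):
    """delta from current measured pose"""
    o=manip.observe(); p=o['tool_pos']; th=o['tool_rot'][2]
    from scipy.spatial.transform import Rotation
    R=Rotation.from_euler('xyz',o['tool_rot']).as_matrix()
    d=(np.array([x,y,z])-p)@R/1000
    r=0 if yaw is None else -((yaw-th+np.pi)%(2*np.pi)-np.pi)
    print('tx %.4f ty %.4f tz %.4f roll %.4f'%(*d,r)); return d,r
def st():
    o=manip.observe(); print('t %.2f pos %s rot %s F %s T %s w %.1f q %s'%(o['time'],o['tool_pos'].round(1),o['tool_rot'].round(3),o['wrist_force'].round(1),o['wrist_torque'].round(2),o['gripper_width'],o['joint_positions'].round(2)))
E
python3 - <<'E'
from h import *
s=load('wrist0'); print(Rm(s)@[0,0,-1],Rm(s)@[0,1,0])
to(480,20,350,1.571)
E
```

```text
[ 0.22352151 -0.11011502 -0.96845899] [-0.87040943  0.42461879 -0.24917125]
tx -0.4224 ty -0.4462 tz -0.1316 roll 1.1158
```

Request:
arm_command([
  {"tx":0,"ty":0,"tz":-0.06},
  {"tx":-0.03,"ty":-0.03,"tz":-0.1,"roll":0.15},
  {"tx":-0.07,"ty":-0.07,"tz":-0.13,"roll":0.33},
  {"tx":-0.11,"ty":-0.115,"tz":-0.13,"roll":0.5},
  {"tx":-0.155,"ty":-0.16,"tz":-0.13,"roll":0.68},
  {"tx":-0.2,"ty":-0.21,"tz":-0.13,"roll":0.86},
  {"tx":-0.24,"ty":-0.25,"tz":-0.13,"roll":1.02},
  {"tx":-0.285,"ty":-0.3,"tz":-0.13,"roll":1.116},
  {"tx":-0.33,"ty":-0.34,"tz":-0.13,"roll":1.116},
  {"tx":-0.37,"ty":-0.38,"tz":-0.13,"roll":1.116},
])

```text
$.deltas[0]: bad value
```

```bash
python3 - <<'E'
from h import *
st(); to(480,20,350,1.571)
E
```

```text
t 0.15 pos [296.5 606.3 218.1] rot [-3.141 -0.     2.687] F [-0.7  1.8  0.3] T [ 0.04 -0.02 -0.02] w 93.3 q [ 1.08  0.12  1.44  0.    1.58 -0.04]
tx -0.4224 ty -0.4462 tz -0.1316 roll 1.1158
```

Request:
arm_command([
  {"tx":0,"ty":0,"tz":-0.06,"roll":0,"gripper":-1},
  {"tx":-0.03,"ty":-0.03,"tz":-0.1,"roll":0.15,"gripper":-1},
  {"tx":-0.07,"ty":-0.07,"tz":-0.13,"roll":0.33,"gripper":-1},
  {"tx":-0.11,"ty":-0.115,"tz":-0.13,"roll":0.5,"gripper":-1},
  {"tx":-0.155,"ty":-0.16,"tz":-0.13,"roll":0.68,"gripper":-1},
  {"tx":-0.2,"ty":-0.21,"tz":-0.13,"roll":0.86,"gripper":-1},
  {"tx":-0.24,"ty":-0.25,"tz":-0.13,"roll":1.02,"gripper":-1},
  {"tx":-0.285,"ty":-0.3,"tz":-0.13,"roll":1.116,"gripper":-1},
  {"tx":-0.33,"ty":-0.34,"tz":-0.13,"roll":1.116,"gripper":-1},
  {"tx":-0.37,"ty":-0.38,"tz":-0.13,"roll":1.116,"gripper":-1},
])

```text
time: 1.4
tool_pos: [462.2, 100.4, 348.7]
tool_rot: [3.141, -0.0, 1.571]
wrist_force: [1.1, 1.4, 0.2]
gripper_width: 93.1
```

```bash
python3 - <<'E'
from h import *
st(); to(480,20,350,1.571)
E
```

```text
t 1.40 pos [462.2 100.4 348.7] rot [ 3.141 -0.     1.571] F [1.1 1.4 0.2] T [ 0.    0.06 -0.02] w 93.1 q [ 0.16 -0.33  1.64 -0.    1.83  0.16]
tx -0.0804 ty 0.0178 tz -0.0013 roll -0.0004
```

Request:
arm_command([
  {"tx":-0.05,"ty":0.03,"tz":0,"roll":0,"gripper":-1},
  {"tx":-0.08,"ty":0.04,"tz":0,"roll":0,"gripper":-1},
  {"tx":-0.08,"ty":0.04,"tz":0,"roll":0,"gripper":-1},
])

```text
time: 1.78
tool_pos: [502.4, 20.8, 348.1]
tool_rot: [-3.141, 0.0, 1.568]
wrist_force: [-0.1, -0.2, -1.1]
gripper_width: 93.1
```

```bash
python3 - <<'E'
from h import *
st(); snap('wrist','w1'); crop('w1',0,0,512,384,1.56,'w1a')
E
```

```text
t 1.77 pos [502.4  20.8 348.1] rot [-3.141  0.     1.568] F [-0.1 -0.2 -1.1] T [-0.05  0.07 -0.02] w 93.1 q [-0.01 -0.26  1.59 -0.    1.81 -0.01]
```

View pics/w1a.png

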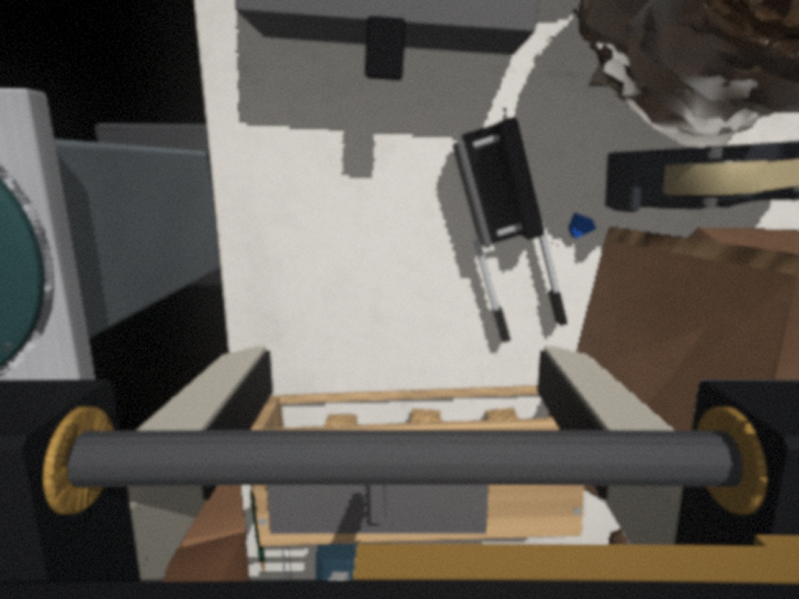

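```bash
python3 - <<'E'
from h import *
crop('w1',280,60,380,230,4.5,'w1b')
E
```

```text
(no output)
```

View pics/w1b.png

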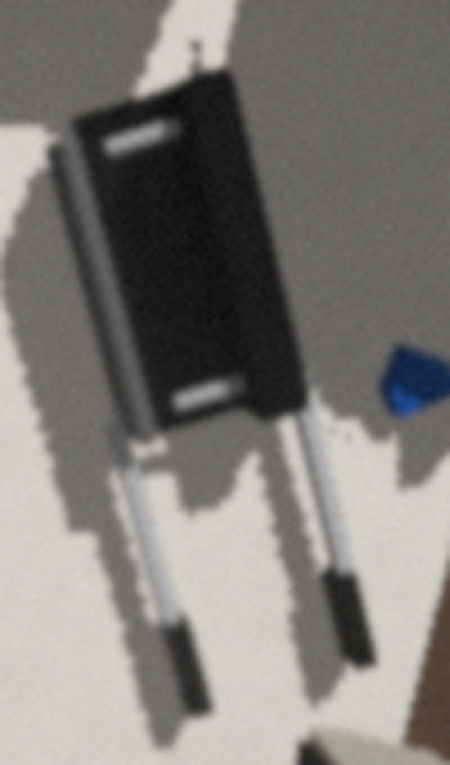

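```bash
cat > fitr.py <<'E'
from h import *
from scipy.optimize import least_squares
def fit(s,obj,px,x0):
    def w(p):
        c,n=np.cos(p[2]),np.sin(p[2]); R=np.array([[c,-n,0],[n,c,0],[0,0,1]])
        return obj@R.T+[p[0],p[1],0]
    r=least_squares(lambda p:(proj(s,w(p))-px).ravel(),x0,x_scale=[100,100,1])
    return r.x,(proj(s,w(r.x))-px),w
E
python3 - <<'E'
from fitr import *
s=load('w1')
f=lambda x,y:(280+x/4.5,60+y/4.5)
obj=np.array([[55,29,44],[-55,29,44],[153,34,24],[117,34,24],[153,-34,24],[153,-25,24]],float)
px=np.array([f(305,400),f(235,70),f(375,660),f(357,570),f(187,716),f(212,708)])
x,r,w=fit(s,obj,px,[630,80,-1.4]); print(x,r.round(1).tolist())
print(pix(s,px,24).round(0)[2:])
E
```

```text
[589.03914314  72.86450037  -1.2733199 ] [[1.8, 1.6], [-1.1, -2.7], [0.3, 0.9], [-0.8, -0.4], [-0.1, 0.5], [-0.1, 0.7]]
[[666. -62.  24.]
 [657. -30.  24.]
 [601. -83.  24.]
 [610. -80.  24.]]
```

```bash
python3 - <<'E'
from fitr import *
s=load('w1'); im=cv2.resize(s['img'],None,fx=4,fy=4,interpolation=cv2.INTER_CUBIC)
c,n=np.cos(-1.273),np.sin(-1.273); R=np.array([[c,-n,0],[n,c,0],[0,0,1]])
def box(x0,x1,y0,y1,z0,z1,col):
    for z in(z0,z1):
        P=np.array([[x0,y0,z],[x1,y0,z],[x1,y1,z],[x0,y1,z]],float)@R.T+[589,73,0]
        cv2.polylines(im,[(proj(s,P)*4+2).astype(int).reshape(-1,1,2)],True,col,1)
box(-50,50,-29,29,15,44,(0,255,255)); box(-55,55,-17,29,0,4,(0,255,0))
for a in((25,34),(-34,-25)): box(117,153,*a,6,24,(0,0,255))
cv2.imwrite('pics/ov1.png',im[240:900,1100:1560])
E
```

```text
(no output)
```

View pics/ov1.png

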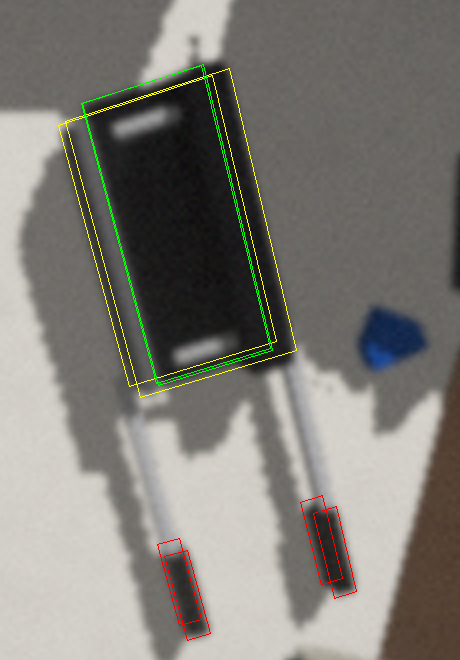

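```bash
python3 - <<'E'
from h import *
snap('side','s1'); snap('scene','c1')
crop('s1',215,150,335,210,6.5,'s1a'); crop('w1',155,240,380,350,3.5,'w1c')
E
```

```text
(no output)
```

View pics/s1a.png

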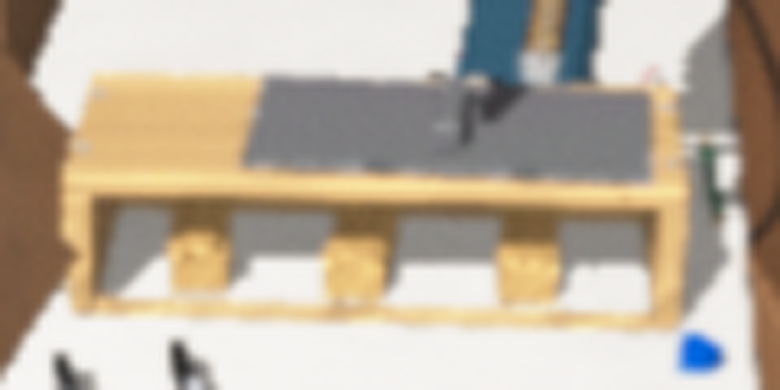

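View pics/w1c.png

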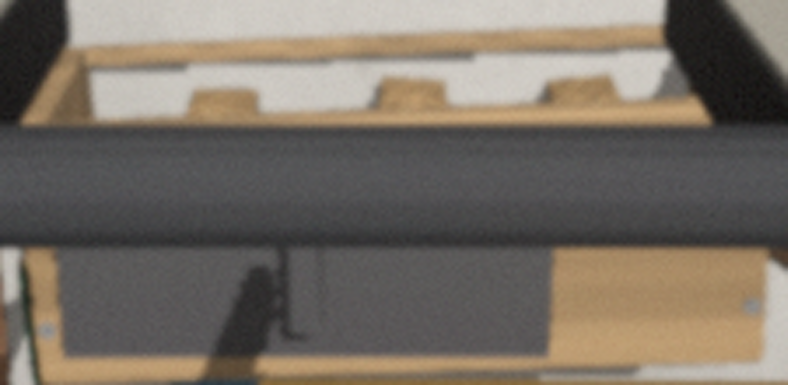

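View pics/c1.png

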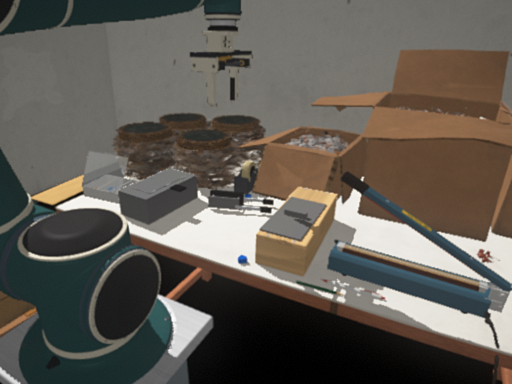

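```bash
cat > fit2.py <<'E'
from fitr import *
def fitm(items,x0):
    # items: list of (s,obj,px)
    def w(p,obj):
        c,n=np.cos(p[2]),np.sin(p[2]); R=np.array([[c,-n,0],[n,c,0],[0,0,1]]); return np.array(obj,float)@R.T+[p[0],p[1],0]
    f=lambda p:np.concatenate([(proj(s,w(p,o))-np.array(px)).ravel() for s,o,px in items])
    r=least_squares(f,x0,x_scale=[100,100,1],loss='soft_l1'); return r.x,f(r.x).reshape(-1,2).round(1),w
E
python3 - <<'E'
from fit2 import *
s=load('s1'); w1=load('w1')
f=lambda x,y:(215+x/6.5,150+y/6.5); g=lambda x,y:(155+x/3.5,240+y/3.5)
A=(s,[[0,160,84],[0,-160,84],[125,160,84],[125,-160,84],[0,160,0],[0,-160,0]],[f(63,190),f(688,197),f(95,73),f(682,90),f(75,312),f(680,328)])
B=(w1,[[0,-146,8],[125,160,84],[125,-160,84]],[g(75,48),g(762,360),g(25,382)])
for it in([A],[B],[A,B]):
    x,r,_=fitm(it,[510,-140,-1.6]); print(x,r.tolist())
sx=x
print('cover s', pix(s,[f(242,166),f(650,182),f(262,78),f(648,92)],89).round(0))
print('cover w', pix(w1,[g(65,355),g(548,355)],89).round(0))
H=[(172,290),(230,293),(325,297),(385,300),(498,297),(558,302)]
P=pix(s,[f(*h) for h in H],0); print(P.round(0))
print('wrist top front roof', pix(w1,[g(190,95),g(258,95),g(380,82),g(445,85),g(548,82),g(612,82)],24).round(0))
c,n=np.cos(sx[2]),np.sin(sx[2]); R=np.array([[c,-n],[n,c]])
print('shelf frame',((P[:,:2]-sx[:2])@R).round(0).tolist())
E
```

```text
[ 508.23230391 -138.74944638   -1.53949876] [[-0.0, -2.1], [0.9, -0.3], [-0.1, -0.4], [-0.3, -0.6], [-0.9, 0.9], [0.4, 1.6]]
[ 509.37215069 -142.45799967   -1.53267551] [[0.1, -0.6], [-1.4, -0.1], [1.1, 0.5]]
[ 508.89692963 -142.25385224   -1.53330846] [[-0.1, -2.5], [0.6, -0.9], [-0.4, -0.8], [-0.7, -1.1], [-0.9, 0.5], [0.2, 0.9], [-0.2, -0.8], [-1.8, -0.1], [0.7, 0.3]]
cover s [[ 577. -144.   89.]
 [ 371. -146.   89.]
 [ 578. -247.   89.]
 [ 370. -250.   89.]]
cover w [[ 373. -255.   89.]
 [ 582. -255.   89.]]
[[ 618. -168.    0.]
 [ 587. -167.    0.]
 [ 537. -168.    0.]
 [ 505. -168.    0.]
 [ 445. -177.    0.]
 [ 413. -175.    0.]]
wrist top front roof [[ 420. -166.   24.]
 [ 452. -166.   24.]
 [ 510. -159.   24.]
 [ 540. -161.   24.]
 [ 588. -159.   24.]
 [ 618. -159.   24.]]
shelf frame [[30.0, 108.0], [28.0, 77.0], [27.0, 27.0], [26.0, -5.0], [32.0, -65.0], [29.0, -97.0]]
```

```bash
python3 - <<'E'
from fit2 import *
w1=load('w1')
k=1.5625
for z in(0,50,98): print(z,pix(w1,[(607/k,152/k),(607/k,208/k),(665/k,165/k),(665/k,195/k),(605/k,60/k),(690/k,135/k)],z).round(0).tolist())
print('carton',[pix(w1,[(608/k,230/k),(545/k,345/k)],z).round(0).tolist() for z in (0,60,120)])
E
cat > /dev/null
```

```text
0 [[698.0, 103.0, 0.0], [703.0, 50.0, 0.0], [755.0, 90.0, 0.0], [758.0, 62.0, 0.0], [687.0, 184.0, 0.0], [774.0, 118.0, 0.0]]
50 [[679.0, 102.0, 50.0], [684.0, 54.0, 50.0], [730.0, 90.0, 50.0], [734.0, 65.0, 50.0], [670.0, 175.0, 50.0], [748.0, 115.0, 50.0]]
98 [[661.0, 100.0, 98.0], [665.0, 57.0, 98.0], [707.0, 90.0, 98.0], [710.0, 67.0, 98.0], [652.0, 166.0, 98.0], [723.0, 112.0, 98.0]]
carton [[[706.0, 28.0, 0.0], [652.0, -94.0, 0.0]], [[683.0, 35.0, 60.0], [634.0, -72.0, 60.0]], [[659.0, 42.0, 120.0], [617.0, -51.0, 120.0]]]
```

```bash
python3 - <<'E'
from h import *
crop('side0',90,60,350,300,3,'s0b'); crop('c1',190,110,420,280,3.4,'c1b')
E
```

```text
(no output)
```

View pics/s0b.png

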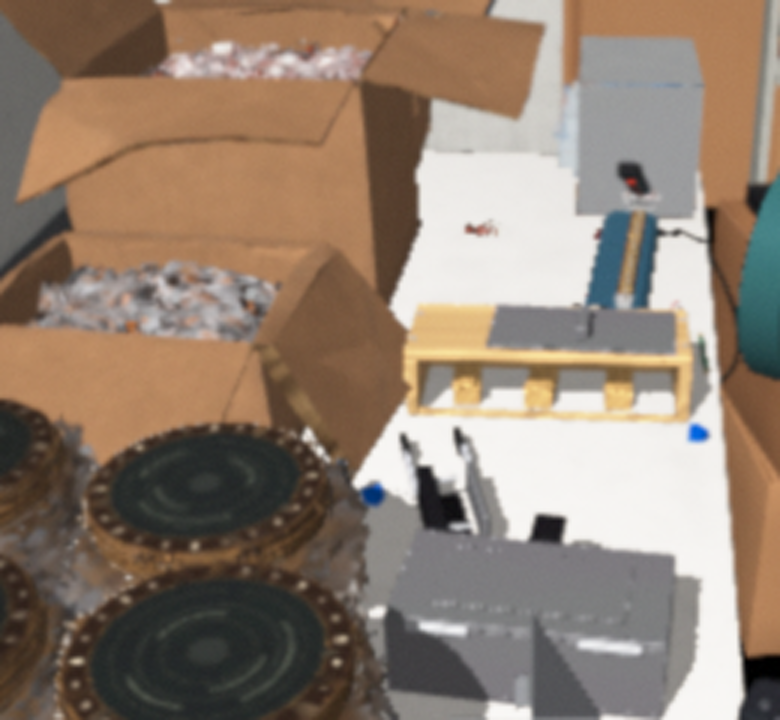

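View pics/c1b.png

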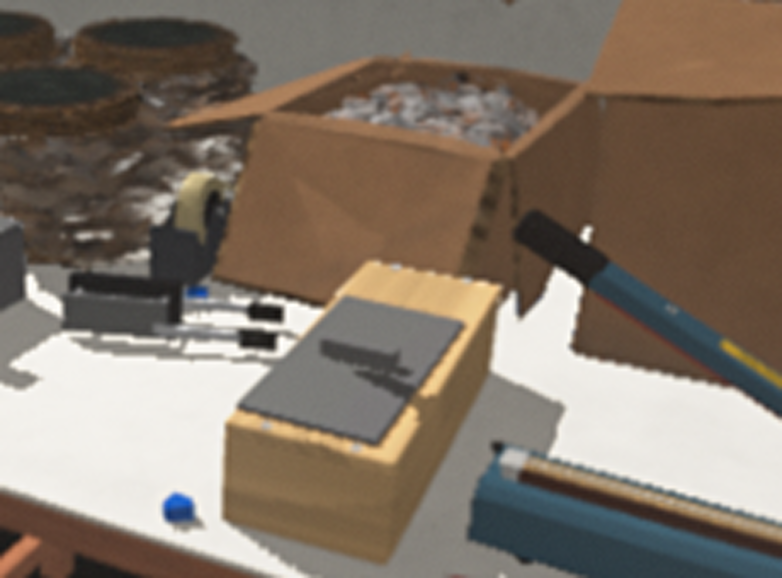

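```bash
cat >> h.py <<'E'
def tri(obs):
    A=np.zeros((3,3));b=np.zeros(3);L=[]
    for s,uv in obs:
        o=np.array(s['position'],float); d=pix(s,[uv],o[2]-100)[0]-o; d/=np.linalg.norm(d); M=np.eye(3)-np.outer(d,d); A+=M;b+=M@o;L.append((o,M))
    X=np.linalg.solve(A,b); print(X.round(0),[round(float(np.linalg.norm(M@(X-o))),1) for o,M in L]); return X
E
python3 - <<'E'
from h import *
w=load('w1');c=load('c1');s=load('s1')
tri([(w,(608/1.5625,230/1.5625)),(c,(253,192)),(s,(90+355/3,60+470/3))])
tri([(w,(608/1.5625,230/1.5625)),(c,(253,192))])
tri([(w,(608/1.5625,230/1.5625)),(s,(90+355/3,60+470/3))])
# upper corners of flap
tri([(c,(190+255/3.4,110+115/3.4)),(s,(90+262/3,60+345/3))])
tri([(c,(190+500/3.4,110+158/3.4)),(s,(90+330/3,60+245/3))])
for x,y,z in [(690,-134,10),(680,-134,50)]: print(proj(s,[x,y,z]),proj(c,[x,y,z]))
for z in (0,50,100): print(pix(s,[(90+410/3,60+370/3)],z))
E
```

```text
[695.  26.  23.] [5.1, 5.8, 6.0]
[701.  29.  13.] [0.3, 0.3]
[693.  32.  34.] [0.2, 0.2]
[778.  24. 167.] [1.7, 1.7]
[ 767. -229.  166.] [0.7, 0.7]
[[219.25346599 196.01589772]] [[296.49628988 204.19448545]]
[[221.60505263 185.88882812]] [[296.28987492 194.03336392]]
[[ 683.05998816 -243.4223865     0.        ]]
[[ 665.98218377 -153.28080794   50.        ]]
[[648.90437937 -63.13922938 100.        ]]
```

```bash
python3 - <<'E'
from h import *
to(590,73.5,60,1.868);to(590,73.5,11,1.868); print(load('w1')['position'])
E
```

```text
tx 0.0503 ty 0.0883 tz 0.2886 roll -0.2969
tx 0.0503 ty 0.0883 tz 0.3376 roll -0.2969
[503.91716123  90.06024702 514.12858031]
```

Request:
arm_command([
  {"tx":0.02,"ty":0.03,"tz":0.04,"roll":-0.1,"gripper":-1},
  {"tx":0.04,"ty":0.06,"tz":0.09,"roll":-0.2,"gripper":-1},
  {"tx":0.05,"ty":0.088,"tz":0.14,"roll":-0.297,"gripper":-1},
  {"tx":0.05,"ty":0.088,"tz":0.2,"roll":-0.297,"gripper":-1},
  {"tx":0.05,"ty":0.088,"tz":0.25,"roll":-0.297,"gripper":-1},
  {"tx":0.05,"ty":0.088,"tz":0.25,"roll":-0.297,"gripper":-1},
])

```text
time: 2.68
tool_pos: [587.8, 73.5, 95.4]
tool_rot: [-3.136, -0.001, 1.869]
wrist_force: [-0.7, 0.4, 0.8]
gripper_width: 92.9
```

```bash
python3 - <<'E'
from h import *
snap('wrist','w2'); st(); to(590,73.5,11,1.868); crop('w2',0,0,512,384,1.56,'w2a')
E
```

```text
t 2.73 pos [589.4  73.4  98.8] rot [-3.14  -0.     1.869] F [-0.4 -0.5  0.5] T [-0.06  0.03 -0.01] w 93.0 q [ 0.08 -0.    1.76  0.    1.38 -0.22]
tx -0.0002 ty 0.0007 tz 0.0878 roll 0.0010
```

View pics/w2a.png

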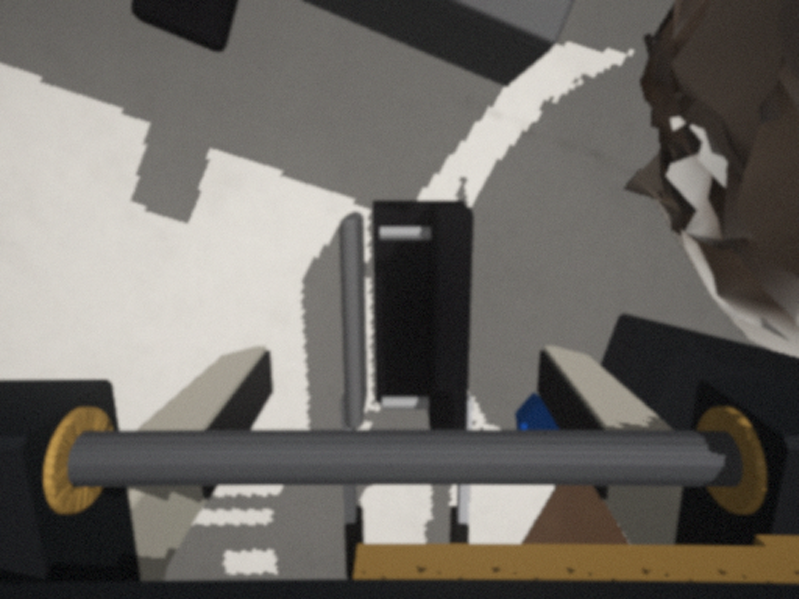

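```bash
python3 - <<'E'
from h import *
s=load('w2');k=1.5625
P=pix(s,[(345/k,212/k),(372/k,203/k),(472/k,203/k),(345/k,425/k),(470/k,428/k)],44)[:,:2]
th=1.869; o=np.array([589.5,73.5]); d=P-o
print(np.c_[-(d@[np.cos(th),np.sin(th)]), d@[np.sin(th),-np.cos(th)]].round(1))
E
```

```text
[[-51.1 -26.1]
 [-54.9 -14.6]
 [-54.9  27.3]
 [ 48.  -28.9]
 [ 49.3  29.9]]
```

Request:
arm_command([
  {"tx":0,"ty":0,"tz":0.04,"roll":0,"gripper":-1},
  {"tx":0,"ty":0,"tz":0.075,"roll":0,"gripper":-1},
  {"tx":0,"ty":0,"tz":0.087,"roll":0,"gripper":-1},
  {"tx":0,"ty":0,"tz":0.087,"roll":0,"gripper":-0.15},
  {"tx":0,"ty":0,"tz":0.087,"roll":0,"gripper":-0.15},
  {"tx":0,"ty":0,"tz":0.087,"roll":0,"gripper":-0.15},
  {"tx":0,"ty":0,"tz":0.087,"roll":0,"gripper":-0.15},
  {"tx":0,"ty":0,"tz":0.087,"roll":0,"gripper":-0.15},
], squeeze=45)

```text
time: 3.72
tool_pos: [590.7, 72.6, 12.4]
tool_rot: [3.14, 0.0, 1.868]
wrist_force: [3.6, 0.5, 3.9]
gripper_width: 54.7
```

```bash
python3 - <<'E'
from h import *
st()
E
```

```text
t 3.73 pos [590.7  72.6  12.4] rot [3.14  0.    1.868] F [3.6 0.5 3.9] T [ 0.12 -0.51  0.05] w 54.7 q [ 0.08  0.08  1.83  0.    1.23 -0.22]
```

```bash
python3 - <<'E'
from h import *
to(596,28,32,1.607)
E
```

```text
tx -0.0442 ty -0.0079 tz -0.0196 roll 0.2608
```

Request:
arm_command([
  {"tx":0,"ty":0,"tz":-0.01,"roll":0,"gripper":-0.15},
  {"tx":0,"ty":0,"tz":-0.02,"roll":0,"gripper":-0.15},
  {"tx":-0.01,"ty":-0.002,"tz":-0.02,"roll":0.06,"gripper":-0.15},
  {"tx":-0.02,"ty":-0.004,"tz":-0.02,"roll":0.13,"gripper":-0.15},
  {"tx":-0.032,"ty":-0.006,"tz":-0.02,"roll":0.2,"gripper":-0.15},
  {"tx":-0.044,"ty":-0.008,"tz":-0.02,"roll":0.261,"gripper":-0.15},
  {"tx":-0.044,"ty":-0.008,"tz":-0.02,"roll":0.261,"gripper":-0.15},
])

```text
time: 4.6
tool_pos: [595.3, 27.6, 32.1]
tool_rot: [3.142, 0.0, 1.606]
wrist_force: [0.8, 0.3, -3.1]
gripper_width: 53.6
```

```bash
python3 - <<'E'
from h import *
st(); snap('side','s3'); snap('scene','c3'); crop('s3',190,130,350,280,5,'s3a'); crop('c3',190,130,340,260,5,'c3a')
E
```

```text
t 4.60 pos [595.3  27.6  32.1] rot [3.142 0.    1.606] F [ 0.8  0.3 -3.1] T [-0.02  0.07  0.03] w 53.6 q [ 0.    0.06  1.81 -0.    1.27 -0.03]
```

View pics/s3a.png

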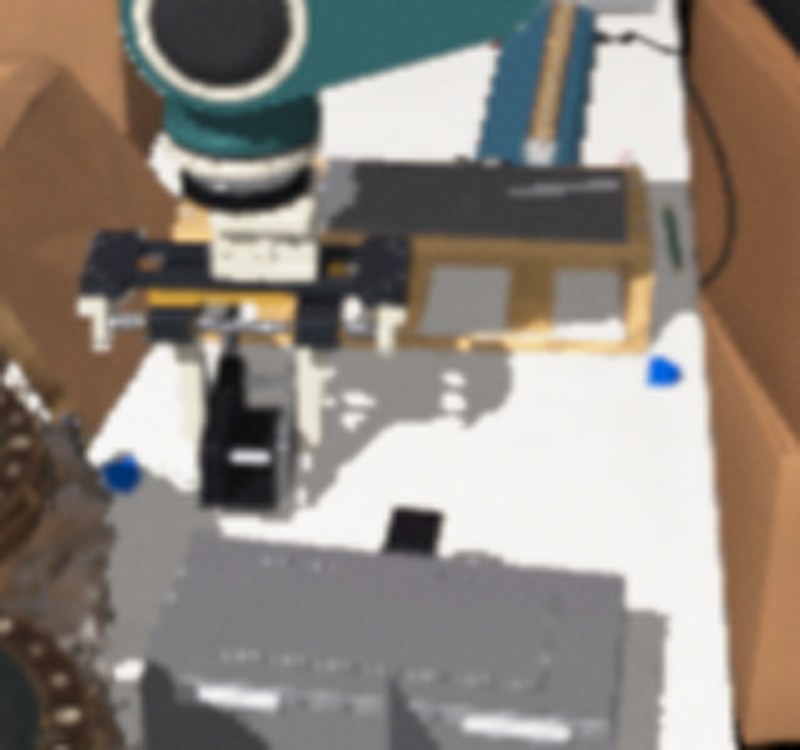

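View pics/c3a.png

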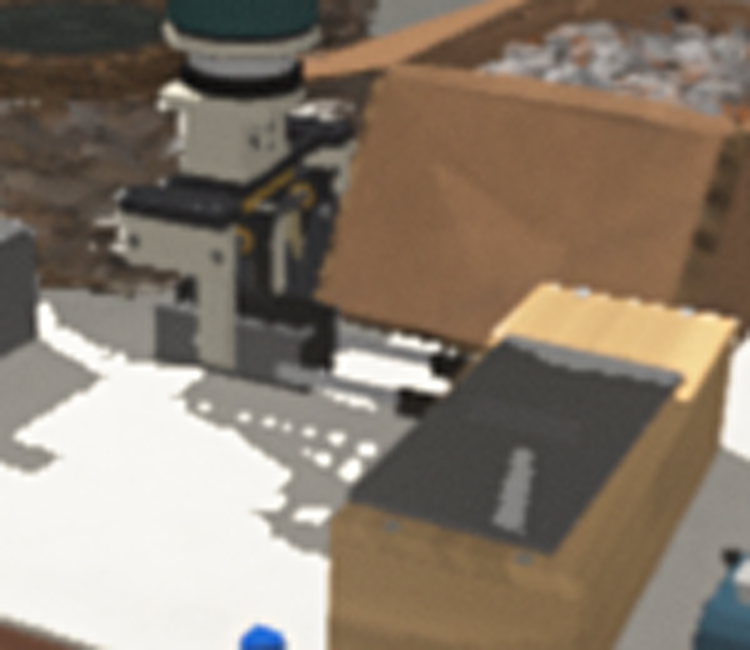

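```bash
cat > ov.py <<'E'
from h import *
def rpose(o,z0=12.4,dx=0):
    th=o['tool_rot'][2]; ya=th+np.pi; c,n=np.cos(ya),np.sin(ya); R=np.array([[c,-n,0],[n,c,0],[0,0,1]])
    return R,np.array([o['tool_pos'][0],o['tool_pos'][1],o['tool_pos'][2]-z0])
def drawbox(im,s,k,R,t,b,col):
    x0,x1,y0,y1,z0,z1=b
    V=np.array([[x,y,z] for x in(x0,x1) for y in(y0,y1) for z in(z0,z1)],float)@R.T+t
    p=((proj(s,V)+.5)*k).astype(int)
    for a,c in[(0,1),(2,3),(4,5),(6,7),(0,2),(1,3),(4,6),(5,7),(0,4),(1,5),(2,6),(3,7)]: cv2.line(im,tuple(map(int,p[a])),tuple(map(int,p[c])),col,1)
def reacher(tag,out,crop,k=5,trav=0.0,extra=[]):
    s=load(tag); im=cv2.resize(s['img'],None,fx=k,fy=k,interpolation=cv2.INTER_CUBIC); R,t=rpose(manip.observe())
    drawbox(im,s,k,R,t,(117,153,25-trav/2,34-trav/2,6,24),(0,0,255)); drawbox(im,s,k,R,t,(117,153,-34+trav/2,-25+trav/2,6,24),(0,0,255)); drawbox(im,s,k,R,t,(-55,55,-17,29,0,44),(0,255,0))
    for R2,t2,b,c in extra: drawbox(im,s,k,R2,t2,b,c)
    x0,y0,x1,y1=[int(v*k) for v in crop]; cv2.imwrite(f'pics/{out}.png',im[y0:y1,x0:x1])
E
python3 - <<'E'
from ov import *
reacher('c3','c3o',(200,170,300,230),8,4)
E
```

```text
(no output)
```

View pics/c3o.png

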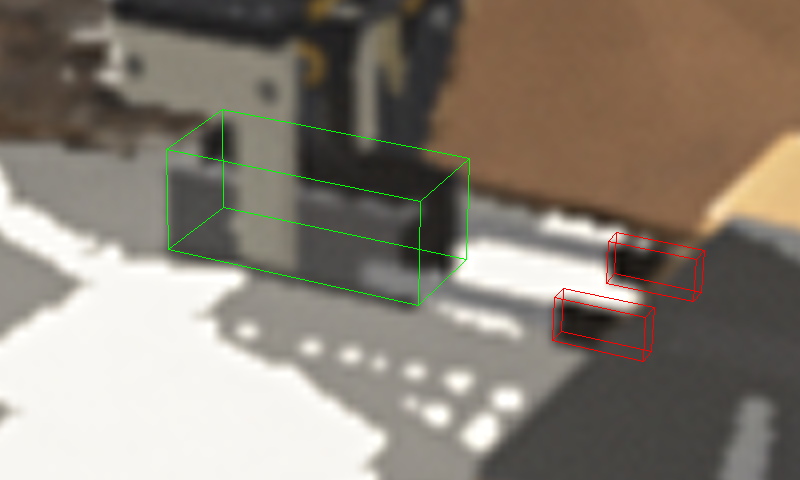

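Request:
arm_command([
  {"tx":0,"ty":0.001,"tz":0.006,"roll":0,"gripper":-0.15},
  {"tx":-0.005,"ty":0.001,"tz":0.0115,"roll":0,"gripper":-0.15},
  {"tx":-0.015,"ty":0.001,"tz":0.0115,"roll":0,"gripper":-0.15},
  {"tx":-0.03,"ty":0.001,"tz":0.0115,"roll":0,"gripper":-0.15},
  {"tx":-0.045,"ty":0.001,"tz":0.0115,"roll":0,"gripper":-0.15},
  {"tx":-0.06,"ty":0.001,"tz":0.0115,"roll":0,"gripper":-0.15},
])

```text
time: 5.45
tool_pos: [598.5, -33.2, 20.3]
tool_rot: [3.141, 0.0, 1.606]
wrist_force: [-0.1, -0.1, -2.1]
gripper_width: 53.9
```

```bash
python3 - <<'E'
from h import *
st(); snap('scene','c4');snap('side','s4'); crop('s4',190,130,350,280,5,'s4a'); 
E
```

```text
t 5.45 pos [598.5 -33.2  20.3] rot [3.141 0.    1.606] F [-0.1 -0.1 -2.1] T [-0.08  0.05 -0.04] w 53.9 q [-0.1   0.08  1.81 -0.    1.25 -0.13]
```

View pics/s4a.png

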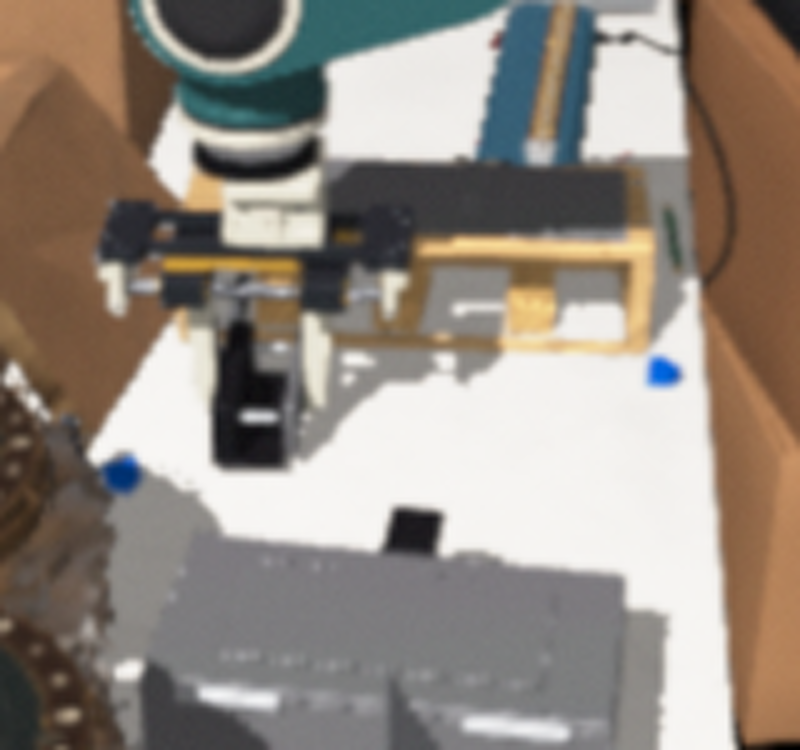

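Request:
arm_command([
  {"tx":-0.012,"ty":0,"tz":0,"roll":0,"gripper":-0.15},
  {"tx":-0.024,"ty":0,"tz":0,"roll":0,"gripper":-0.15},
  {"tx":-0.035,"ty":0,"tz":0.002,"roll":0,"gripper":-0.15},
  {"tx":-0.035,"ty":0,"tz":0.004,"roll":0,"gripper":-0.15},
  {"tx":-0.035,"ty":0,"tz":0.004,"roll":0,"gripper":0.0},
  {"tx":-0.035,"ty":0,"tz":0.004,"roll":0,"gripper":0.15},
  {"tx":-0.035,"ty":0,"tz":0.004,"roll":0,"gripper":0.3},
  {"tx":-0.035,"ty":0,"tz":0.004,"roll":0,"gripper":0.3},
  {"tx":-0.035,"ty":0,"tz":0.004,"roll":0,"gripper":0.3},
], squeeze=45)

```text
time: 6.68
tool_pos: [599.7, -66.7, 16.2]
tool_rot: [3.141, -0.0, 1.607]
wrist_force: [0.2, -0.3, -2.2]
gripper_width: 38.0
```

Request:
arm_command([
  {"tx":0,"ty":0,"tz":0,"roll":0,"gripper":0.3},
  {"tx":0,"ty":0,"tz":-0.005,"roll":0,"gripper":0.3},
  {"tx":0,"ty":0,"tz":-0.01,"roll":0,"gripper":0.3},
  {"tx":0,"ty":0,"tz":-0.016,"roll":0,"gripper":0.3},
  {"tx":0,"ty":0,"tz":-0.016,"roll":0,"gripper":0.3},
])

```text
time: 7.3
tool_pos: [600.0, -66.9, 32.9]
tool_rot: [3.14, 0.0, 1.607]
wrist_force: [0.7, 0.4, -2.6]
gripper_width: 38.5
```

```bash
python3 - <<'E'
from h import *
st(); snap('scene','c5');snap('side','s5'); crop('s5',190,130,350,280,5,'s5a'); 
E
```

```text
t 7.30 pos [600.  -66.9  32.9] rot [3.14  0.    1.607] F [ 0.7  0.4 -2.6] T [ 0.06  0.03 -0.03] w 38.5 q [-0.15  0.07  1.8  -0.    1.27 -0.19]
```

View pics/s5a.png

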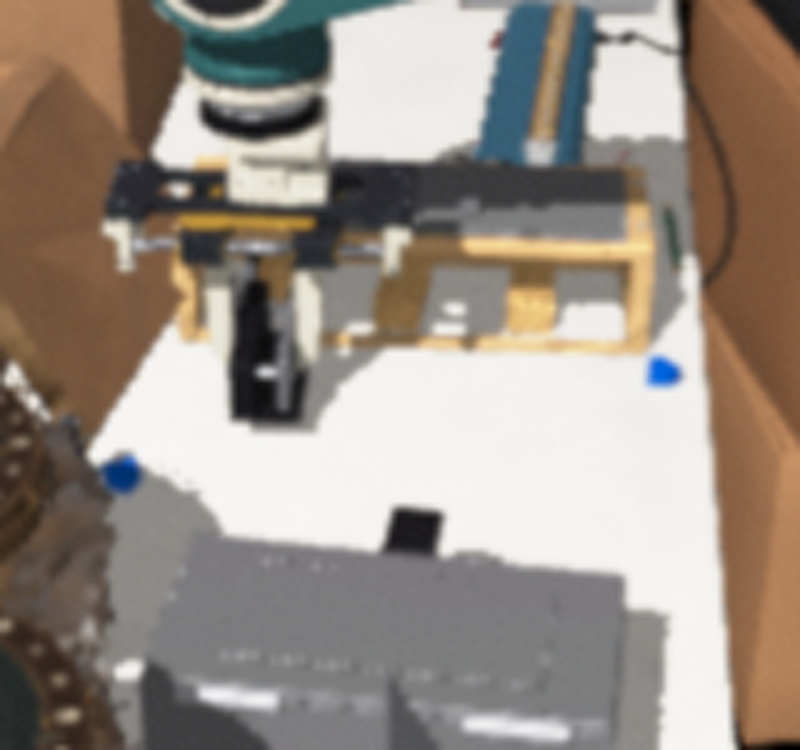

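Request:
arm_command([
  {"tx":0.012,"ty":0,"tz":0,"roll":0,"gripper":0.3},
  {"tx":0.03,"ty":0,"tz":0,"roll":0,"gripper":0.3},
  {"tx":0.05,"ty":0,"tz":0,"roll":0,"gripper":0.3},
  {"tx":0.07,"ty":0,"tz":0,"roll":0,"gripper":0.3},
  {"tx":0.09,"ty":0,"tz":0,"roll":0,"gripper":0.3},
  {"tx":0.11,"ty":0,"tz":0,"roll":0,"gripper":0.3},
  {"tx":0.123,"ty":0,"tz":0,"roll":0,"gripper":0.3},
  {"tx":0.123,"ty":0,"tz":0,"roll":0,"gripper":0.3},
])

```text
time: 8.4
tool_pos: [595.2, 56.9, 32.2]
tool_rot: [3.142, 0.0, 1.608]
wrist_force: [-0.5, -0.4, -3.0]
gripper_width: 38.1
```

```bash
python3 - <<'E'
from h import *
st(); snap('scene','c6');snap('side','s6'); crop('s6',190,130,350,280,5,'s6a');crop('c6',190,130,340,260,5,'c6a') 
E
```

```text
t 8.40 pos [595.2  56.9  32.2] rot [3.142 0.    1.608] F [-0.5 -0.4 -3. ] T [-0.02  0.08  0.05] w 38.1 q [ 0.05  0.06  1.81 -0.    1.27  0.02]
```

View pics/s6a.png

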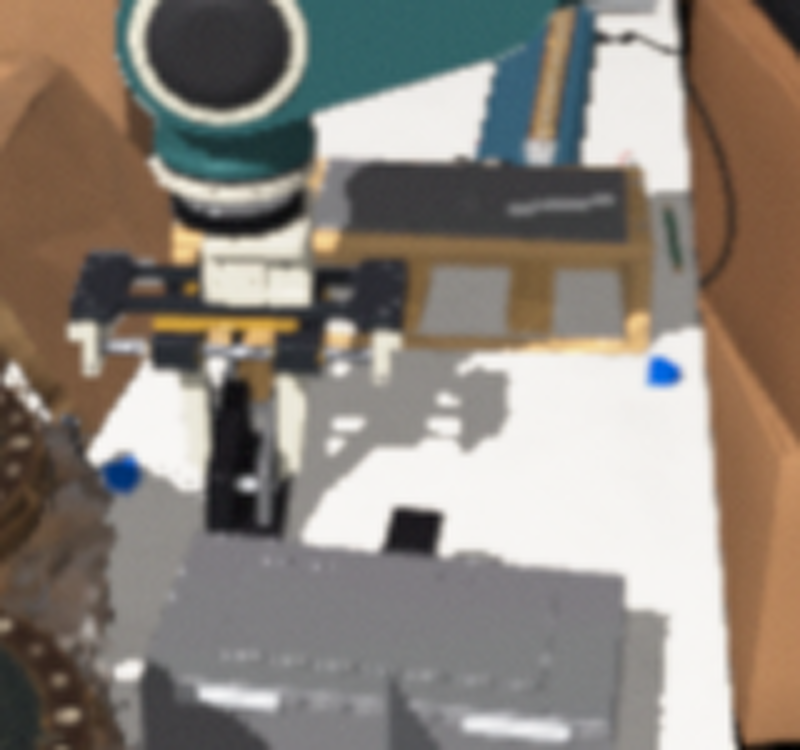

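View pics/c6a.png

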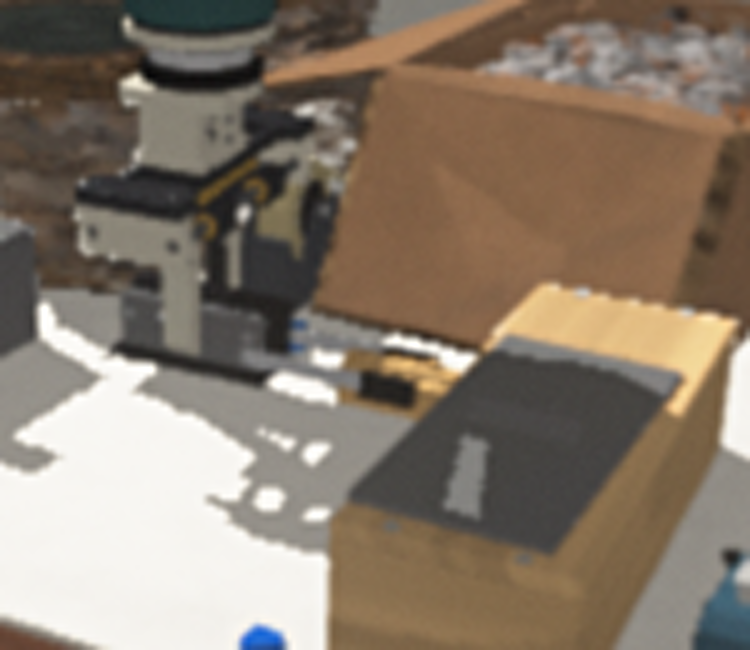

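Request:
arm_command([
  {"tx":0,"ty":0,"tz":0.008,"roll":0,"gripper":0.3},
  {"tx":0,"ty":0,"tz":0.013,"roll":0,"gripper":0.3},
  {"tx":0,"ty":0,"tz":0.0155,"roll":0,"gripper":0.3},
  {"tx":0,"ty":0,"tz":0.0155,"roll":0,"gripper":0.3},
  {"tx":0,"ty":0,"tz":0.0155,"roll":0,"gripper":0.1},
  {"tx":0,"ty":0,"tz":0.0155,"roll":0,"gripper":-0.05},
  {"tx":0,"ty":0,"tz":0.0155,"roll":0,"gripper":-0.15},
  {"tx":0,"ty":0,"tz":0.0155,"roll":0,"gripper":-0.15},
])

```text
time: 9.5
tool_pos: [595.2, 56.1, 16.7]
tool_rot: [3.142, -0.0, 1.607]
wrist_force: [0.5, 0.4, -2.1]
gripper_width: 53.9
```

Request:
arm_command([
  {"tx":0,"ty":0,"tz":-0.01,"roll":0,"gripper":-0.15},
  {"tx":0,"ty":0,"tz":-0.025,"roll":0,"gripper":-0.15},
  {"tx":0,"ty":0,"tz":-0.035,"roll":0,"gripper":-0.15},
  {"tx":0,"ty":0,"tz":-0.035,"roll":0,"gripper":-0.15},
])

```text
time: 10.0
tool_pos: [595.8, 56.1, 53.1]
tool_rot: [3.139, 0.0, 1.607]
wrist_force: [-0.9, 0.3, -1.5]
gripper_width: 54.0
```

```bash
python3 - <<'E'
from h import *
st(); snap('scene','c7');snap('side','s7'); crop('s7',190,130,350,280,5,'s7a');crop('c7',190,130,340,260,5,'c7a') 
to(516,28,32,1.607)
E
```

```text
t 10.00 pos [595.8  56.1  53.1] rot [3.139 0.    1.607] F [-0.9  0.3 -1.5] T [-0.03 -0.    0.02] w 54.0 q [ 0.05  0.04  1.79 -0.    1.3   0.02]
tx -0.0252 ty -0.0801 tz 0.0196 roll -0.0002
```

View pics/c7a.png

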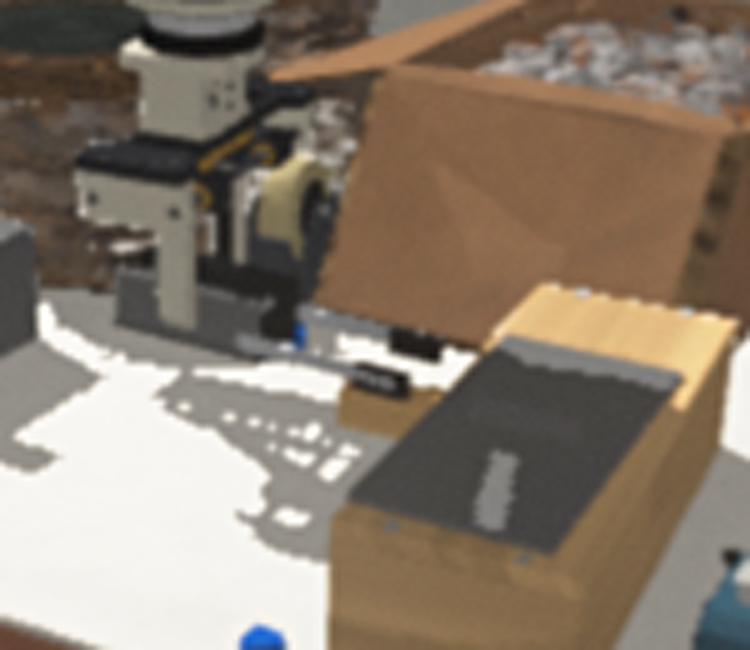

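Request:
arm_command([
  {"tx":0,"ty":-0.03,"tz":0,"roll":0,"gripper":-0.15},
  {"tx":-0.01,"ty":-0.06,"tz":0,"roll":0,"gripper":-0.15},
  {"tx":-0.025,"ty":-0.081,"tz":0.01,"roll":0,"gripper":-0.15},
  {"tx":-0.025,"ty":-0.081,"tz":0.02,"roll":0,"gripper":-0.15},
  {"tx":-0.025,"ty":-0.081,"tz":0.02,"roll":0,"gripper":-0.15},
])

```text
time: 10.72
tool_pos: [515.0, 28.3, 30.8]
tool_rot: [-3.14, -0.0, 1.607]
wrist_force: [0.3, -0.1, -1.6]
gripper_width: 54.0
```

```bash
python3 - <<'E'
from ov import *
st(); snap('scene','c8');snap('side','s8'); crop('s8',190,130,350,280,5,'s8a');
reacher('c8','c8o',(200,170,300,230),8,4)
E
```

```text
t 10.72 pos [515.   28.3  30.8] rot [-3.14  -0.     1.607] F [ 0.3 -0.1 -1.6] T [-0.05  0.07  0.02] w 54.0 q [ 0.01 -0.12  1.99  0.    1.27 -0.03]
```

View pics/c8o.png

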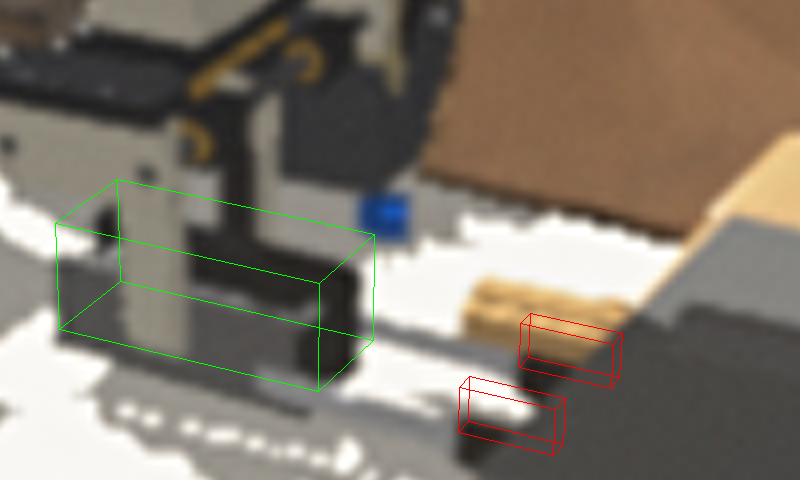

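View pics/s8a.png

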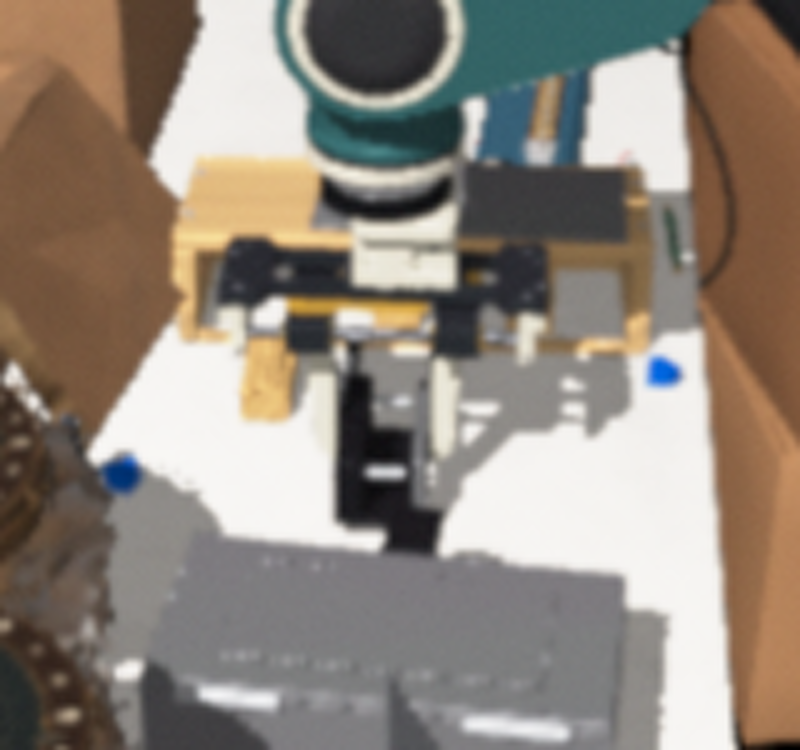

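```bash
python3 - <<'E'
import ov
from ov import *
for tag,pos,th,tr in(('c4',(598.5,-33.2,20.3),1.606,4),('c6',(595.2,56.9,32.2),1.608,20),('c7',(595.8,56.1,53.1),1.607,4)):
    ov.manip=type('M',(),{'observe':staticmethod(lambda:{'tool_rot':[0,0,th],'tool_pos':pos})})
    ov.reacher(tag,tag+'o',(200,170,300,230),8,tr)
ims=[cv2.resize(cv2.imread(f'pics/{t}o.png'),None,fx=.75,fy=.75) for t in('c4','c6','c7')]
cv2.imwrite('pics/mon.png',cv2.resize(np.vstack(ims[1:]),None,fx=.8,fy=.8)); cv2.imwrite('pics/mon2.png',ims[0])
E
```

```text
(no output)
```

View pics/mon.png

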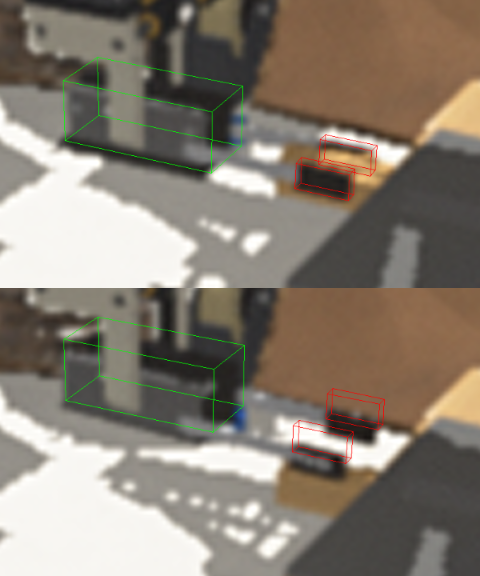

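View pics/mon2.png

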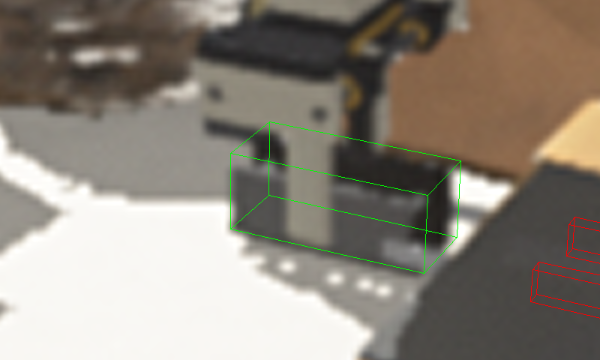

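Request:
arm_command([
  {"tx":0,"ty":0,"tz":0.006,"roll":0,"gripper":-0.15},
  {"tx":0,"ty":0,"tz":0.012,"roll":0,"gripper":-0.15},
  {"tx":0,"ty":0,"tz":0.016,"roll":0,"gripper":-0.15},
  {"tx":0,"ty":0,"tz":0.018,"roll":0,"gripper":-0.3},
  {"tx":0,"ty":0,"tz":0.0185,"roll":0,"gripper":-0.4},
  {"tx":0,"ty":0,"tz":0.0185,"roll":0,"gripper":-0.4},
  {"tx":0,"ty":0,"tz":0.0185,"roll":0,"gripper":-0.2},
  {"tx":0,"ty":0,"tz":0.0185,"roll":0,"gripper":-0.12},
  {"tx":0,"ty":0,"tz":0.0185,"roll":0,"gripper":-0.12},
  {"tx":0,"ty":0,"tz":0.0185,"roll":0,"gripper":-0.12},
])

```text
time: 12.08
tool_pos: [515.2, 28.2, 13.2]
tool_rot: [3.142, 0.0, 1.607]
wrist_force: [1.2, 0.1, -0.5]
gripper_width: 52.8
```

```bash
python3 - <<'E'
from ov import *
st(); snap('scene','c9');snap('side','s9'); crop('s9',190,130,350,280,5,'s9a');
reacher('c9','c9o',(200,170,300,230),8,6)
E
```

```text
t 12.07 pos [515.2  28.2  13.2] rot [3.142 0.    1.607] F [ 1.2  0.1 -0.5] T [-0.04 -0.07  0.02] w 52.8 q [ 0.01 -0.1   2.   -0.    1.24 -0.03]
```

View pics/c9o.png

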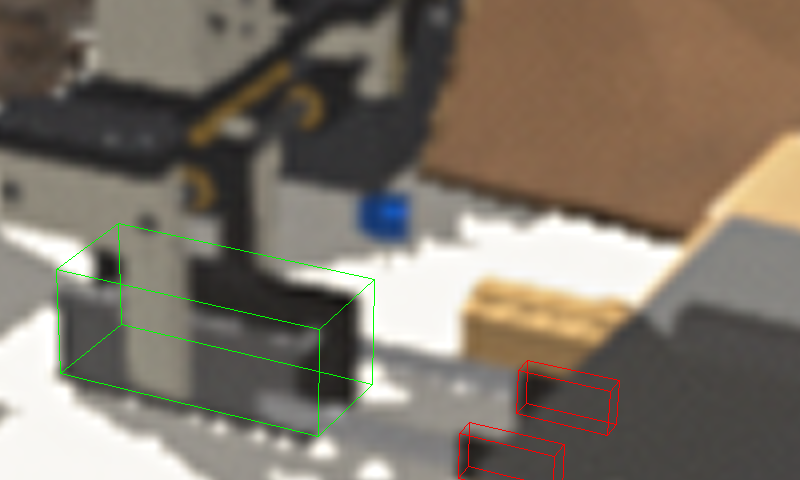

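Request:
arm_command([
  {"tx":0,"ty":0,"tz":-0.003,"roll":0,"gripper":-0.12},
  {"tx":0,"ty":0,"tz":-0.006,"roll":0,"gripper":-0.12},
  {"tx":0,"ty":0,"tz":-0.009,"roll":0,"gripper":-0.12},
  {"tx":-0.006,"ty":0,"tz":-0.009,"roll":0,"gripper":-0.12},
  {"tx":-0.016,"ty":0,"tz":-0.009,"roll":0,"gripper":-0.12},
  {"tx":-0.028,"ty":0,"tz":-0.009,"roll":0,"gripper":-0.12},
  {"tx":-0.04,"ty":0,"tz":-0.009,"roll":0,"gripper":-0.12},
  {"tx":-0.052,"ty":0,"tz":-0.009,"roll":0,"gripper":-0.12},
])

```text
time: 13.18
tool_pos: [517.0, -24.8, 22.1]
tool_rot: [-3.141, -0.0, 1.606]
wrist_force: [-0.6, 0.1, -2.2]
gripper_width: 52.2
```

```bash
python3 - <<'E'
from ov import *
st(); snap('scene','c10');snap('side','s10'); crop('s10',190,130,350,280,5,'s10a');
reacher('c10','c10o',(200,170,300,230),8,6)
E
```

```text
t 13.18 pos [517.  -24.8  22.1] rot [-3.141 -0.     1.606] F [-0.6  0.1 -2.2] T [-0.04  0.01  0.02] w 52.2 q [-0.1  -0.1   1.99 -0.    1.25 -0.13]
```

View pics/c10o.png

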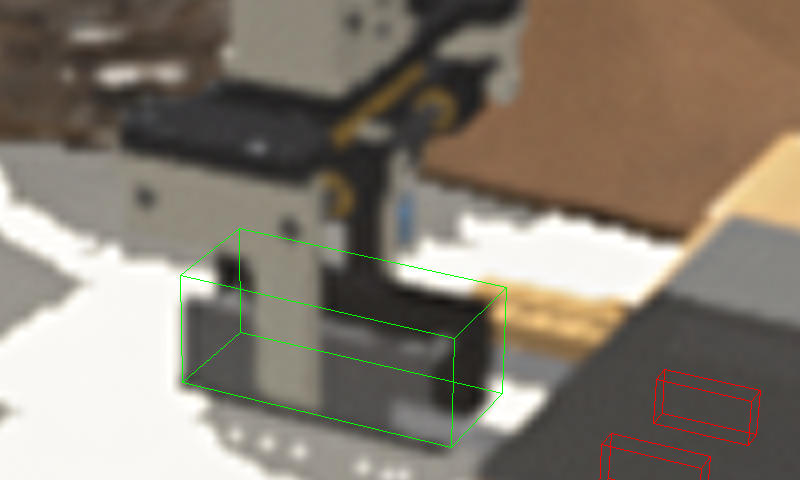

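View pics/s10a.png

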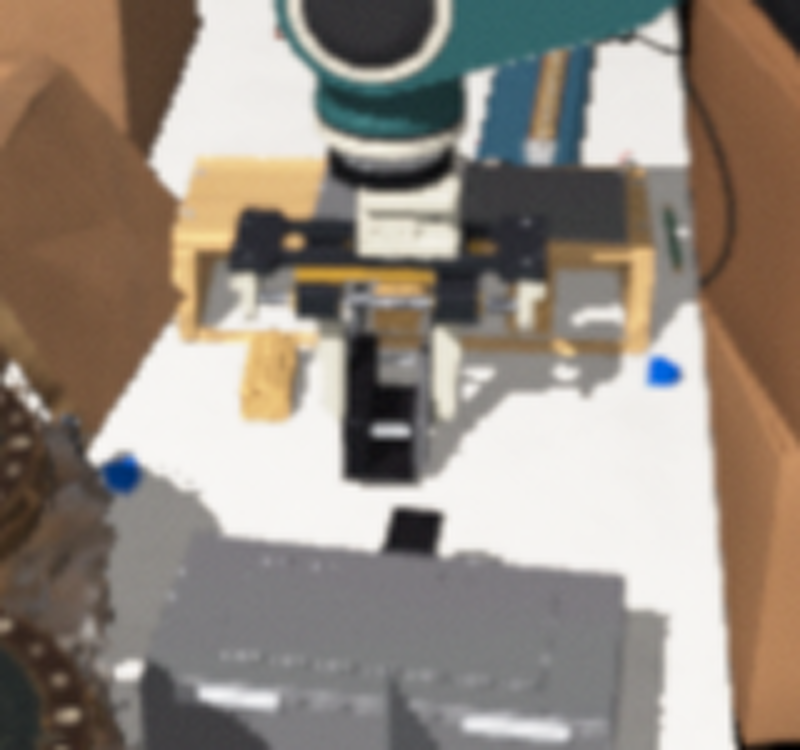

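Request:
arm_command([
  {"tx":-0.012,"ty":0,"tz":0,"roll":0,"gripper":-0.12},
  {"tx":-0.024,"ty":0,"tz":0,"roll":0,"gripper":-0.12},
  {"tx":-0.036,"ty":0,"tz":0,"roll":0,"gripper":-0.12},
  {"tx":-0.044,"ty":0,"tz":0.002,"roll":0,"gripper":-0.12},
  {"tx":-0.044,"ty":0,"tz":0.004,"roll":0,"gripper":-0.05},
  {"tx":-0.044,"ty":0,"tz":0.004,"roll":0,"gripper":0.1},
  {"tx":-0.044,"ty":0,"tz":0.004,"roll":0,"gripper":0.3},
  {"tx":-0.044,"ty":0,"tz":0.004,"roll":0,"gripper":0.3},
  {"tx":-0.044,"ty":0,"tz":0.004,"roll":0,"gripper":0.3},
])

```text
time: 14.4
tool_pos: [518.6, -67.6, 18.2]
tool_rot: [3.142, -0.0, 1.607]
wrist_force: [0.1, -0.7, -3.2]
gripper_width: 38.0
```

Request:
arm_command([
  {"tx":0,"ty":0,"tz":0,"roll":0,"gripper":0.3},
  {"tx":0,"ty":0,"tz":-0.004,"roll":0,"gripper":0.3},
  {"tx":0,"ty":0,"tz":-0.01,"roll":0,"gripper":0.3},
  {"tx":0,"ty":0,"tz":-0.016,"roll":0,"gripper":0.3},
  {"tx":0,"ty":0,"tz":-0.016,"roll":0,"gripper":0.3},
])

```text
time: 15.02
tool_pos: [519.0, -67.8, 34.9]
tool_rot: [3.14, 0.0, 1.607]
wrist_force: [-0.0, -0.1, -3.1]
gripper_width: 38.3
```

```bash
python3 - <<'E'
from ov import *
st(); snap('scene','c11');snap('side','s11'); crop('s11',190,130,350,280,5,'s11a');
E
```

```text
t 15.03 pos [519.  -67.8  34.9] rot [3.14  0.    1.607] F [-0.  -0.1 -3.1] T [0.06 0.07 0.03] w 38.3 q [-0.18 -0.1   1.97 -0.    1.28 -0.21]
```

View pics/s11a.png

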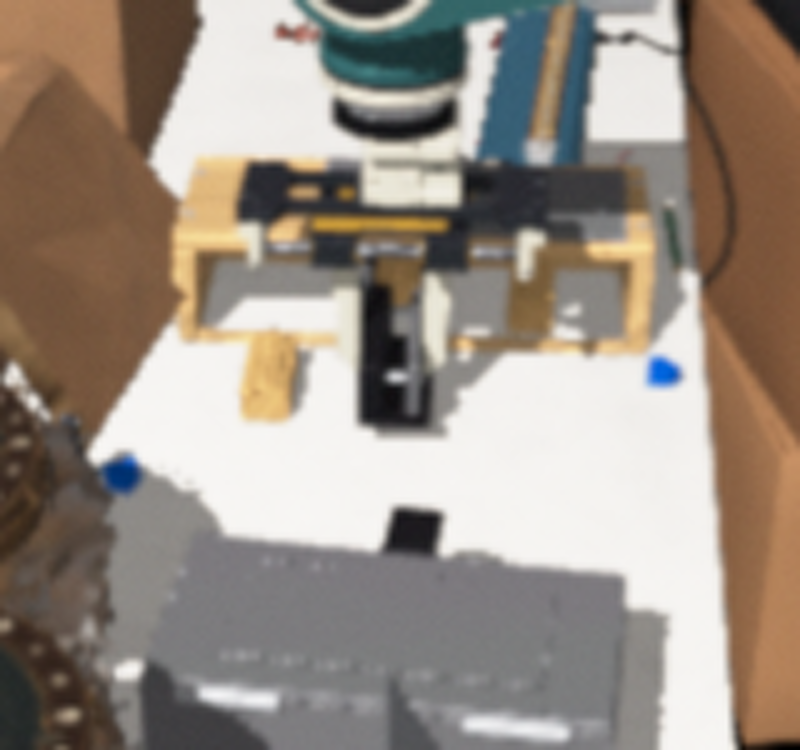

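Request:
arm_command([
  {"tx":0.01,"ty":0,"tz":0,"roll":0,"gripper":0.3},
  {"tx":0.03,"ty":0,"tz":0,"roll":0,"gripper":0.3},
  {"tx":0.05,"ty":0,"tz":0,"roll":0,"gripper":0.3},
  {"tx":0.07,"ty":0,"tz":0,"roll":0,"gripper":0.3},
  {"tx":0.09,"ty":0,"tz":0,"roll":0,"gripper":0.3},
  {"tx":0.11,"ty":0,"tz":0,"roll":0,"gripper":0.3},
  {"tx":0.122,"ty":0,"tz":0,"roll":0,"gripper":0.3},
  {"tx":0.122,"ty":0,"tz":0.006,"roll":0,"gripper":0.3},
  {"tx":0.122,"ty":0,"tz":0.012,"roll":0,"gripper":0.3},
  {"tx":0.122,"ty":0,"tz":0.0155,"roll":0,"gripper":0.3},
])

```text
time: 16.38
tool_pos: [514.0, 53.7, 17.9]
tool_rot: [-3.141, 0.0, 1.606]
wrist_force: [-0.1, 0.7, -0.7]
gripper_width: 38.7
```

```bash
python3 - <<'E'
from ov import *
st(); snap('scene','c12');reacher('c12','c12o',(200,170,300,230),8,20)
E
```

```text
t 16.38 pos [514.   53.7  17.9] rot [-3.141  0.     1.606] F [-0.1  0.7 -0.7] T [0.01 0.08 0.02] w 38.7 q [ 0.05 -0.1   1.99 -0.    1.25  0.02]
```

View pics/c12o.png

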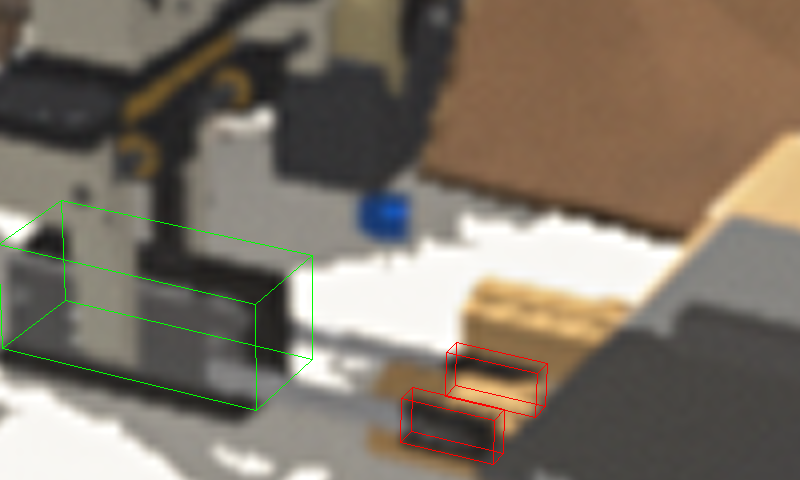

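Request:
arm_command([
  {"tx":0,"ty":0,"tz":0,"roll":0,"gripper":0.1},
  {"tx":0,"ty":0,"tz":0,"roll":0,"gripper":-0.05},
  {"tx":0,"ty":0,"tz":0,"roll":0,"gripper":-0.14},
  {"tx":0,"ty":0,"tz":0,"roll":0,"gripper":-0.14},
  {"tx":0,"ty":0,"tz":-0.004,"roll":0,"gripper":-0.14},
  {"tx":0,"ty":0,"tz":-0.01,"roll":0,"gripper":-0.14},
  {"tx":0,"ty":0,"tz":-0.017,"roll":0,"gripper":-0.14},
  {"tx":0,"ty":0,"tz":-0.024,"roll":0,"gripper":-0.14},
  {"tx":0,"ty":0,"tz":-0.032,"roll":0,"gripper":-0.14},
  {"tx":0,"ty":0,"tz":-0.038,"roll":0,"gripper":-0.14},
])

```text
time: 17.68
tool_pos: [514.4, 54.2, 57.4]
tool_rot: [3.141, 0.0, 1.607]
wrist_force: [0.6, 0.5, -2.7]
gripper_width: 53.8
```

```bash
python3 - <<'E'
from ov import *
st(); snap('scene','c13');reacher('c13','c13o',(200,170,300,230),8,4); to(423.3,24,30,1.607)
E
```

```text
t 17.68 pos [514.4  54.2  57.4] rot [3.141 0.    1.607] F [ 0.6  0.5 -2.7] T [-0.08  0.03 -0.03] w 53.8 q [ 0.06 -0.14  1.96 -0.    1.32  0.02]
tx -0.0269 ty -0.0924 tz 0.0279 roll -0.0002
```

View pics/c13o.png

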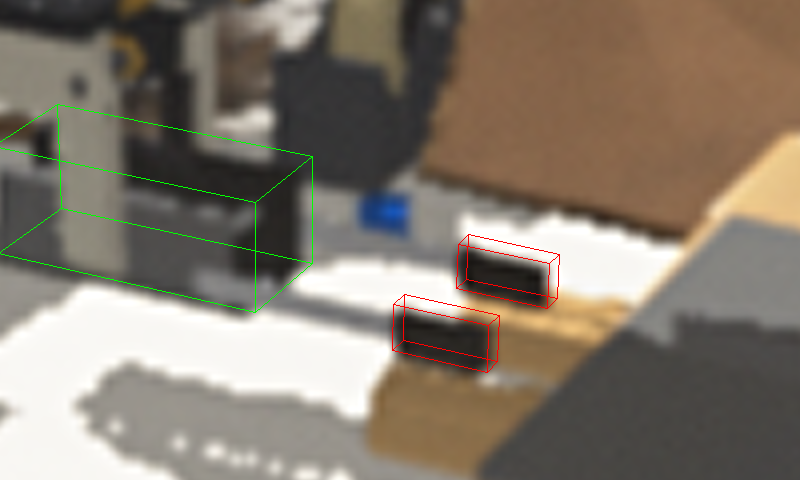

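Request:
arm_command([
  {"tx":0,"ty":-0.02,"tz":0,"roll":0,"gripper":-0.13},
  {"tx":0,"ty":-0.045,"tz":0,"roll":0,"gripper":-0.13},
  {"tx":-0.01,"ty":-0.07,"tz":0,"roll":0,"gripper":-0.13},
  {"tx":-0.02,"ty":-0.0924,"tz":0.01,"roll":0,"gripper":-0.13},
  {"tx":-0.027,"ty":-0.0924,"tz":0.02,"roll":0,"gripper":-0.13},
  {"tx":-0.027,"ty":-0.0924,"tz":0.03,"roll":0,"gripper":-0.13},
  {"tx":-0.027,"ty":-0.0924,"tz":0.035,"roll":0,"gripper":-0.13},
  {"tx":-0.027,"ty":-0.0924,"tz":0.035,"roll":0,"gripper":-0.13},
])

```text
time: 18.73
tool_pos: [422.9, 24.0, 21.2]
tool_rot: [-3.14, -0.0, 1.607]
wrist_force: [0.5, -0.3, -1.9]
gripper_width: 52.8
```

```bash
python3 - <<'E'
from ov import *
st(); snap('scene','c14');reacher('c14','c14o',(190,170,300,240),7,5); snap('side','s14'); crop('s14',190,130,350,280,5,'s14a');
E
```

```text
t 18.73 pos [422.9  24.   21.2] rot [-3.14  -0.     1.607] F [ 0.5 -0.3 -1.9] T [-0.06  0.09 -0.01] w 52.8 q [-0.   -0.33  2.18  0.    1.29 -0.04]
```

View pics/c14o.png

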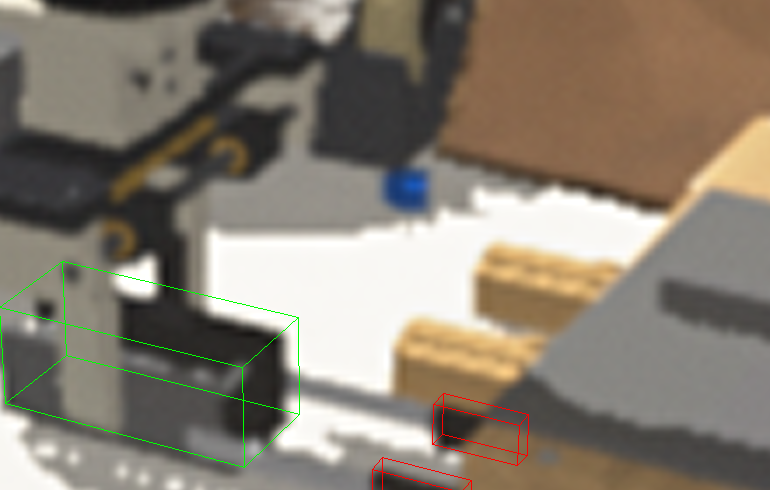

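View pics/s14a.png

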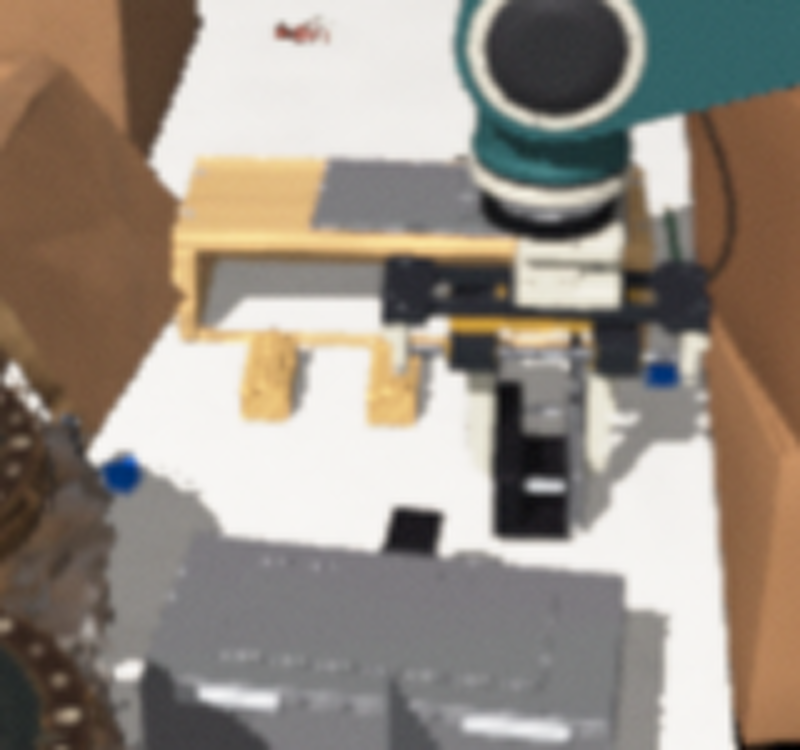

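Request:
arm_command([
  {"tx":-0.006,"ty":0,"tz":0,"roll":0,"gripper":-0.13},
  {"tx":-0.018,"ty":0,"tz":0,"roll":0,"gripper":-0.13},
  {"tx":-0.032,"ty":0,"tz":0,"roll":0,"gripper":-0.13},
  {"tx":-0.046,"ty":0,"tz":0,"roll":0,"gripper":-0.13},
  {"tx":-0.056,"ty":0,"tz":0,"roll":0,"gripper":-0.13},
  {"tx":-0.056,"ty":0,"tz":0,"roll":0,"gripper":-0.13},
])

```text
time: 19.58
tool_pos: [424.9, -32.8, 21.6]
tool_rot: [-3.142, -0.0, 1.605]
wrist_force: [-0.5, 1.3, -1.7]
gripper_width: 53.0
```

```bash
python3 - <<'E'
from ov import *
st(); snap('side','s15'); crop('s15',230,130,350,250,6,'s15a');
E
```

```text
t 19.57 pos [424.9 -32.8  21.6] rot [-3.142 -0.     1.605] F [-0.5  1.3 -1.7] T [ 0.02  0.05 -0.01] w 53.0 q [-0.14 -0.33  2.18 -0.    1.29 -0.17]
```

View pics/s15a.png

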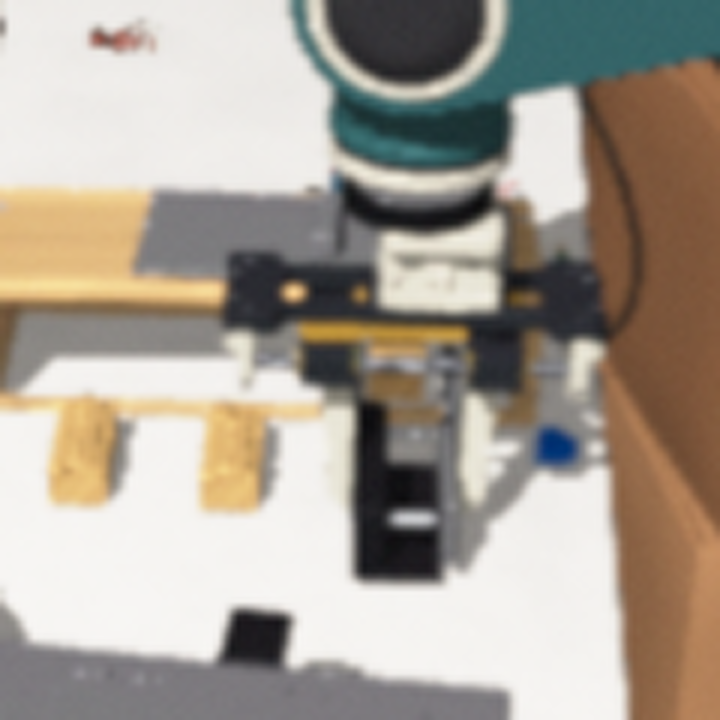

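Request:
arm_command([
  {"tx":-0.012,"ty":0,"tz":0,"roll":0,"gripper":-0.13},
  {"tx":-0.024,"ty":0,"tz":0,"roll":0,"gripper":-0.13},
  {"tx":-0.036,"ty":0,"tz":0,"roll":0,"gripper":-0.13},
  {"tx":-0.042,"ty":0,"tz":0.002,"roll":0,"gripper":-0.13},
  {"tx":-0.042,"ty":0,"tz":0.004,"roll":0,"gripper":-0.05},
  {"tx":-0.042,"ty":0,"tz":0.004,"roll":0,"gripper":0.1},
  {"tx":-0.042,"ty":0,"tz":0.004,"roll":0,"gripper":0.3},
  {"tx":-0.042,"ty":0,"tz":0.004,"roll":0,"gripper":0.3},
  {"tx":-0.042,"ty":0,"tz":0.004,"roll":0,"gripper":0.3},
  {"tx":-0.042,"ty":0,"tz":0.004,"roll":0,"gripper":0.3},
])

```text
time: 20.88
tool_pos: [426.4, -74.0, 17.7]
tool_rot: [3.142, 0.0, 1.607]
wrist_force: [0.4, 0.1, -2.7]
gripper_width: 38.3
```

Request:
arm_command([
  {"tx":0,"ty":0,"tz":-0.004,"roll":0,"gripper":0.3},
  {"tx":0,"ty":0,"tz":-0.01,"roll":0,"gripper":0.3},
  {"tx":0,"ty":0,"tz":-0.016,"roll":0,"gripper":0.3},
  {"tx":0,"ty":0,"tz":-0.016,"roll":0,"gripper":0.3},
])

```text
time: 21.38
tool_pos: [426.7, -74.2, 34.3]
tool_rot: [3.14, 0.0, 1.607]
wrist_force: [-0.9, -0.1, -1.4]
gripper_width: 38.4
```

```bash
python3 - <<'E'
from ov import *
st(); snap('side','s16'); crop('s16',230,130,350,250,6,'s16a');
E
```

```text
t 21.38 pos [426.7 -74.2  34.3] rot [3.14  0.    1.607] F [-0.9 -0.1 -1.4] T [ 0.    0.1  -0.03] w 38.4 q [-0.23 -0.33  2.15  0.    1.31 -0.27]
```

View pics/s16a.png

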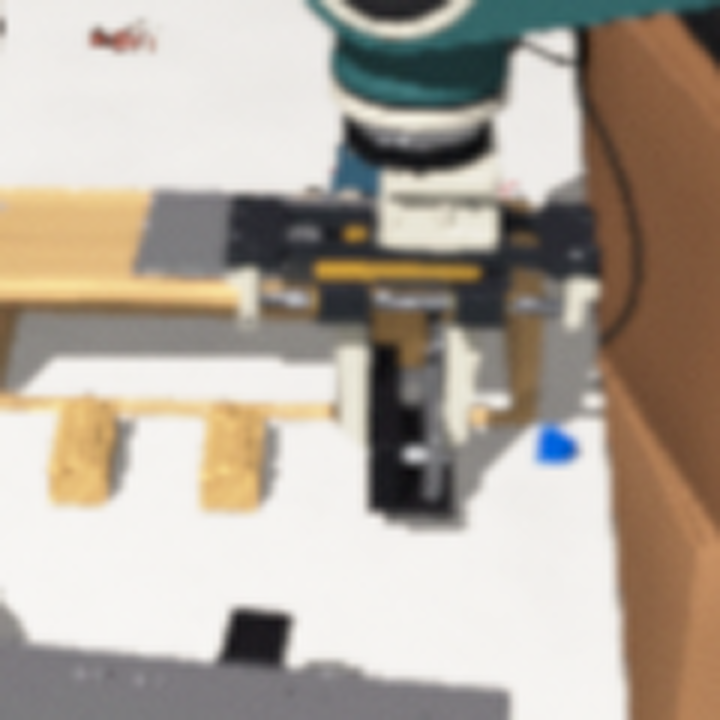

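Request:
arm_command([
  {"tx":0.01,"ty":0,"tz":0,"roll":0,"gripper":0.3},
  {"tx":0.03,"ty":0,"tz":0,"roll":0,"gripper":0.3},
  {"tx":0.05,"ty":0,"tz":0,"roll":0,"gripper":0.3},
  {"tx":0.07,"ty":0,"tz":0,"roll":0,"gripper":0.3},
  {"tx":0.09,"ty":0,"tz":0,"roll":0,"gripper":0.3},
  {"tx":0.115,"ty":0,"tz":0,"roll":0,"gripper":0.3},
  {"tx":0.129,"ty":0,"tz":0,"roll":0,"gripper":0.3},
  {"tx":0.129,"ty":0,"tz":0.006,"roll":0,"gripper":0.3},
  {"tx":0.129,"ty":0,"tz":0.012,"roll":0,"gripper":0.3},
  {"tx":0.129,"ty":0,"tz":0.0155,"roll":0,"gripper":0.3},
])

```text
time: 22.68
tool_pos: [421.5, 54.3, 17.4]
tool_rot: [-3.141, 0.0, 1.606]
wrist_force: [0.2, 1.5, -0.6]
gripper_width: 38.3
```

```bash
python3 - <<'E'
from ov import *
st(); snap('scene','c17');reacher('c17','c17o',(190,170,300,240),7,20); snap('side','s17'); crop('s17',190,130,350,280,5,'s17a');
E
```

```text
t 22.68 pos [421.5  54.3  17.4] rot [-3.141  0.     1.606] F [ 0.2  1.5 -0.6] T [0.03 0.06 0.02] w 38.3 q [ 0.07 -0.33  2.18 -0.    1.29  0.03]
```

View pics/c17o.png

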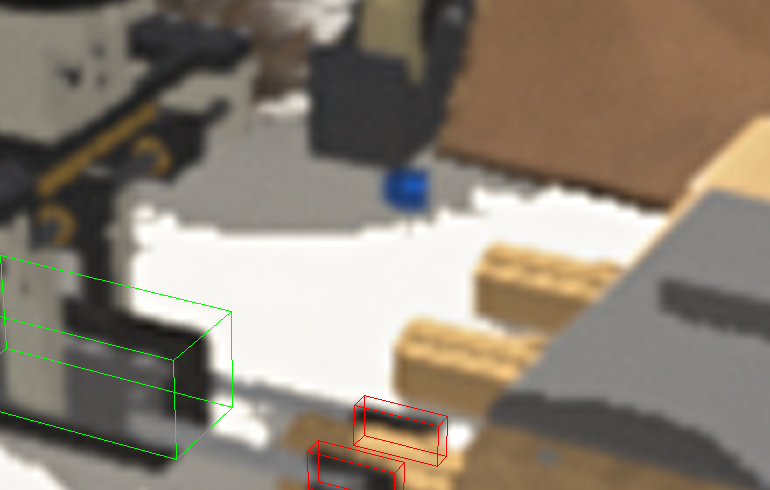

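View pics/s17a.png

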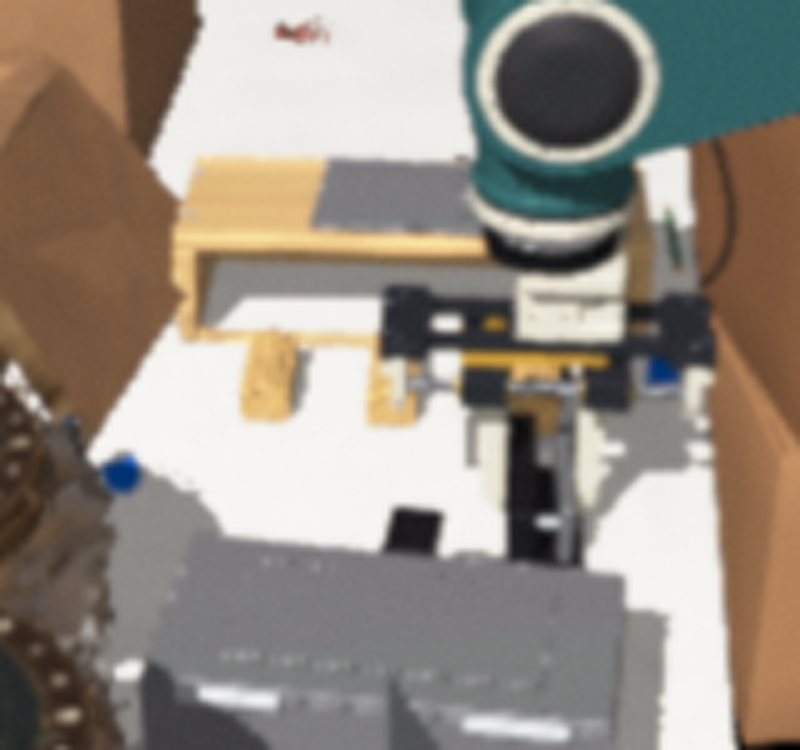

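Request:
arm_command([
  {"tx":0,"ty":0,"tz":0,"roll":0,"gripper":0.1},
  {"tx":0,"ty":0,"tz":0,"roll":0,"gripper":-0.05},
  {"tx":0,"ty":0,"tz":0,"roll":0,"gripper":-0.14},
  {"tx":0,"ty":0,"tz":0,"roll":0,"gripper":-0.14},
  {"tx":0,"ty":0,"tz":-0.004,"roll":0,"gripper":-0.14},
  {"tx":0,"ty":0,"tz":-0.01,"roll":0,"gripper":-0.14},
  {"tx":0,"ty":0,"tz":-0.017,"roll":0,"gripper":-0.14},
  {"tx":0,"ty":0,"tz":-0.025,"roll":0,"gripper":-0.13},
  {"tx":0,"ty":0,"tz":-0.034,"roll":0,"gripper":-0.12},
  {"tx":0,"ty":0,"tz":-0.042,"roll":0,"gripper":-0.12},
])

```text
time: 24.02
tool_pos: [421.8, 54.8, 60.9]
tool_rot: [3.141, -0.0, 1.607]
wrist_force: [-0.5, -0.0, -2.1]
gripper_width: 52.8
```

```bash
python3 - <<'E'
from ov import *
st(); snap('scene','c18');reacher('c18','c18o',(190,170,300,240),7,4); to(480,75,60,3.1416)
E
```

```text
t 24.02 pos [421.8  54.8  60.9] rot [ 3.141 -0.     1.607] F [-0.5 -0.  -2.1] T [-0.    0.03  0.05] w 52.8 q [ 0.07 -0.37  2.14 -0.    1.37  0.03]
tx 0.0180 ty 0.0585 tz 0.0020 roll -1.5348
```

View pics/c18o.png

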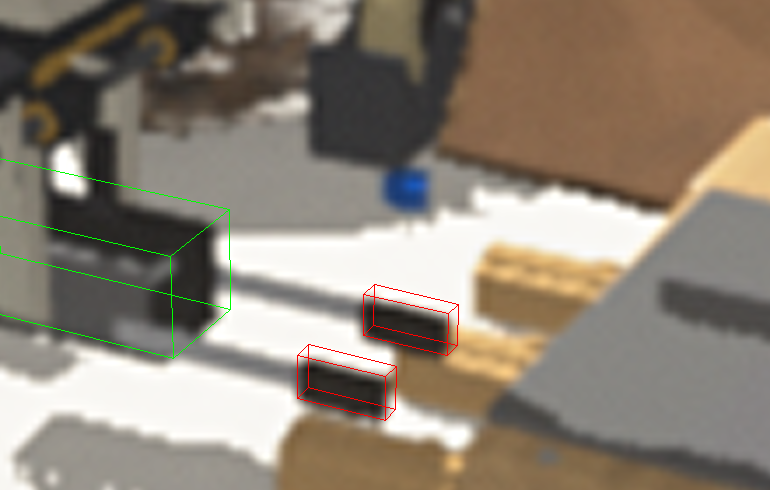

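Request:
arm_command([
  {"tx":0.002,"ty":0.006,"tz":-0.01,"roll":-0.07,"gripper":-0.12},
  {"tx":0.005,"ty":0.014,"tz":-0.01,"roll":-0.2,"gripper":-0.12},
  {"tx":0.008,"ty":0.024,"tz":-0.01,"roll":-0.35,"gripper":-0.12},
  {"tx":0.011,"ty":0.036,"tz":-0.01,"roll":-0.51,"gripper":-0.12},
  {"tx":0.014,"ty":0.046,"tz":-0.01,"roll":-0.67,"gripper":-0.12},
  {"tx":0.018,"ty":0.058,"tz":-0.01,"roll":-0.83,"gripper":-0.12},
  {"tx":0.018,"ty":0.0585,"tz":-0.01,"roll":-0.99,"gripper":-0.12},
  {"tx":0.018,"ty":0.0585,"tz":-0.01,"roll":-1.15,"gripper":-0.12},
  {"tx":0.018,"ty":0.0585,"tz":-0.01,"roll":-1.31,"gripper":-0.12},
  {"tx":0.018,"ty":0.0585,"tz":-0.01,"roll":-1.45,"gripper":-0.12},
])

```text
time: 25.32
tool_pos: [479.5, 74.9, 70.1]
tool_rot: [-3.142, -0.0, 3.062]
wrist_force: [-0.1, 0.3, -2.2]
gripper_width: 52.8
```

```bash
python3 - <<'E'
from ov import *
st(); snap('scene','c19'); snap('side','s19'); crop('s19',190,130,350,280,5,'s19a');reacher('c19','c19o',(190,150,300,240),7,4); to(480,75,13.5,3.1416)
E
```

```text
t 25.32 pos [479.5  74.9  70.1] rot [-3.142 -0.     3.062] F [-0.1  0.3 -2.2] T [0.05 0.   0.  ] w 52.8 q [ 0.1  -0.23  2.01 -0.    1.35 -1.39]
tx -0.0004 ty 0.0001 tz 0.0567 roll -0.0828
```

View pics/c19o.png

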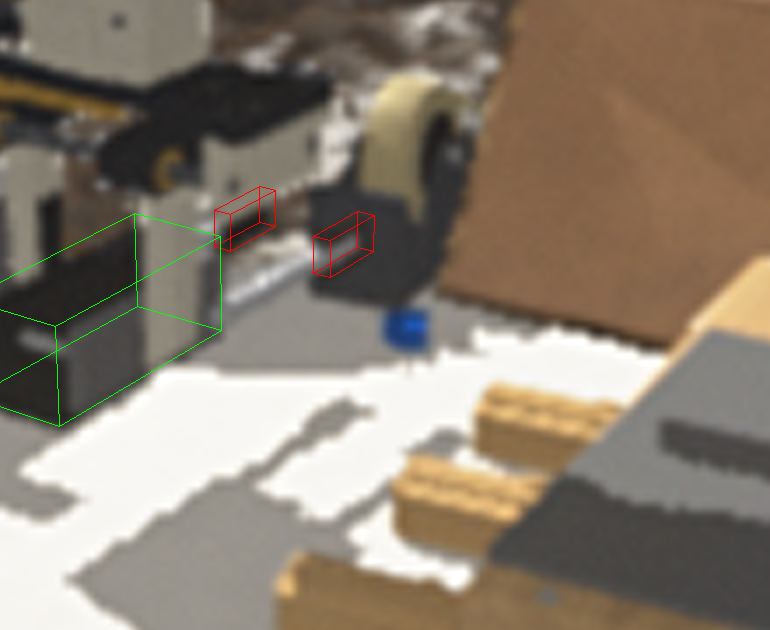

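View pics/s19a.png

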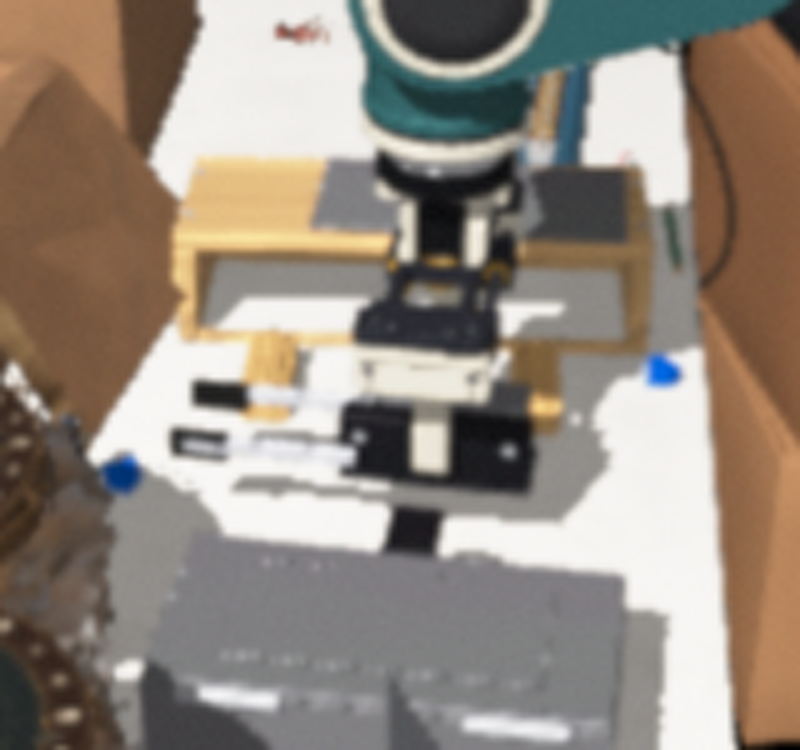

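Request:
arm_command([
  {"tx":0,"ty":0,"tz":0.015,"roll":-0.08,"gripper":-0.12},
  {"tx":0,"ty":0,"tz":0.03,"roll":-0.08,"gripper":-0.12},
  {"tx":0,"ty":0,"tz":0.042,"roll":-0.08,"gripper":-0.12},
  {"tx":0,"ty":0,"tz":0.05,"roll":-0.08,"gripper":-0.12},
  {"tx":0,"ty":0,"tz":0.055,"roll":-0.08,"gripper":-0.12},
  {"tx":0,"ty":0,"tz":0.056,"roll":-0.08,"gripper":-0.3},
  {"tx":0,"ty":0,"tz":0.056,"roll":-0.08,"gripper":-0.6},
  {"tx":0,"ty":0,"tz":0.056,"roll":-0.08,"gripper":-1},
  {"tx":0,"ty":0,"tz":0.056,"roll":-0.08,"gripper":-1},
])

```text
time: 26.55
tool_pos: [479.7, 74.9, 14.5]
tool_rot: [3.142, 0.001, 3.137]
wrist_force: [0.3, 0.5, 0.0]
gripper_width: 85.4
```

```bash
python3 - <<'E'
from ov import *
st()
E
```

```text
t 26.55 pos [479.7  74.9  14.5] rot [3.142e+00 1.000e-03 3.137e+00] F [0.3 0.5 0. ] T [0.08 0.01 0.04] w 85.4 q [ 0.1  -0.17  2.06 -0.    1.25 -1.46]
```

Request:
arm_command([
  {"tx":0,"ty":0,"tz":-0.03,"roll":0,"gripper":-1},
  {"tx":0,"ty":0,"tz":-0.08,"roll":0.1,"gripper":-1},
  {"tx":0,"ty":0.01,"tz":-0.13,"roll":0.28,"gripper":-1},
  {"tx":-0.005,"ty":0.02,"tz":-0.18,"roll":0.46,"gripper":-1},
  {"tx":-0.01,"ty":0.03,"tz":-0.23,"roll":0.64,"gripper":-1},
  {"tx":-0.01,"ty":0.04,"tz":-0.27,"roll":0.82,"gripper":-1},
  {"tx":-0.01,"ty":0.055,"tz":-0.29,"roll":1.0,"gripper":-1},
  {"tx":-0.01,"ty":0.055,"tz":-0.29,"roll":1.18,"gripper":-1},
  {"tx":-0.01,"ty":0.055,"tz":-0.29,"roll":1.36,"gripper":-1},
  {"tx":-0.01,"ty":0.055,"tz":-0.29,"roll":1.54,"gripper":-1},
])

```text
time: 27.8
tool_pos: [489.8, 129.9, 304.3]
tool_rot: [3.141, -0.0, 1.591]
wrist_force: [-0.1, -0.1, -0.5]
gripper_width: 92.9
```

```bash
python3 - <<'E'
from ov import *
snap('wrist','w20'); crop('w20',0,0,512,384,1.56,'w20a'); snap('side','s20'); crop('s20',190,130,350,330,4,'s20a'); st()
E
```

```text
t 27.90 pos [489.8 129.9 304.3] rot [ 3.141 -0.     1.594] F [ 0.   0.2 -0.6] T [-0.07  0.07 -0.01] w 92.8 q [ 0.21 -0.26  1.66 -0.    1.74  0.19]
```

View pics/w20a.png

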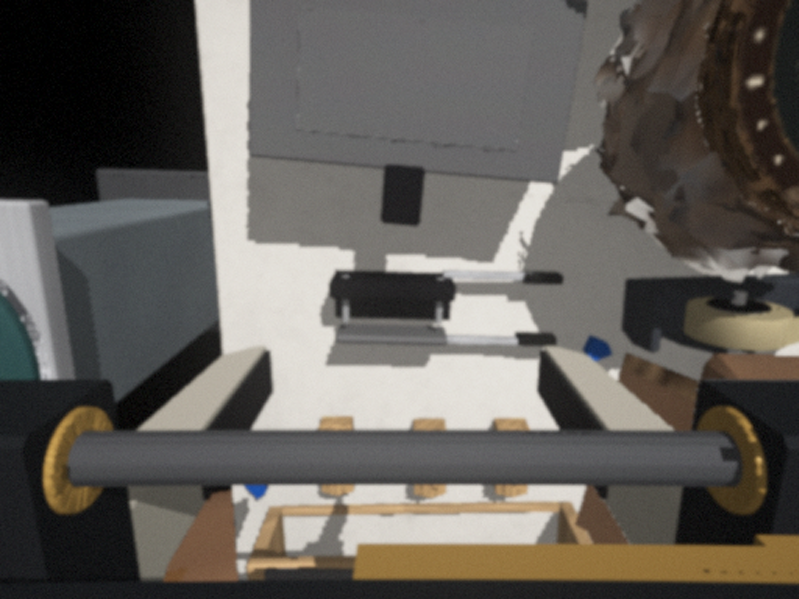

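View pics/s20a.png

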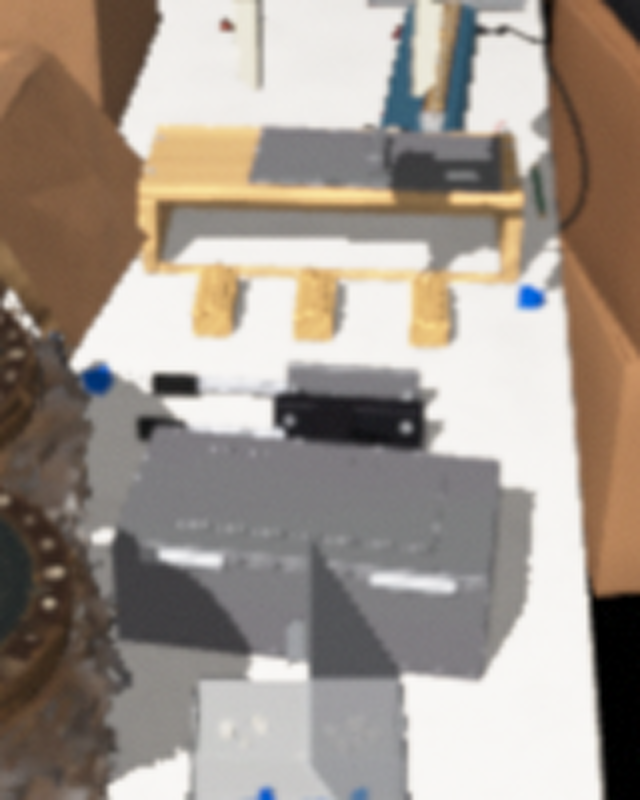

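```bash
python3 - <<'E'
from fit2 import *
w=load('w20'); s=load('s20')
k=1.5625; f=lambda x,y:(190+x/4,130+y/4)
A=(w,[[-61,115,82],[-61,-115,82],[-61,15,84],[-61,-15,84],[-101,-15,84],[-101,15,84]],[(248/k,155/k),(557/k,182/k),(387/k,165/k),(424/k,168/k),(420/k,225/k),(382/k,222/k)])
B=(s,[[61,-115,82],[61,115,82],[-61,-115,82],[-61,115,82]],[f(115,535),f(490,580),f(155,430),f(500,465)])
for it in([A],[B],[A,B]):
    x,r,W=fitm(it,[490,260,1.57]); print(x,r.tolist())
x=fitm([A],[490,260,1.57])[0]
print('tab',W(x,[[-91,0,80]]),'hinge',W(x,[[61,0,76]]))
print('houses top', pix(w,[(320/k,420/k),(352/k,420/k),(413/k,420/k),(445/k,420/k),(493/k,420/k),(527/k,420/k)],24).round(0).tolist())
f2=f
# house corners bottom front in side: front(near camera) bottom
P=[(195,332),(232,335),(297,335),(335,338),(412,343),(450,345)]
print(pix(s,[f(*p) for p in P],0).round(0).tolist())
E
```

```text
[493.00467533 259.11704813   1.5087125 ] [[-0.1, -0.4], [1.7, -0.5], [-1.7, 0.9], [0.7, 1.3], [0.1, -0.2], [-0.9, -0.4]]
[491.14345983 260.22292865   1.50074217] [[-1.5, 1.2], [0.2, 0.5], [0.0, -1.6], [0.8, -1.7]]
[492.64833635 259.16606292   1.50967055] [[-0.3, -0.3], [1.4, -0.6], [-1.9, 0.9], [0.5, 1.2], [-0.1, -0.3], [-1.2, -0.5], [-1.9, 1.2], [-0.2, -0.1], [-0.8, -1.6], [0.0, -2.2]]
tab [[487.35867529 168.29236711  80.        ]] hinge [[496.78935667 319.99952662  76.        ]]
houses top [[413.0, -38.0, 24.0], [443.0, -38.0, 24.0], [502.0, -36.0, 24.0], [533.0, -36.0, 24.0], [579.0, -35.0, 24.0], [611.0, -34.0, 24.0]]
[[611.0, -50.0, 0.0], [581.0, -48.0, 0.0], [529.0, -53.0, 0.0], [498.0, -52.0, 0.0], [436.0, -50.0, 0.0], [406.0, -50.0, 0.0]]
```

```bash
python3 - <<'E'
from h import *
to(487.4,168.3,61,1.509)
for a in np.r_[np.arange(.12,1.8,.12),1.78]: print(round(a,2),'tx %.3f tz %.3f'%((152-152*np.cos(a)+4*np.sin(a))/1e3,-(152*np.sin(a)+4*np.cos(a)-4)/1e3))
E
```

```text
tx 0.0385 ty -0.0016 tz 0.2433 roll 0.0851
0.12 tx 0.002 tz -0.018
0.24 tx 0.005 tz -0.036
0.36 tx 0.011 tz -0.053
0.48 tx 0.019 tz -0.070
0.6 tx 0.029 tz -0.085
0.72 tx 0.040 tz -0.099
0.84 tx 0.054 tz -0.112
0.96 tx 0.068 tz -0.123
1.08 tx 0.084 tz -0.132
1.2 tx 0.101 tz -0.139
1.32 tx 0.118 tz -0.144
1.44 tx 0.136 tz -0.147
1.56 tx 0.154 tz -0.148
1.68 tx 0.173 tz -0.147
1.8 tx 0.190 tz -0.143
1.78 tx 0.187 tz -0.144
```

Request:
arm_command([
  {"tx":0.02,"ty":-0.001,"tz":0.05,"roll":0.085,"gripper":-0.6},
  {"tx":0.0385,"ty":-0.0016,"tz":0.1,"roll":0.085,"gripper":-0.6},
  {"tx":0.0385,"ty":-0.0016,"tz":0.15,"roll":0.085,"gripper":-0.6},
  {"tx":0.0385,"ty":-0.0016,"tz":0.19,"roll":0.085,"gripper":-0.6},
  {"tx":0.0385,"ty":-0.0016,"tz":0.22,"roll":0.085,"gripper":-0.6},
  {"tx":0.0385,"ty":-0.0016,"tz":0.24,"roll":0.085,"gripper":-0.6},
  {"tx":0.0385,"ty":-0.0016,"tz":0.2433,"roll":0.085,"gripper":-0.6},
  {"tx":0.0385,"ty":-0.0016,"tz":0.2433,"roll":0.085,"gripper":-0.6},
])

```text
time: 28.9
tool_pos: [487.7, 168.4, 61.8]
tool_rot: [3.141, -0.0, 1.513]
wrist_force: [0.3, -0.5, -0.1]
gripper_width: 74.2
```

```bash
python3 - <<'E'
from h import *
st(); snap('wrist','w21'); crop('w21',0,0,512,384,1.56,'w21a')
E
```

```text
t 28.90 pos [487.7 168.4  61.8] rot [ 3.141 -0.     1.513] F [ 0.3 -0.5 -0.1] T [-0.11  0.06  0.04] w 74.2 q [ 0.28 -0.15  1.96 -0.    1.33  0.34]
```

View pics/w21a.png

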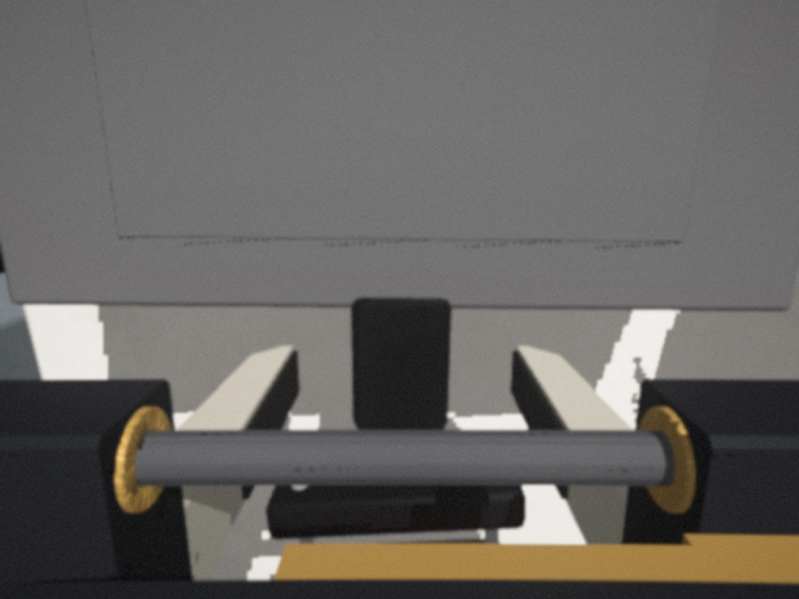

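```bash
python3 - <<'E'
from h import *
s=load('w21');k=1.5625
P=pix(s,[(15/k,302/k),(790/k,308/k),(352/k,300/k),(450/k,300/k)],82); print(P.round(1).tolist())
d=P[1]-P[0]; print(np.linalg.norm(d),np.arctan2(d[1],d[0])+np.pi/2)
E
```

```text
[[376.9, 205.6, 82.0], [602.9, 190.7, 82.0], [474.9, 200.5, 82.0], [503.8, 198.9, 82.0]]
226.50288521412912 1.5053368180403959
```

Request:
arm_command([
  {"tx":0,"ty":0,"tz":0,"roll":0,"gripper":0.6},
  {"tx":0,"ty":0,"tz":0,"roll":0,"gripper":0.6},
  {"tx":0,"ty":0,"tz":0,"roll":0,"gripper":0.6},
  {"tx":0,"ty":0,"tz":0,"roll":0,"gripper":0.6},
  {"tx":0,"ty":0,"tz":0,"roll":0,"gripper":0.6},
  {"tx":0.001,"ty":0,"tz":-0.009,"roll":0,"gripper":0.6},
  {"tx":0.002,"ty":0,"tz":-0.018,"roll":0,"gripper":0.6},
  {"tx":0.005,"ty":0,"tz":-0.036,"roll":0,"gripper":0.6},
  {"tx":0.011,"ty":0,"tz":-0.053,"roll":0,"gripper":0.6},
  {"tx":0.011,"ty":0,"tz":-0.053,"roll":0,"gripper":0.6},
], squeeze=18)

```text
time: 30.2
tool_pos: [487.2, 179.9, 115.3]
tool_rot: [-3.14, -0.0, 1.512]
wrist_force: [-9.4, -1.3, -0.8]
gripper_width: 29.5
```

```bash
python3 - <<'E'
from h import *
st(); snap('wrist','w22'); crop('w22',0,0,512,384,1.2,'w22a')
E
```

```text
t 30.20 pos [487.2 179.9 115.3] rot [-3.14  -0.     1.512] F [-9.4 -1.3 -0.8] T [-0.24  1.62 -0.08] w 29.5 q [ 0.3  -0.18  1.9   0.    1.42  0.36]
```

View pics/w22a.png

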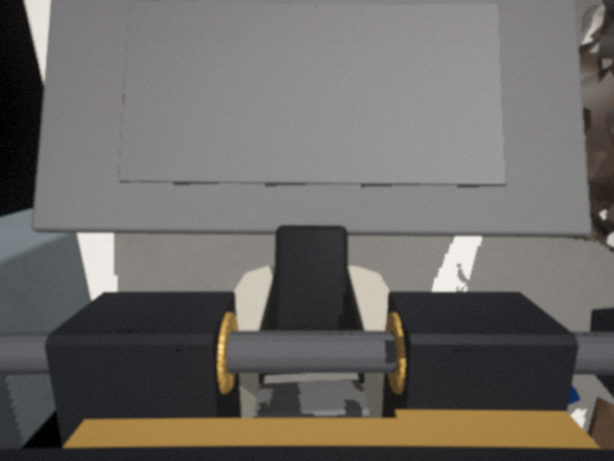

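Request:
arm_command([
  {"tx":0.008,"ty":-0.001,"tz":-0.017,"roll":0,"gripper":0.6},
  {"tx":0.018,"ty":-0.0015,"tz":-0.032,"roll":0,"gripper":0.6},
  {"tx":0.029,"ty":-0.0015,"tz":-0.046,"roll":0,"gripper":0.6},
  {"tx":0.043,"ty":-0.0015,"tz":-0.059,"roll":0,"gripper":0.6},
  {"tx":0.057,"ty":-0.0015,"tz":-0.07,"roll":0,"gripper":0.6},
  {"tx":0.073,"ty":-0.0015,"tz":-0.079,"roll":0,"gripper":0.6},
  {"tx":0.09,"ty":-0.0015,"tz":-0.086,"roll":0,"gripper":0.6},
  {"tx":0.107,"ty":-0.0015,"tz":-0.091,"roll":0,"gripper":0.6},
])

```text
time: 31.25
tool_pos: [494.0, 287.0, 206.5]
tool_rot: [3.138, -0.0, 1.511]
wrist_force: [15.2, -0.9, -7.7]
gripper_width: 29.9
```

Request:
arm_command([
  {"tx":0.018,"ty":0,"tz":-0.003,"roll":0,"gripper":0.6},
  {"tx":0.036,"ty":0,"tz":-0.004,"roll":0,"gripper":0.6},
  {"tx":0.055,"ty":0,"tz":-0.003,"roll":0,"gripper":0.6},
  {"tx":0.062,"ty":0,"tz":-0.002,"roll":0,"gripper":0.6},
  {"tx":0.066,"ty":0,"tz":-0.001,"roll":0,"gripper":0.6},
])

```text
time: 31.88
tool_pos: [498.4, 352.6, 207.5]
tool_rot: [3.137, -0.001, 1.511]
wrist_force: [17.6, -4.1, -1.4]
gripper_width: 29.7
```

```bash
python3 - <<'E'
from h import *
st(); snap('scene','c23'); snap('side','s23'); crop('s23',170,130,370,330,4,'s23a'); crop('c23',80,100,240,240,5,'c23a')
E
```

```text
t 31.88 pos [498.4 352.6 207.5] rot [ 3.137e+00 -1.000e-03  1.511e+00] F [17.6 -4.1 -1.4] T [-0.67 -2.6   0.01] w 29.7 q [ 0.58 -0.02  1.6  -0.    1.56  0.63]
```

View pics/c23a.png

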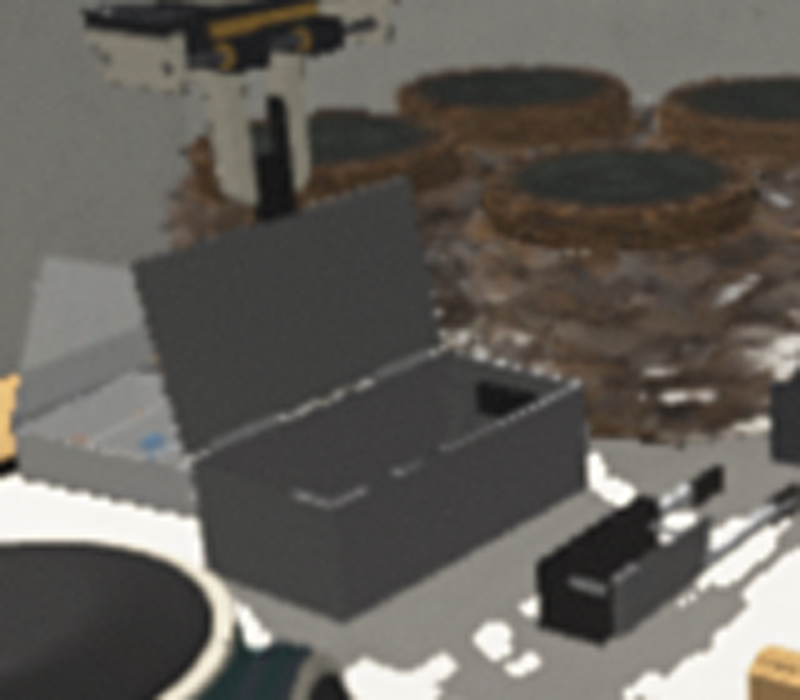

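Request:
arm_command([
  {"tx":0,"ty":0.0015,"tz":0,"roll":0,"gripper":0.5},
  {"tx":0.001,"ty":0.0015,"tz":0,"roll":0,"gripper":-0.2},
  {"tx":0.001,"ty":0.0015,"tz":0,"roll":0,"gripper":-0.6},
  {"tx":0.001,"ty":0.0015,"tz":0,"roll":0,"gripper":-0.6},
  {"tx":0.001,"ty":0.0015,"tz":-0.04,"roll":0,"gripper":-0.6},
  {"tx":0.001,"ty":0.0015,"tz":-0.09,"roll":0,"gripper":-0.6},
  {"tx":-0.03,"ty":0.0015,"tz":-0.12,"roll":0,"gripper":-0.6},
  {"tx":-0.09,"ty":0.0015,"tz":-0.12,"roll":0,"gripper":-0.6},
  {"tx":-0.15,"ty":0.0015,"tz":-0.12,"roll":0,"gripper":-0.6},
  {"tx":-0.2,"ty":0.0015,"tz":-0.12,"roll":0,"gripper":-0.6},
])

```text
time: 33.22
tool_pos: [485.7, 150.6, 326.1]
tool_rot: [3.141, -0.0, 1.512]
wrist_force: [0.0, 0.5, -0.1]
gripper_width: 74.3
```

```bash
python3 - <<'E'
from h import *
st(); snap('wrist','w24'); snap('side','s24'); snap('scene','c24'); crop('s24',170,130,370,330,4,'s24a'); crop('c24',80,100,300,260,3.6,'c24a'); crop('w24',0,0,512,384,1.56,'w24a')
E
```

```text
t 33.23 pos [485.7 150.6 326.1] rot [ 3.141 -0.     1.512] F [ 0.   0.5 -0.1] T [-0.06  0.04  0.04] w 74.3 q [ 0.25 -0.26  1.62 -0.    1.77  0.31]
```

View pics/w24a.png

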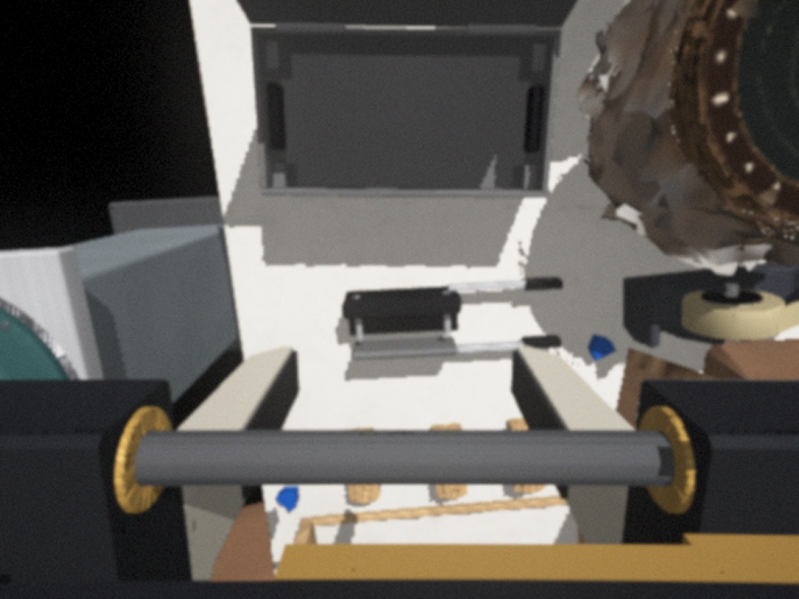

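View pics/c24a.png

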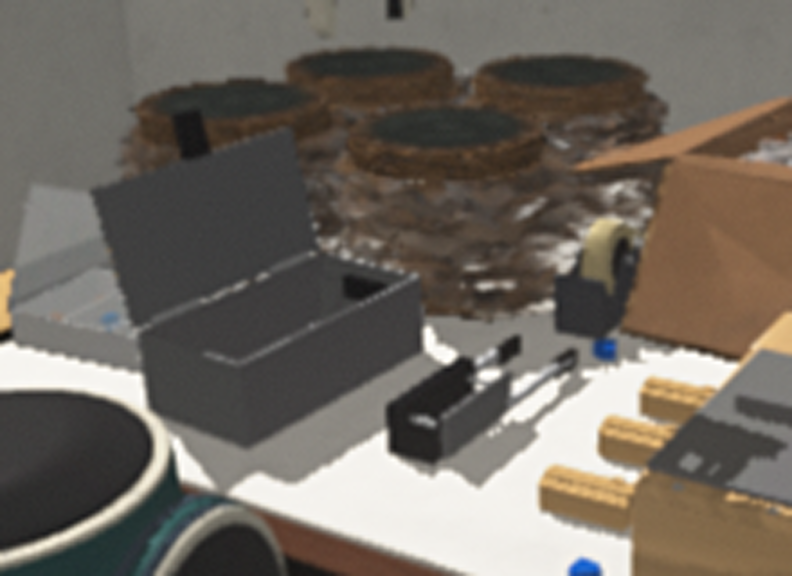

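View pics/s24a.png

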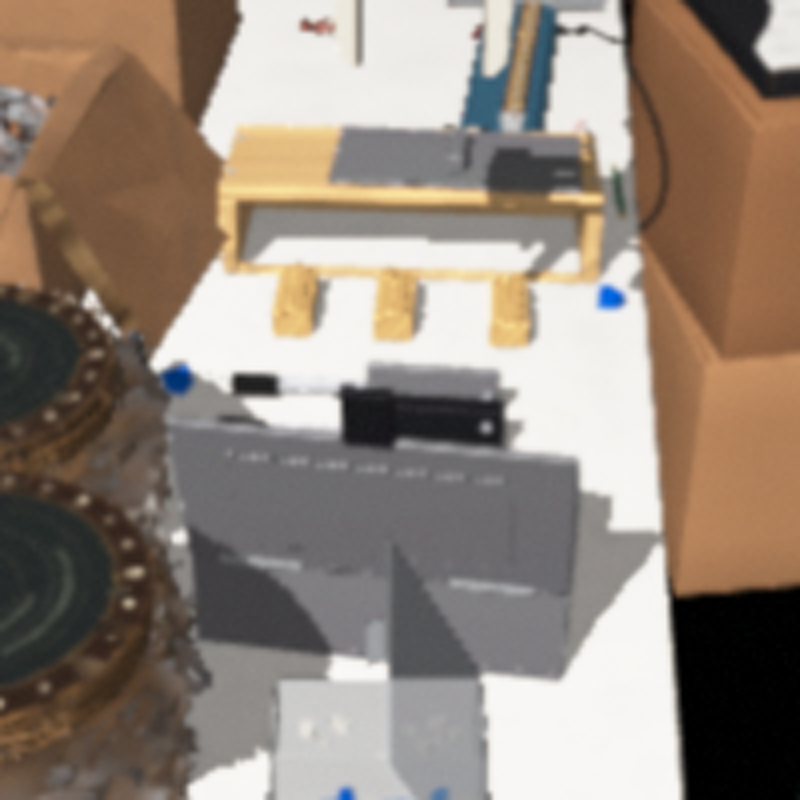

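```bash
python3 - <<'E'
from fit2 import *
w=load('w24'); k=1.5625
A=(w,[[-61,115,76],[-61,-115,76]],[(262/k,193/k),(548/k,193/k)])
x,r,W=fitm([A],[490,260,1.57]); print(x,r.tolist())
A=(w,[[-61,115,76],[-61,-115,76],[61,115,76],[61,-115,76]],[(262/k,193/k),(548/k,193/k),(252/k,27/k),(559/k,30/k)])
x,r,W=fitm([A],[490,260,1.57]); print(x,r.tolist())
to(505,-130,260,1.571)
E
```

```text
[493.1426414  260.27560763   1.51243532] [[-0.7, 0.0], [0.7, 0.0]]
[493.40191703 257.45316141   1.50514157] [[-0.6, 1.6], [0.5, 3.0], [-1.5, -0.7], [2.2, -1.1]]
tx -0.2791 ty 0.0361 tz 0.0664 roll -0.0621
```

Request:
arm_command([
  {"tx":-0.06,"ty":0.008,"tz":0.01,"roll":-0.06,"gripper":-0.5},
  {"tx":-0.12,"ty":0.016,"tz":0.03,"roll":-0.06,"gripper":-0.5},
  {"tx":-0.18,"ty":0.024,"tz":0.05,"roll":-0.06,"gripper":-0.5},
  {"tx":-0.24,"ty":0.032,"tz":0.066,"roll":-0.06,"gripper":-0.5},
  {"tx":-0.279,"ty":0.036,"tz":0.066,"roll":-0.06,"gripper":-0.5},
  {"tx":-0.279,"ty":0.036,"tz":0.066,"roll":-0.06,"gripper":-0.5},
])

```text
time: 34.12
tool_pos: [506.1, -129.6, 259.2]
tool_rot: [-3.14, -0.0, 1.57]
wrist_force: [0.2, 0.4, -0.5]
gripper_width: 69.7
```

```bash
python3 - <<'E'
from h import *
st(); snap('wrist','w25'); crop('w25',0,0,512,384,1.56,'w25a')
E
```

```text
t 34.12 pos [ 506.1 -129.6  259.2] rot [-3.14 -0.    1.57] F [ 0.2  0.4 -0.5] T [-0.02  0.08  0.03] w 69.7 q [-0.3  -0.23  1.7  -0.    1.66 -0.3 ]
```

View pics/w25a.png

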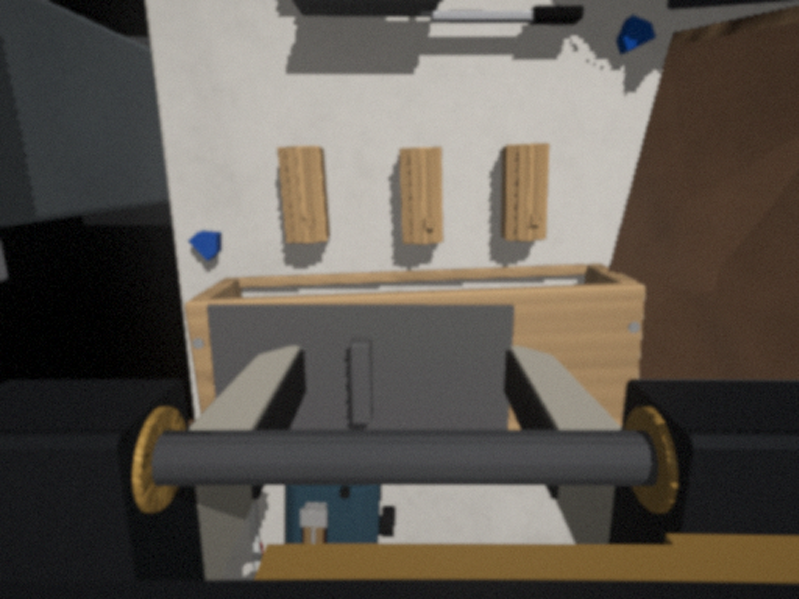

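```bash
python3 - <<'E'
from fit2 import *
w=load('w25'); k=1.5625
for n,C in (('H1',[(505,145),(548,145),(546,240),(503,240)]),('H2',[(400,148),(441,148),(443,244),(402,244)]),('H3',[(278,147),(323,147),(328,242),(286,242)])):
    P=pix(w,[(a/k,b/k) for a,b in C],24)
    d=(P[0]+P[1]-P[2]-P[3])/2; wd=np.linalg.norm((P[1]-P[0]+P[2]-P[3])/2)
    print(n,P.mean(0).round(1),'len',np.linalg.norm(d).round(1),'wid',wd.round(1),'dir',np.arctan2(d[1],d[0]).round(3))
P=pix(w,[(350/k,340/k),(370/k,340/k),(373/k,425/k),(350/k,425/k)],103); print('rib',P.round(1).tolist())
P=pix(w,[(208/k,305/k),(513/k,305/k)],89); print('cover front',P.round(1).tolist())
E
```

```text
H1 [599.5 -80.4  24. ] len 71.6 wid 33.0 dir 1.61
H2 [519.5 -82.9  24. ] len 72.7 wid 31.7 dir 1.6
H3 [428.7 -81.8  24. ] len 71.8 wid 33.5 dir 1.588
rib [[470.2, -171.9, 103.0], [483.5, -171.9, 103.0], [484.5, -234.3, 103.0], [468.5, -234.3, 103.0]]
cover front [[372.6, -151.5, 89.0], [580.5, -151.6, 89.0]]
```

```bash
python3 - <<'E'
from h import *
to(599.5,-80.4,5,1.607)
E
```

```text
tx 0.0478 ty 0.0936 tz 0.2544 roll -0.0364
```

Request:
arm_command([
  {"tx":0.025,"ty":0.045,"tz":0.03,"roll":-0.036,"gripper":-0.3},
  {"tx":0.0478,"ty":0.0936,"tz":0.08,"roll":-0.036,"gripper":-0.3},
  {"tx":0.0478,"ty":0.0936,"tz":0.14,"roll":-0.036,"gripper":-0.3},
  {"tx":0.0478,"ty":0.0936,"tz":0.19,"roll":-0.036,"gripper":-0.3},
  {"tx":0.0478,"ty":0.0936,"tz":0.225,"roll":-0.036,"gripper":-0.3},
  {"tx":0.0478,"ty":0.0936,"tz":0.245,"roll":-0.036,"gripper":-0.3},
  {"tx":0.0478,"ty":0.0936,"tz":0.2535,"roll":-0.036,"gripper":-0.3},
  {"tx":0.0478,"ty":0.0936,"tz":0.2535,"roll":-0.036,"gripper":0.5},
  {"tx":0.0478,"ty":0.0936,"tz":0.2535,"roll":-0.036,"gripper":0.5},
  {"tx":0.0478,"ty":0.0936,"tz":0.2535,"roll":-0.036,"gripper":0.5},
], squeeze=25)

```text
time: 35.42
tool_pos: [599.8, -80.5, 7.4]
tool_rot: [3.14, 0.0, 1.608]
wrist_force: [0.2, 0.1, -0.3]
gripper_width: 35.1
```

Request:
arm_command([
  {"tx":0,"ty":0,"tz":0,"roll":0,"gripper":0.5},
  {"tx":0,"ty":0,"tz":-0.02,"roll":0,"gripper":0.5},
  {"tx":0,"ty":0,"tz":-0.06,"roll":0,"gripper":0.5},
  {"tx":0,"ty":0,"tz":-0.1,"roll":0,"gripper":0.5},
  {"tx":0,"ty":0,"tz":-0.14,"roll":0,"gripper":0.5},
])

```text
time: 36.05
tool_pos: [599.2, -80.4, 149.2]
tool_rot: [3.141, 0.0, 1.608]
wrist_force: [0.7, -0.0, -0.7]
gripper_width: 31.7
```

```bash
python3 - <<'E'
from h import *
st(); to(550.2,243.7,10,1.509)
snap('wrist','w26'); crop('w26',0,0,512,384,1.2,'w26a')
E
```

```text
t 36.05 pos [599.2 -80.4 149.2] rot [3.141 0.    1.608] F [ 0.7 -0.  -0.7] T [-0.05  0.06  0.05] w 31.7 q [-0.18 -0.01  1.69 -0.    1.47 -0.21]
tx 0.3257 ty -0.0371 tz 0.1391 roll 0.0988
```

View pics/w26a.png

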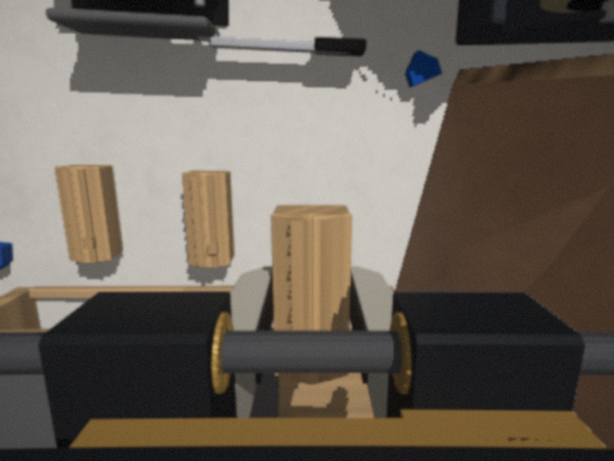

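```bash
python3 - <<'E'
from h import *
w=load('w24');s=load('s24');c=load('c24');k=1.5625
for z in(0,60,120,180): print(z,'w',pix(w,[(583/k,85/k),(590/k,150/k),(612/k,205/k),(640/k,230/k),(625/k,20/k)],z)[:,:2].round(0).tolist())
for z in(0,100,200): print(z,'side',pix(s,[(170+205/4,130+620/4),(170+195/4,130+690/4),(170+120/4,130+340/4)],z)[:,:2].round(0).tolist())
# barrel near top ellipse in scene: leftmost (345,130) rightmost(560,150)/3.6
tri([(c,(80+345/3.6,100+130/3.6)),(s,(170+200/4,130+600/4))])
E
python3 - <<'E'
import sys; sys.path.insert(0,'.')
import os; os.chdir('.')
from h import *
crop('s24',0,180,260,384,3,'s24b')
E
```

```text
0 w [[654.0, 281.0], [662.0, 224.0], [684.0, 173.0], [712.0, 148.0], [688.0, 330.0]]
60 w [[634.0, 273.0], [641.0, 224.0], [661.0, 179.0], [685.0, 156.0], [664.0, 317.0]]
120 w [[614.0, 266.0], [620.0, 223.0], [637.0, 184.0], [658.0, 165.0], [640.0, 303.0]]
180 w [[594.0, 258.0], [599.0, 223.0], [614.0, 190.0], [631.0, 174.0], [616.0, 290.0]]
0 side [[608.0, 293.0], [603.0, 356.0], [734.0, -26.0]]
100 side [[584.0, 402.0], [580.0, 457.0], [693.0, 126.0]]
200 side [[560.0, 511.0], [556.0, 557.0], [652.0, 277.0]]
[629. 349. 136.] [64.3, 64.3]
```

View pics/s24b.png

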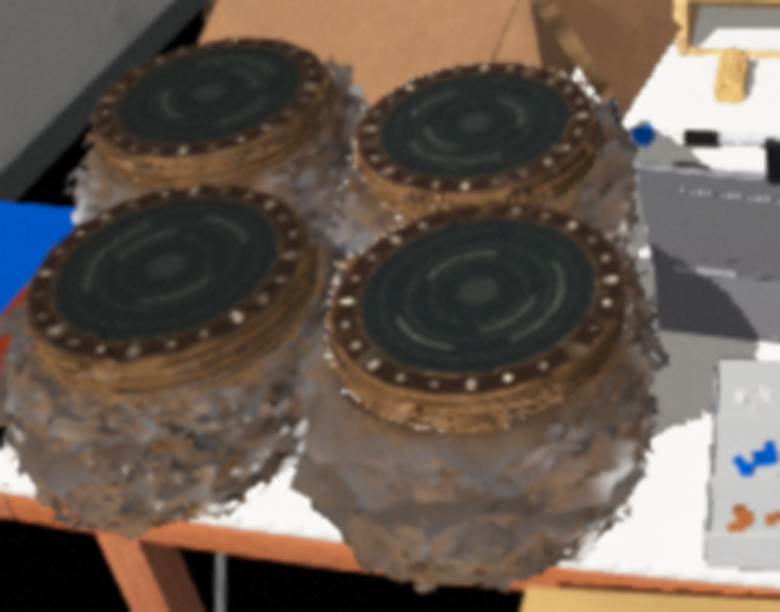

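```bash
python3 - <<'E'
from h import *
w=load('w24');s=load('s24');c=load('c24')
X=tri([(c,(80+435/3.6,100+130/3.6)),(s,(475/3,180+125/3))])
# rim radius via side ellipse left/right at that height
print(pix(s,[(358/3,180+140/3),(600/3,180+115/3)],X[2]).round(0))
X2=tri([(c,(80+225/3.6,100+105/3.6)),(s,(478/3,180+288/3))])
print(pix(s,[(330/3,180+310/3),(625/3,180+275/3)],X2[2]).round(0))
E
```

```text
[758. 273. 167.] [4.0, 4.0]
[[851. 298. 167.]
 [662. 242. 167.]]
[686. 487. 183.] [5.7, 5.7]
[[783. 514. 183.]
 [597. 456. 183.]]
```

```bash
python3 - <<'E'
from h import *
to(518.2,245.7,13,1.509)
E
```

```text
tx 0.3294 ty -0.0715 tz 0.1411 roll 0.0987
```

Request:
arm_command([
  {"tx":0.02,"ty":-0.02,"tz":0,"roll":0.02,"gripper":0.5},
  {"tx":0.06,"ty":-0.04,"tz":0,"roll":0.06,"gripper":0.5},
  {"tx":0.12,"ty":-0.06,"tz":0,"roll":0.0987,"gripper":0.5},
  {"tx":0.18,"ty":-0.0715,"tz":0,"roll":0.0987,"gripper":0.5},
  {"tx":0.24,"ty":-0.0715,"tz":0,"roll":0.0987,"gripper":0.5},
  {"tx":0.295,"ty":-0.0715,"tz":0,"roll":0.0987,"gripper":0.5},
  {"tx":0.3294,"ty":-0.0715,"tz":0,"roll":0.0987,"gripper":0.5},
  {"tx":0.3294,"ty":-0.0715,"tz":0.02,"roll":0.0987,"gripper":0.5},
])

```text
time: 37.1
tool_pos: [516.0, 248.4, 128.2]
tool_rot: [3.139, -0.002, 1.512]
wrist_force: [-0.3, -0.2, -0.6]
gripper_width: 31.9
```

```bash
python3 - <<'E'
from h import *
st(); to(518.2,245.7,13,1.509)
snap('wrist','w27'); crop('w27',0,0,512,384,1.56,'w27a')
E
```

```text
t 37.10 pos [516.  248.4 128.2] rot [ 3.139e+00 -2.000e-03  1.512e+00] F [-0.3 -0.2 -0.6] T [-0.07  0.09 -0.  ] w 31.9 q [ 0.4  -0.07  1.78  0.    1.43  0.46]
tx -0.0027 ty 0.0021 tz 0.1152 roll 0.0028
```

View pics/w27a.png

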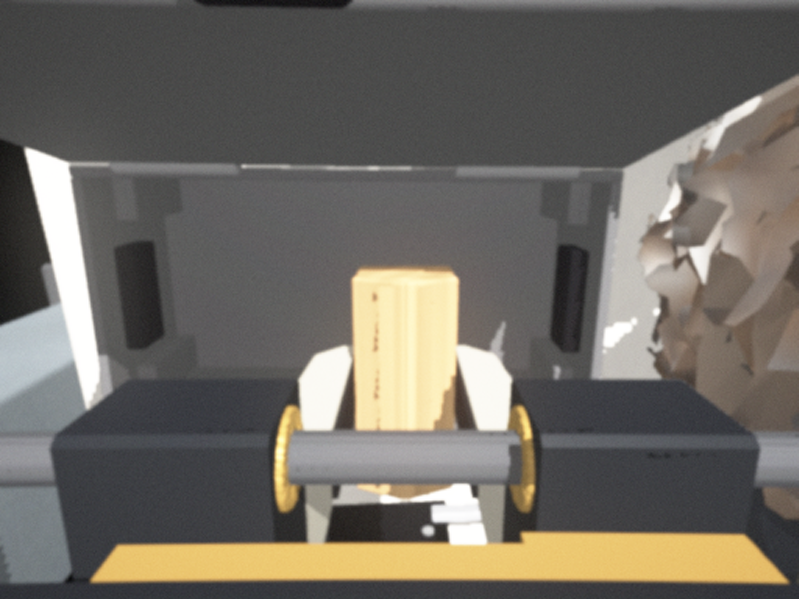

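```bash
python3 - <<'E'
from h import *
s=load('w27');k=1.5625
P=pix(s,[(72/k,165/k),(620/k,170/k)],76); print(P.round(1), P.mean(0))
c,n=np.cos(1.509),np.sin(1.509); print('exp',493+61*c-115*-n*-1, 259.3+61*n)
print([ (493+61*c-y*n, 259.3+61*n+y*c) for y in(115,-115)])
print('jar',[pix(s,[(640/k,240/k),(655/k,320/k),(680/k,400/k)],z)[:,:2].round(0).tolist() for z in(0,60,100)])
E
```

```text
[[385.2 325.7  76. ]
 [609.8 311.   76. ]] [497.48727479 318.35056167  76.        ]
exp 381.98668751863136 320.1835640875659
[(np.float64(381.98668751863136), np.float64(327.28561944936587)), (np.float64(611.5476668651912), np.float64(313.08150872576596))]
jar [[[654.0, 269.0], [666.0, 220.0], [684.0, 167.0]], [[627.0, 279.0], [636.0, 240.0], [651.0, 197.0]], [[609.0, 285.0], [616.0, 253.0], [629.0, 218.0]]]
```

Request:
arm_command([
  {"tx":-0.0027,"ty":0.002,"tz":0.04,"roll":0,"gripper":0.5},
  {"tx":-0.0027,"ty":0.002,"tz":0.08,"roll":0,"gripper":0.5},
  {"tx":-0.0027,"ty":0.002,"tz":0.1,"roll":0,"gripper":0.5},
  {"tx":-0.0027,"ty":0.002,"tz":0.11,"roll":0,"gripper":0.5},
  {"tx":-0.0027,"ty":0.002,"tz":0.115,"roll":0,"gripper":0.5},
  {"tx":-0.0027,"ty":0.002,"tz":0.115,"roll":0,"gripper":0.5},
  {"tx":-0.0027,"ty":0.002,"tz":0.115,"roll":0,"gripper":0.05},
  {"tx":-0.0027,"ty":0.002,"tz":0.115,"roll":0,"gripper":0.05},
  {"tx":-0.0027,"ty":0.002,"tz":0.1,"roll":0,"gripper":0.05},
  {"tx":-0.0027,"ty":0.002,"tz":0.06,"roll":0,"gripper":0.05},
])

```text
time: 38.4
tool_pos: [516.7, 243.0, 66.4]
tool_rot: [-3.139, 0.001, 1.509]
wrist_force: [0.4, 0.0, 1.0]
gripper_width: 44.3
```

```bash
python3 - <<'E'
from h import *
st(); 
snap('wrist','w28'); crop('w28',0,0,512,384,1.56,'w28a')
E
```

```text
t 38.40 pos [516.7 243.   66.4] rot [-3.139e+00  1.000e-03  1.509e+00] F [0.4 0.  1. ] T [-0.04  0.08  0.01] w 44.3 q [ 0.39 -0.02  1.84 -0.    1.33  0.46]
```

View pics/w28a.png

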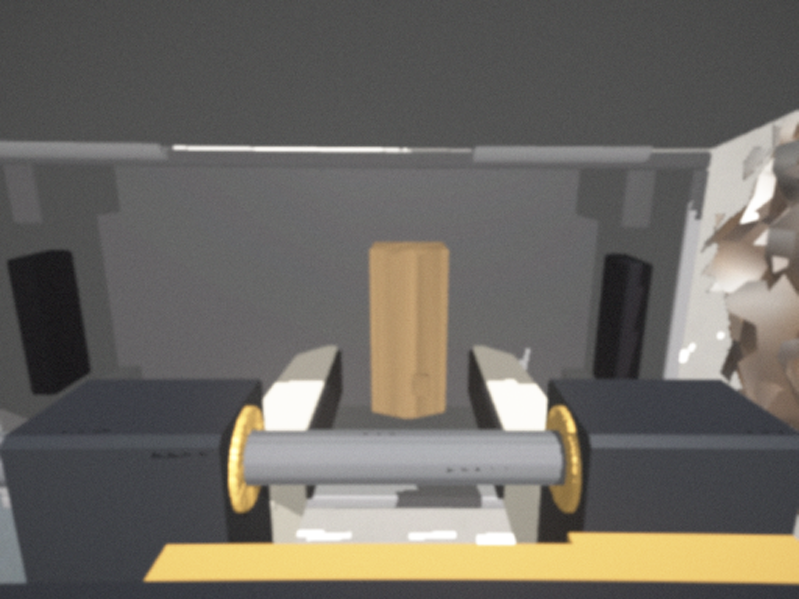

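Request:
arm_command([
  {"tx":0.003,"ty":-0.02,"tz":0,"roll":0,"gripper":1},
  {"tx":0.003,"ty":-0.039,"tz":0,"roll":0,"gripper":1},
  {"tx":0.003,"ty":-0.039,"tz":0,"roll":0,"gripper":1},
  {"tx":0.003,"ty":-0.039,"tz":0.02,"roll":0,"gripper":1},
  {"tx":0.003,"ty":-0.039,"tz":0.045,"roll":0,"gripper":1},
  {"tx":0.003,"ty":-0.039,"tz":0.053,"roll":0,"gripper":1},
  {"tx":0.003,"ty":-0.034,"tz":0.053,"roll":0,"gripper":1},
  {"tx":0.003,"ty":-0.026,"tz":0.053,"roll":0,"gripper":1},
  {"tx":0.003,"ty":-0.018,"tz":0.053,"roll":0,"gripper":1},
  {"tx":0.003,"ty":-0.01,"tz":0.053,"roll":0,"gripper":1},
])

```text
time: 39.7
tool_pos: [508.6, 246.9, 13.8]
tool_rot: [3.141, -0.0, 1.509]
wrist_force: [-1.4, -0.9, 1.4]
gripper_width: 0.8
```

Request:
arm_command([
  {"tx":0,"ty":0.006,"tz":0,"roll":0,"gripper":1},
  {"tx":0,"ty":0.011,"tz":0,"roll":0,"gripper":1},
  {"tx":0,"ty":0.011,"tz":0,"roll":0,"gripper":1},
  {"tx":0,"ty":0.005,"tz":-0.01,"roll":0,"gripper":1},
  {"tx":0,"ty":0,"tz":-0.05,"roll":0,"gripper":0.5},
])

```text
time: 40.33
tool_pos: [506.0, 246.5, 62.4]
tool_rot: [-3.138, 0.002, 1.509]
wrist_force: [0.0, 0.2, 0.5]
gripper_width: 6.3
```

```bash
python3 - <<'E'
from h import *
st(); 
snap('wrist','w29'); crop('w29',0,0,512,384,1.56,'w29a')
E
```

```text
t 40.33 pos [506.  246.5  62.4] rot [-3.138e+00  2.000e-03  1.509e+00] F [0.  0.2 0.5] T [-0.11  0.06 -0.  ] w 6.3 q [ 0.41 -0.04  1.86  0.    1.32  0.47]
```

View pics/w29a.png

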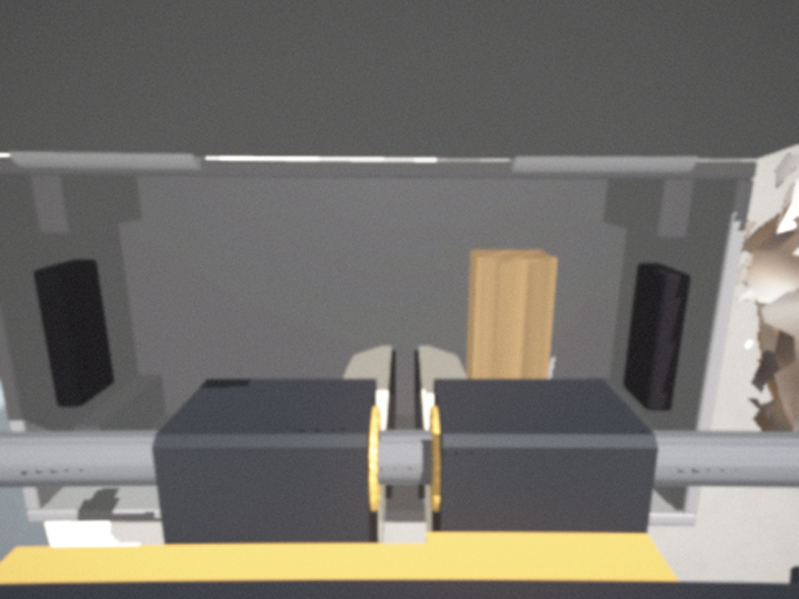

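```bash
python3 - <<'E'
from h import *
s=load('w29');k=1.5625
P=pix(s,[(470/k,252/k),(555/k,258/k)],27); print(P.round(1))
c,n=np.cos(1.509),np.sin(1.509); d=P[:,:2]-[493,259.3]; print(d@[-n,c], d@[c,n])
for z,t in((76,(35,518)),(76,(697,520)),(76,(752,165))): print(pix(s,[(t[0]/k,t[1]/k)],z))
to(519.5,-82.5,6,1.607)
E
```

```text
[[535.  281.3  27. ]
 [568.7 276.8  27. ]]
[-40.54120573 -74.43010017] [24.55621849 22.1634654 ]
[[377.86064365 206.57062731  76.        ]]
[[603.9275737  192.30608945  76.        ]]
[[610.01721951 309.75356183  76.        ]]
tx -0.3290 ty 0.0314 tz 0.0631 roll -0.0976
```

Request:
arm_command([
  {"tx":0,"ty":0,"tz":-0.05,"roll":0,"gripper":0},
  {"tx":-0.02,"ty":0,"tz":-0.09,"roll":0,"gripper":-0.3},
  {"tx":-0.07,"ty":0.01,"tz":-0.09,"roll":-0.05,"gripper":-0.3},
  {"tx":-0.13,"ty":0.02,"tz":-0.09,"roll":-0.0976,"gripper":-0.3},
  {"tx":-0.19,"ty":0.0314,"tz":-0.09,"roll":-0.0976,"gripper":-0.3},
  {"tx":-0.25,"ty":0.0314,"tz":-0.07,"roll":-0.0976,"gripper":-0.3},
  {"tx":-0.31,"ty":0.0314,"tz":-0.05,"roll":-0.0976,"gripper":-0.3},
  {"tx":-0.329,"ty":0.0314,"tz":-0.02,"roll":-0.0976,"gripper":-0.3},
  {"tx":-0.329,"ty":0.0314,"tz":0.0,"roll":-0.0976,"gripper":-0.3},
])

```text
time: 41.5
tool_pos: [518.1, -84.3, 62.7]
tool_rot: [-3.142, -0.0, 1.605]
wrist_force: [-0.5, 0.7, 0.1]
gripper_width: 60.4
```

```bash
python3 - <<'E'
from h import *
st(); 
snap('wrist','w30'); crop('w30',0,0,512,384,1.2,'w30a'); to(519.5,-82.5,6,1.607)
E
```

```text
t 41.50 pos [518.1 -84.3  62.7] rot [-3.142 -0.     1.605] F [-0.5  0.7  0.1] T [-0.07  0.07  0.01] w 60.4 q [-0.21 -0.13  1.94 -0.    1.33 -0.24]
tx 0.0005 ty 0.0023 tz 0.0542 roll -0.0014
```

View pics/w30a.png

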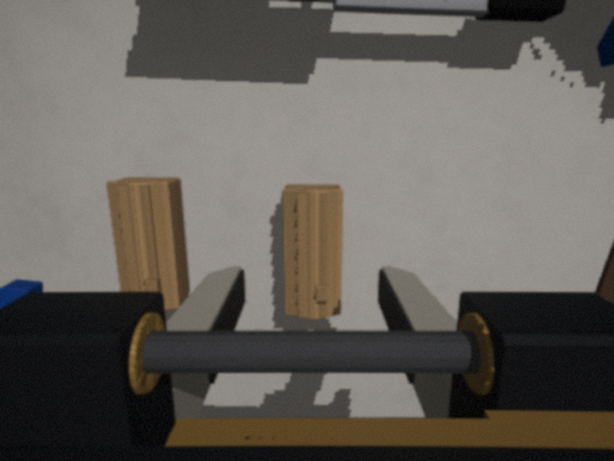

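Request:
arm_command([
  {"tx":0.0005,"ty":0.002,"tz":0.03,"roll":0,"gripper":-0.3},
  {"tx":0.0005,"ty":0.002,"tz":0.05,"roll":0,"gripper":-0.3},
  {"tx":0.0005,"ty":0.002,"tz":0.0555,"roll":0,"gripper":-0.3},
  {"tx":0.0005,"ty":0.002,"tz":0.0555,"roll":0,"gripper":0.5},
  {"tx":0.0005,"ty":0.002,"tz":0.0555,"roll":0,"gripper":0.5},
  {"tx":0.0005,"ty":0.002,"tz":0.0555,"roll":0,"gripper":0.5},
  {"tx":0.0005,"ty":0.002,"tz":0.0555,"roll":0,"gripper":0.5},
  {"tx":0.0005,"ty":0.002,"tz":0.035,"roll":0,"gripper":0.5},
  {"tx":0.0005,"ty":0.002,"tz":-0.02,"roll":0,"gripper":0.5},
  {"tx":0.0005,"ty":0.002,"tz":-0.075,"roll":0,"gripper":0.5},
])

```text
time: 42.8
tool_pos: [520.3, -82.8, 139.7]
tool_rot: [-3.141, -0.0, 1.607]
wrist_force: [1.2, -0.2, -0.4]
gripper_width: 31.9
```

```bash
python3 - <<'E'
from h import *
st(); to(489.3,247.5,13,1.509)
E
```

```text
t 42.80 pos [520.3 -82.8 139.7] rot [-3.141 -0.     1.607] F [ 1.2 -0.2 -0.4] T [-0.04 -0.02  0.01] w 31.9 q [-0.21 -0.18  1.86 -0.    1.46 -0.24]
tx 0.3311 ty -0.0191 tz 0.1268 roll 0.0976
```

Request:
arm_command([
  {"tx":0.02,"ty":-0.001,"tz":0,"roll":0.02,"gripper":0.5},
  {"tx":0.06,"ty":-0.004,"tz":0,"roll":0.05,"gripper":0.5},
  {"tx":0.12,"ty":-0.007,"tz":0,"roll":0.0976,"gripper":0.5},
  {"tx":0.18,"ty":-0.011,"tz":0,"roll":0.0976,"gripper":0.5},
  {"tx":0.24,"ty":-0.014,"tz":0,"roll":0.0976,"gripper":0.5},
  {"tx":0.295,"ty":-0.0191,"tz":0,"roll":0.0976,"gripper":0.5},
  {"tx":0.331,"ty":-0.0191,"tz":0,"roll":0.0976,"gripper":0.5},
  {"tx":0.331,"ty":-0.0191,"tz":0.02,"roll":0.0976,"gripper":0.5},
  {"tx":0.331,"ty":-0.0191,"tz":0.05,"roll":0.0976,"gripper":0.5},
])

```text
time: 43.92
tool_pos: [489.9, 247.1, 87.7]
tool_rot: [3.141, -0.0, 1.51]
wrist_force: [0.6, 0.3, -1.3]
gripper_width: 31.7
```

```bash
python3 - <<'E'
from h import *
st(); to(489.3,247.5,13,1.509);snap('wrist','w31'); crop('w31',0,0,512,384,1.2,'w31a');
E
```

```text
t 43.92 pos [489.9 247.1  87.7] rot [ 3.141 -0.     1.51 ] F [ 0.6  0.3 -1.3] T [-0.11  0.05 -0.01] w 31.7 q [ 0.42 -0.09  1.87 -0.    1.37  0.48]
tx 0.0003 ty -0.0007 tz 0.0747 roll 0.0006
```

View pics/w31a.png

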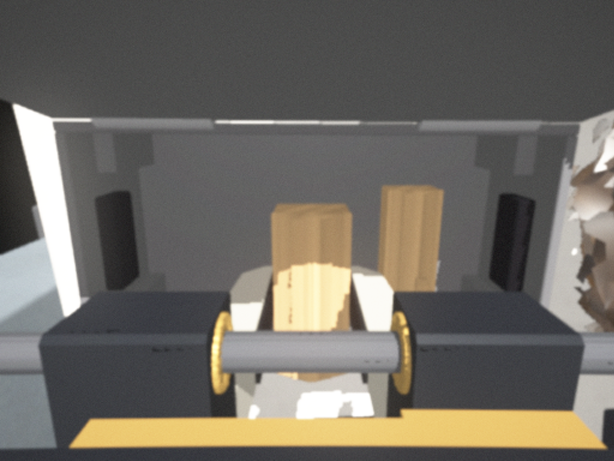

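Request:
arm_command([
  {"tx":0,"ty":-0.0007,"tz":0.035,"roll":0,"gripper":0.5},
  {"tx":0,"ty":-0.0007,"tz":0.06,"roll":0,"gripper":0.5},
  {"tx":0,"ty":-0.0007,"tz":0.071,"roll":0,"gripper":0.5},
  {"tx":0,"ty":-0.0007,"tz":0.0745,"roll":0,"gripper":0.5},
  {"tx":0,"ty":-0.0007,"tz":0.0745,"roll":0,"gripper":0.5},
  {"tx":0,"ty":-0.0007,"tz":0.0745,"roll":0,"gripper":0.14},
  {"tx":0,"ty":-0.0007,"tz":0.0745,"roll":0,"gripper":0.14},
  {"tx":0,"ty":-0.0007,"tz":0.06,"roll":0,"gripper":0.14},
  {"tx":0,"ty":-0.0007,"tz":0.02,"roll":0,"gripper":0.14},
  {"tx":0,"ty":-0.0007,"tz":-0.03,"roll":0,"gripper":0},
])

```text
time: 45.22
tool_pos: [488.7, 247.2, 120.0]
tool_rot: [-3.141, 0.0, 1.509]
wrist_force: [2.2, 0.4, 0.2]
gripper_width: 44.8
```

```bash
python3 - <<'E'
from h import *
st(); to(428.5,-81.8,60,1.605);snap('wrist','w32'); crop('w32',0,0,512,384,1.2,'w32a');
E
```

```text
t 45.23 pos [488.7 247.2 120. ] rot [-3.141  0.     1.509] F [2.2 0.4 0.2] T [-0.09  0.03  0.04] w 44.8 q [ 0.42 -0.12  1.84 -0.    1.42  0.48]
tx -0.3320 ty -0.0397 tz 0.0602 roll -0.0959
```

View pics/w32a.png

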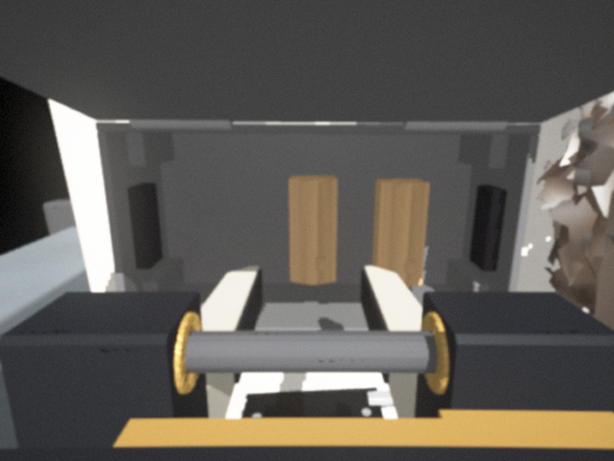

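Two in the box, upright. Third house now.

Request:
arm_command([
  {"tx":-0.03,"ty":0,"tz":-0.03,"roll":0,"gripper":-0.3},
  {"tx":-0.09,"ty":-0.01,"tz":-0.03,"roll":-0.05,"gripper":-0.3},
  {"tx":-0.15,"ty":-0.02,"tz":-0.03,"roll":-0.096,"gripper":-0.3},
  {"tx":-0.21,"ty":-0.03,"tz":-0.03,"roll":-0.096,"gripper":-0.3},
  {"tx":-0.27,"ty":-0.0397,"tz":-0.01,"roll":-0.096,"gripper":-0.3},
  {"tx":-0.32,"ty":-0.0397,"tz":0.02,"roll":-0.096,"gripper":-0.3},
  {"tx":-0.332,"ty":-0.0397,"tz":0.05,"roll":-0.096,"gripper":-0.3},
  {"tx":-0.332,"ty":-0.0397,"tz":0.06,"roll":-0.096,"gripper":-0.3},
])

```text
time: 46.28
tool_pos: [428.4, -82.2, 57.7]
tool_rot: [-3.14, -0.0, 1.603]
wrist_force: [-0.6, 0.2, -0.2]
gripper_width: 60.6
```

```bash
python3 - <<'E'
from h import *
st(); 
snap('wrist','w33'); crop('w33',0,0,512,384,1.2,'w33a'); to(428.5,-81.8,6,1.605)
E
```

```text
t 46.27 pos [428.4 -82.2  57.7] rot [-3.14  -0.     1.603] F [-0.6  0.2 -0.2] T [-0.05  0.06 -0.  ] w 60.6 q [-0.25 -0.34  2.12  0.    1.36 -0.28]
tx -0.0004 ty 0.0001 tz 0.0513 roll -0.0008
```

View pics/w33a.png

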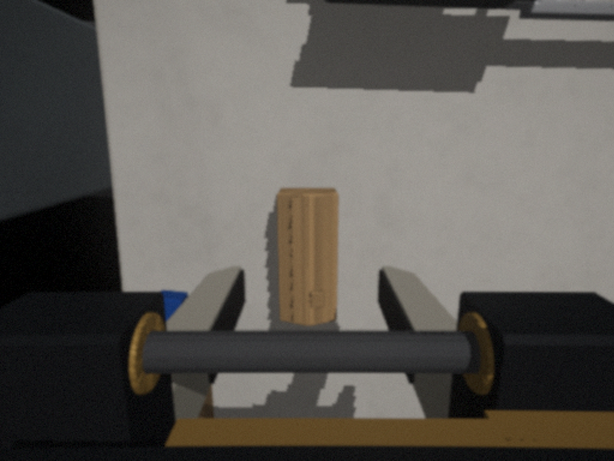

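Request:
arm_command([
  {"tx":0,"ty":0,"tz":0.03,"roll":0,"gripper":-0.3},
  {"tx":0,"ty":0,"tz":0.046,"roll":0,"gripper":-0.3},
  {"tx":0,"ty":0,"tz":0.051,"roll":0,"gripper":-0.3},
  {"tx":0,"ty":0,"tz":0.051,"roll":0,"gripper":0.5},
  {"tx":0,"ty":0,"tz":0.051,"roll":0,"gripper":0.5},
  {"tx":0,"ty":0,"tz":0.051,"roll":0,"gripper":0.5},
  {"tx":0,"ty":0,"tz":0.051,"roll":0,"gripper":0.5},
  {"tx":0,"ty":0,"tz":0.03,"roll":0,"gripper":0.5},
  {"tx":0,"ty":0,"tz":-0.025,"roll":0,"gripper":0.5},
  {"tx":0,"ty":0,"tz":-0.08,"roll":0,"gripper":0.5},
])

```text
time: 47.58
tool_pos: [428.6, -81.5, 139.8]
tool_rot: [-3.141, -0.0, 1.605]
wrist_force: [0.8, -0.5, 0.3]
gripper_width: 32.0
```

```bash
python3 - <<'E'
from h import *
st(); to(433.4,251,13,1.509)
E
```

```text
t 47.58 pos [428.6 -81.5 139.8] rot [-3.141 -0.     1.605] F [ 0.8 -0.5  0.3] T [-0.07  0.07  0.03] w 32.0 q [-0.25 -0.4   2.03  0.    1.51 -0.28]
tx 0.3321 ty 0.0163 tz 0.1268 roll 0.0959
```

Request:
arm_command([
  {"tx":0.02,"ty":0.001,"tz":0,"roll":0.02,"gripper":0.5},
  {"tx":0.06,"ty":0.003,"tz":0,"roll":0.05,"gripper":0.5},
  {"tx":0.12,"ty":0.006,"tz":0,"roll":0.096,"gripper":0.5},
  {"tx":0.18,"ty":0.009,"tz":0,"roll":0.096,"gripper":0.5},
  {"tx":0.24,"ty":0.012,"tz":0,"roll":0.096,"gripper":0.5},
  {"tx":0.295,"ty":0.0163,"tz":0,"roll":0.096,"gripper":0.5},
  {"tx":0.332,"ty":0.0163,"tz":0,"roll":0.096,"gripper":0.5},
  {"tx":0.332,"ty":0.0163,"tz":0.02,"roll":0.096,"gripper":0.5},
  {"tx":0.332,"ty":0.0163,"tz":0.05,"roll":0.096,"gripper":0.5},
])

```text
time: 48.7
tool_pos: [434.0, 250.7, 87.6]
tool_rot: [3.141, -0.0, 1.51]
wrist_force: [-0.2, 0.2, -0.7]
gripper_width: 31.8
```

```bash
python3 - <<'E'
from h import *
st(); to(433.4,251,13,1.509);snap('wrist','w34'); crop('w34',0,0,512,384,1.2,'w34a');
E
```

```text
t 48.70 pos [434.  250.7  87.6] rot [ 3.141 -0.     1.51 ] F [-0.2  0.2 -0.7] T [-0.13  0.03 -0.  ] w 31.8 q [ 0.47 -0.2   1.97 -0.    1.38  0.53]
tx 0.0003 ty -0.0006 tz 0.0746 roll 0.0008
```

View pics/w34a.png

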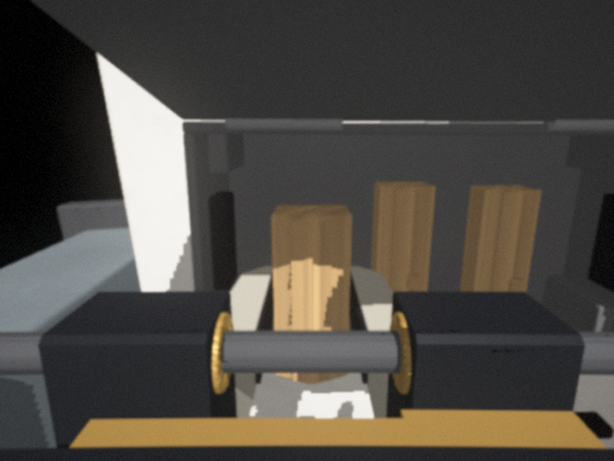

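Request:
arm_command([
  {"tx":0,"ty":0.001,"tz":0.035,"roll":0,"gripper":0.5},
  {"tx":0,"ty":0.001,"tz":0.06,"roll":0,"gripper":0.5},
  {"tx":0,"ty":0.001,"tz":0.071,"roll":0,"gripper":0.5},
  {"tx":0,"ty":0.001,"tz":0.0745,"roll":0,"gripper":0.5},
  {"tx":0,"ty":0.001,"tz":0.0745,"roll":0,"gripper":0.5},
  {"tx":0,"ty":0.001,"tz":0.0745,"roll":0,"gripper":0.16},
  {"tx":0,"ty":0.001,"tz":0.0745,"roll":0,"gripper":0.16},
  {"tx":0,"ty":0.001,"tz":0.06,"roll":0,"gripper":0.16},
  {"tx":0,"ty":0.001,"tz":0.02,"roll":0,"gripper":0.16},
  {"tx":0,"ty":0.001,"tz":-0.04,"roll":0,"gripper":0.16},
])

```text
time: 50.0
tool_pos: [434.1, 250.4, 129.5]
tool_rot: [-3.14, 0.001, 1.509]
wrist_force: [0.0, -0.2, -0.3]
gripper_width: 39.3
```

```bash
python3 - <<'E'
from h import *
st();snap('wrist','w35'); crop('w35',0,0,512,384,1.2,'w35a'); to(505,-250,250,1.571)
E
```

```text
t 50.00 pos [434.1 250.4 129.5] rot [-3.140e+00  1.000e-03  1.509e+00] F [ 0.  -0.2 -0.3] T [-0.07  0.   -0.  ] w 39.3 q [ 0.47 -0.23  1.92 -0.    1.46  0.53]
tx -0.4961 ty 0.0999 tz -0.1124 roll -0.0618
```

View pics/w35a.png

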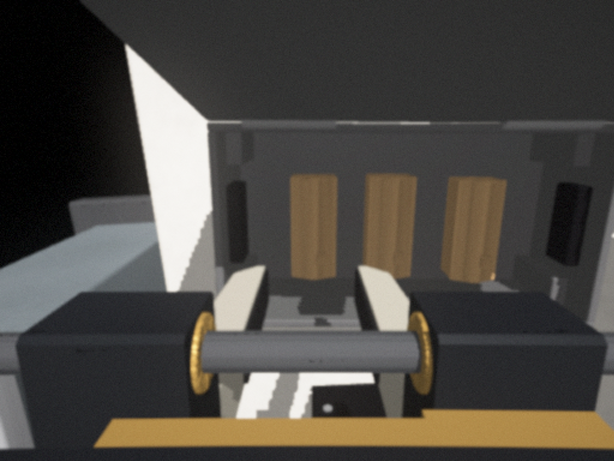

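```bash
python3 - <<'E'
from h import *
c=load('c1');s=load('side0')
tri([(c,(190+530/3.4,110+225/3.4)),(s,(190+440/4,110+30/4))])
tri([(c,(190+600/3.4,110+270/3.4)),(s,(190+455/4,110+58/4))])
w=load('w25');k=1.5625
print(pix(w,[(350/k,340/k),(370/k,340/k),(372/k,425/k),(350/k,425/k)],103).mean(0))
E
```

```text
[ 429. -327.  232.] [2.2, 2.2]
[ 420. -371.  202.] [14.6, 14.6]
[ 476.51707517 -203.11448579  103.        ]
```

```bash
python3 - <<'E'
from h import *
to(476.5,-235,190,1.575)
E
```

```text
tx -0.4831 ty 0.0701 tz -0.0526 roll -0.0658
```

Request:
arm_command([
  {"tx":-0.03,"ty":0,"tz":-0.04,"roll":-0.02,"gripper":0},
  {"tx":-0.08,"ty":0.01,"tz":-0.06,"roll":-0.0658,"gripper":0},
  {"tx":-0.14,"ty":0.02,"tz":-0.06,"roll":-0.0658,"gripper":0},
  {"tx":-0.2,"ty":0.03,"tz":-0.06,"roll":-0.0658,"gripper":0},
  {"tx":-0.26,"ty":0.04,"tz":-0.06,"roll":-0.0658,"gripper":0},
  {"tx":-0.32,"ty":0.05,"tz":-0.06,"roll":-0.0658,"gripper":0},
  {"tx":-0.38,"ty":0.06,"tz":-0.06,"roll":-0.0658,"gripper":0},
  {"tx":-0.44,"ty":0.0701,"tz":-0.055,"roll":-0.0658,"gripper":0},
  {"tx":-0.483,"ty":0.0701,"tz":-0.053,"roll":-0.0658,"gripper":0},
  {"tx":-0.483,"ty":0.0701,"tz":-0.053,"roll":-0.0658,"gripper":0},
])

```text
time: 51.3
tool_pos: [474.6, -238.0, 181.7]
tool_rot: [-3.141, 0.0, 1.572]
wrist_force: [0.1, 0.3, -0.1]
gripper_width: 46.4
```

```bash
python3 - <<'E'
from h import *
st();snap('wrist','w36'); crop('w36',0,0,512,384,1.56,'w36a')
E
```

```text
t 51.30 pos [ 474.6 -238.   181.7] rot [-3.141  0.     1.572] F [ 0.1  0.3 -0.1] T [-0.02  0.06 -0.  ] w 46.4 q [-0.51 -0.19  1.8  -0.    1.53 -0.51]
```

View pics/w36a.png

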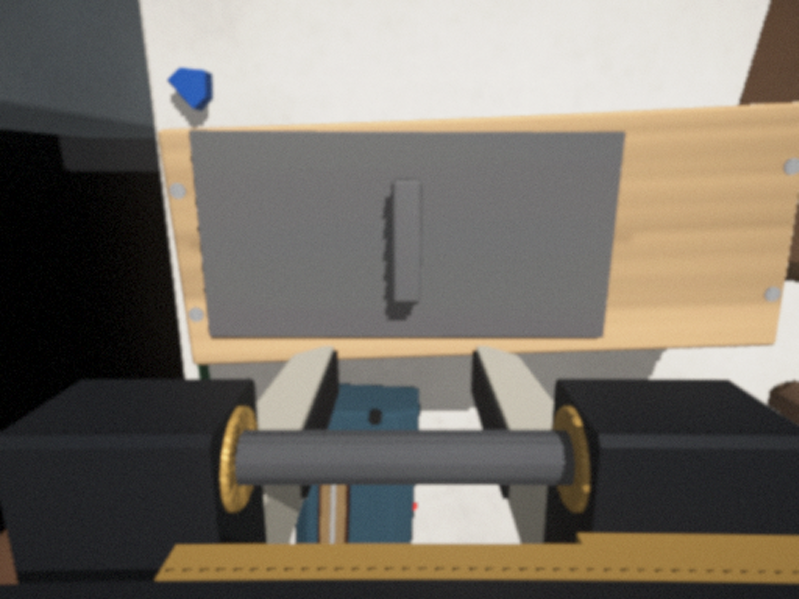

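```bash
python3 - <<'E'
from fit2 import *
w=load('w36');k=1.5625
A=(w,[[52.5,105.5,89],[52.5,-105.5,89],[-52.5,-105.5,89],[-52.5,105.5,89]],[(x/k,y/k) for x,y in((191,130),(625,132),(604,337),(210,337))])
B=(w,[[30,7,103],[30,-7,103],[-30,-7,103],[-30,7,103]],[(x/k,y/k) for x,y in((394,180),(421,180),(418,302),(394,302))])
for it in([A],[B],[A,B]):
    x,r,W=fitm(it,[476,-200,1.57]); print(x,r.tolist())
E
```

```text
[ 476.76583156 -204.69457849    1.56933242] [[-1.9, -0.1], [1.7, -0.5], [0.6, 1.1], [-0.6, 0.3]]
[ 476.39666887 -204.21641438    1.56173746] [[-1.0, -0.7], [0.9, -0.5], [1.4, 0.8], [-1.3, 0.6]]
[ 476.59563485 -204.45510353    1.56998815] [[-2.2, -0.3], [1.5, -0.9], [0.5, 0.7], [-0.8, 0.1], [-1.0, -0.3], [0.9, -0.2], [1.9, 1.1], [-0.7, 1.0]]
```

```bash
python3 - <<'E'
from h import *
to(476.6,-204.5,92,1.569)
E
```

```text
tx 0.0321 ty 0.0018 tz 0.0899 roll 0.0037
```

Request:
arm_command([
  {"tx":0.032,"ty":0.002,"tz":0.02,"roll":0.003,"gripper":0},
  {"tx":0.032,"ty":0.002,"tz":0.06,"roll":0.003,"gripper":0},
  {"tx":0.032,"ty":0.002,"tz":0.08,"roll":0.003,"gripper":0},
  {"tx":0.032,"ty":0.002,"tz":0.088,"roll":0.003,"gripper":0},
  {"tx":0.032,"ty":0.002,"tz":0.09,"roll":0.003,"gripper":0},
])

```text
time: 51.98
tool_pos: [477.2, -203.7, 92.0]
tool_rot: [3.141, 0.0, 1.572]
wrist_force: [0.2, 0.3, -0.2]
gripper_width: 46.4
```

```bash
python3 - <<'E'
from h import *
st()
E
```

```text
t 51.98 pos [ 477.2 -203.7   92. ] rot [3.141 0.    1.572] F [ 0.2  0.3 -0.2] T [-0.07  0.1   0.01] w 46.4 q [-0.45 -0.17  1.93  0.    1.38 -0.45]
```

Request:
arm_command([
  {"tx":0,"ty":0,"tz":0,"roll":0,"gripper":0.9},
  {"tx":0,"ty":0,"tz":0,"roll":0,"gripper":0.9},
  {"tx":0,"ty":0,"tz":0,"roll":0,"gripper":0.9},
  {"tx":0,"ty":0,"tz":0,"roll":0,"gripper":0.9},
  {"tx":0,"ty":0,"tz":0,"roll":0,"gripper":0.9},
  {"tx":0,"ty":0,"tz":-0.005,"roll":0,"gripper":0.9},
  {"tx":0,"ty":0,"tz":-0.015,"roll":0,"gripper":0.9},
  {"tx":0,"ty":0,"tz":-0.03,"roll":0,"gripper":0.9},
  {"tx":0,"ty":0,"tz":-0.05,"roll":0,"gripper":0.9},
], squeeze=45)

```text
time: 53.1
tool_pos: [476.9, -203.6, 142.7]
tool_rot: [3.142, 0.0, 1.572]
wrist_force: [0.4, 0.3, -1.7]
gripper_width: 13.7
```

```bash
python3 - <<'E'
from h import *
st();snap('wrist','w37'); crop('w37',0,0,512,384,1.56,'w37a')
E
```

```text
t 53.10 pos [ 476.9 -203.6  142.7] rot [3.142 0.    1.572] F [ 0.4  0.3 -1.7] T [-0.04  0.09 -0.03] w 13.7 q [-0.45 -0.2   1.87 -0.    1.47 -0.45]
```

View pics/w37a.png

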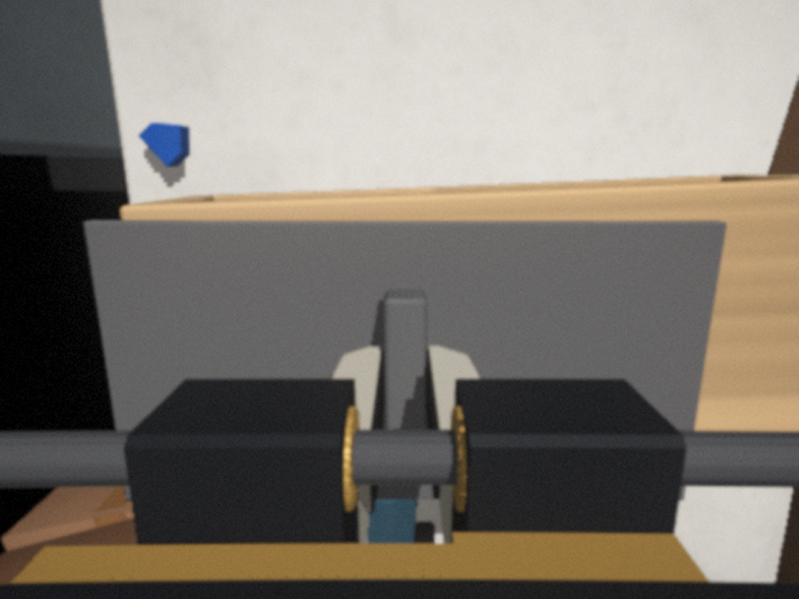

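```bash
python3 - <<'E'
from h import *
w=load('w37');k=1.5625
P=pix(w,[(86/k,221/k),(724/k,222/k)],139.7); print(P.round(1), (P.mean(0)-[476.9,-203.6,0]).round(1), P[1]-P[0])
E
```

```text
[[ 373.8 -152.   139.7]
 [ 582.  -152.   139.7]] [  1.   51.6 139.7] [2.08245488e+02 6.52276493e-02 0.00000000e+00]
```

```bash
python3 - <<'E'
from h import *
crop('w24',155,5,365,130,3.8,'w24b')
E
```

```text
(no output)
```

View pics/w24b.png

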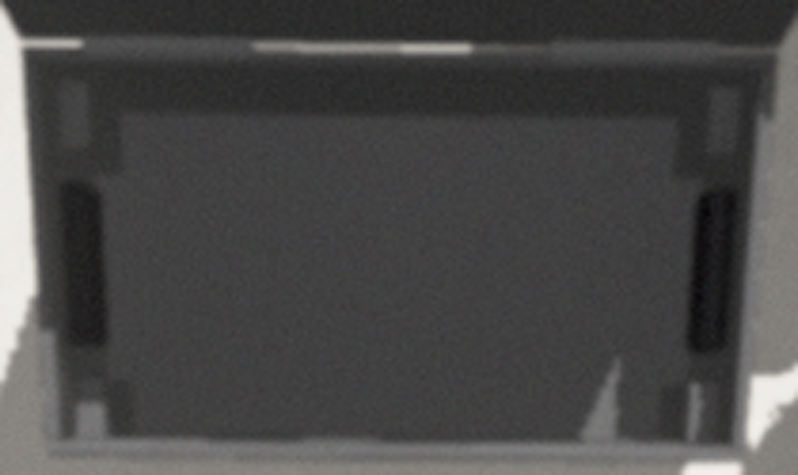

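```bash
python3 - <<'E'
from fit2 import *
w=load('w24'); g=lambda x,y:(155+x/3.8,5+y/3.8)
A=(w,[[-61,115,76],[-61,-115,76]],[g(48,458),g(742,460)])
B=(w,[[56,110,54],[56,100,54],[36,110,54],[36,100,54],[56,-100,54],[56,-110,54],[36,-100,54],[36,-110,54]],[g(60,80),g(90,80),g(60,150),g(90,150),g(708,87),g(738,87),g(708,152),g(738,152)])
for it in([A],[B],[A,B]):
    x,r,W=fitm(it,[493,259,1.51]); print(x,r.tolist())
E
```

```text
[492.86190659 257.51143237   1.50962578] [[-0.7, 0.0], [0.7, 0.0]]
[493.71902204 257.28936947   1.50599621] [[-1.0, 0.2], [-0.6, 0.3], [0.2, -0.3], [0.4, -0.2], [0.8, -0.4], [1.1, -0.4], [-0.5, 0.4], [-0.2, 0.4]]
[493.62145547 257.32536846   1.50625934] [[-0.3, -0.2], [1.2, 0.5], [-1.1, 0.2], [-0.7, 0.3], [0.1, -0.3], [0.3, -0.2], [0.7, -0.4], [1.0, -0.4], [-0.5, 0.4], [-0.3, 0.4]]
```

```bash
python3 - <<'E'
from h import *
to(493.3,257.8,125,1.507)
E
```

```text
tx 0.4619 ty 0.0159 tz 0.0202 roll 0.0649
```

Request:
arm_command([
  {"tx":0.01,"ty":0,"tz":-0.01,"roll":0,"gripper":0.9},
  {"tx":0.04,"ty":0.002,"tz":-0.02,"roll":0.01,"gripper":0.9},
  {"tx":0.08,"ty":0.004,"tz":-0.02,"roll":0.02,"gripper":0.9},
  {"tx":0.13,"ty":0.006,"tz":-0.02,"roll":0.03,"gripper":0.9},
  {"tx":0.18,"ty":0.008,"tz":-0.02,"roll":0.04,"gripper":0.9},
  {"tx":0.23,"ty":0.01,"tz":-0.02,"roll":0.05,"gripper":0.9},
  {"tx":0.28,"ty":0.012,"tz":-0.02,"roll":0.065,"gripper":0.9},
  {"tx":0.33,"ty":0.014,"tz":-0.02,"roll":0.065,"gripper":0.9},
  {"tx":0.38,"ty":0.016,"tz":-0.02,"roll":0.065,"gripper":0.9},
  {"tx":0.41,"ty":0.016,"tz":-0.02,"roll":0.065,"gripper":0.9},
])

```text
time: 54.4
tool_pos: [491.7, 208.9, 161.4]
tool_rot: [-3.141, -0.0, 1.509]
wrist_force: [-0.5, -0.9, -2.0]
gripper_width: 13.5
```

```bash
python3 - <<'E'
from h import *
st();snap('wrist','w38'); crop('w38',0,0,512,384,1.56,'w38a');to(493.3,257.8,125,1.507)
E
```

```text
t 54.40 pos [491.7 208.9 161.4] rot [-3.141 -0.     1.509] F [-0.5 -0.9 -2. ] T [-0.08  0.1   0.  ] w 13.5 q [ 0.35 -0.17  1.82  0.    1.5   0.42]
tx 0.0468 ty -0.0012 tz 0.0364 roll 0.0021
```

View pics/w38a.png

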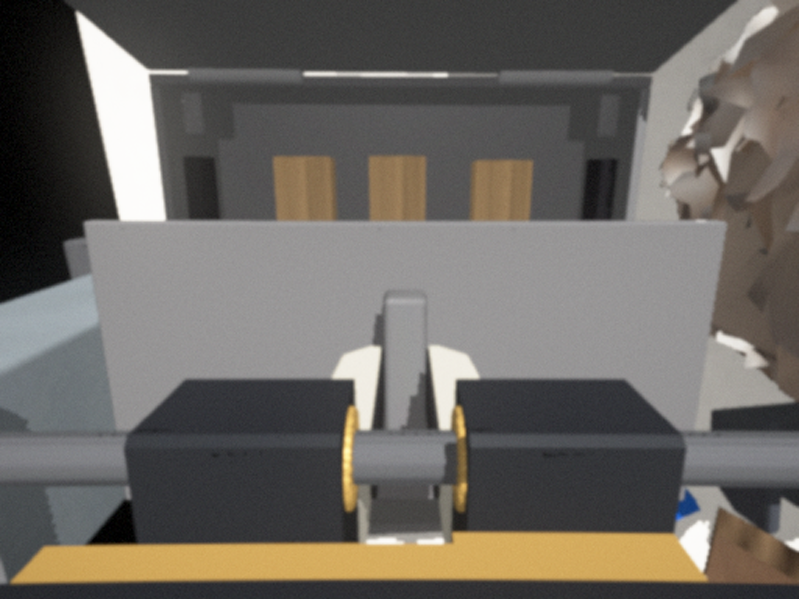

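Request:
arm_command([
  {"tx":0.015,"ty":0,"tz":0,"roll":0.002,"gripper":0.9},
  {"tx":0.035,"ty":-0.001,"tz":0,"roll":0.002,"gripper":0.9},
  {"tx":0.0468,"ty":-0.001,"tz":0.01,"roll":0.002,"gripper":0.9},
  {"tx":0.0468,"ty":-0.001,"tz":0.03,"roll":0.002,"gripper":0.9},
  {"tx":0.0468,"ty":-0.001,"tz":0.05,"roll":0.002,"gripper":0.9},
  {"tx":0.0468,"ty":-0.001,"tz":0.062,"roll":0.002,"gripper":0.9},
  {"tx":0.0468,"ty":-0.001,"tz":0.066,"roll":0.002,"gripper":0.9},
])

```text
time: 55.32
tool_pos: [494.2, 252.6, 94.2]
tool_rot: [-3.14, 0.001, 1.504]
wrist_force: [0.2, -0.1, -1.0]
gripper_width: 13.7
```

```bash
python3 - <<'E'
from h import *
st();snap('wrist','w39'); crop('w39',0,0,512,384,1.56,'w39a');to(493.3,257.8,70,1.507); snap('scene','c39'); crop('c39',90,110,210,220,6,'c39a')
E
```

```text
t 55.33 pos [494.2 252.6  94.2] rot [-3.140e+00  1.000e-03  1.504e+00] F [ 0.2 -0.1 -1. ] T [-0.03  0.06 -0.  ] w 13.7 q [ 0.43 -0.08  1.85 -0.    1.38  0.49]
tx 0.0050 ty -0.0013 tz 0.0244 roll -0.0025
```

View pics/w39a.png

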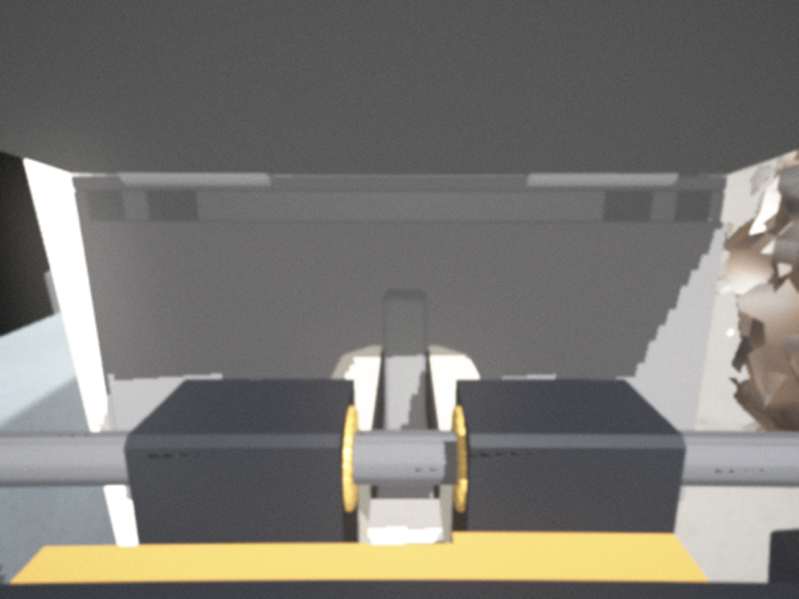

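View pics/c39a.png

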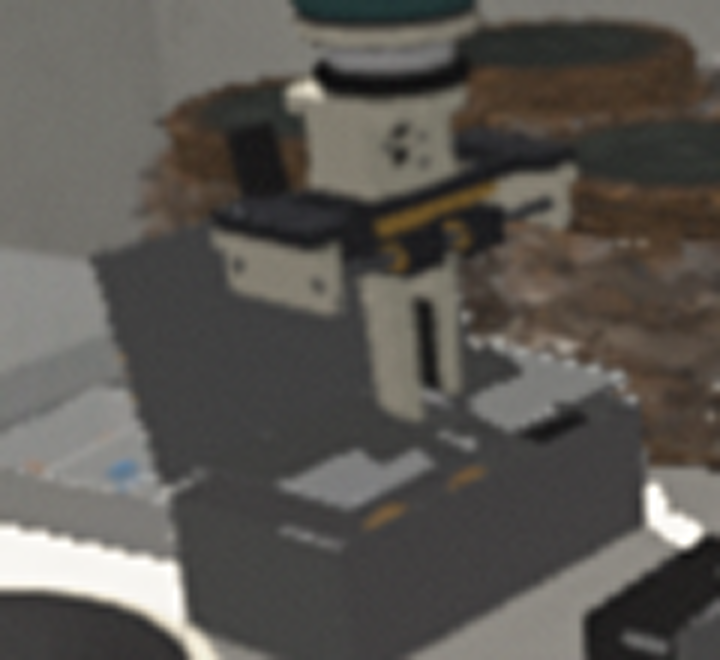

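```bash
python3 - <<'E'
from h import *
s=load('w39');k=1.5625
P=pix(s,[(75/k,176/k),(727/k,179/k)],76); m=P.mean(0); c,n=np.cos(1.507),np.sin(1.507)
print(P.round(1),'ctr',m[:2]-61*np.array([c,n]))
P=pix(s,[(85/k,187/k),(715/k,190/k)],76); m=P.mean(0);print(P.round(1),'inner ctr',m[:2]-56*np.array([c,n]))
crop('w39',30,95,490,150,1.7,'w39b')
E
```

```text
[[385.  325.8  76. ]
 [611.3 309.9  76. ]] ctr [494.24909357 256.94907224]
[[387.6 321.9  76. ]
 [607.5 306.4  76. ]] inner ctr [493.97606655 258.25674232]
```

View pics/w39b.png

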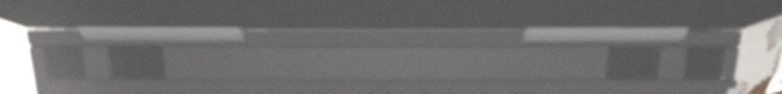

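Request:
arm_command([
  {"tx":0.003,"ty":-0.0005,"tz":0,"roll":-0.002,"gripper":0.9},
  {"tx":0.005,"ty":-0.001,"tz":0.003,"roll":-0.002,"gripper":0.9},
  {"tx":0.005,"ty":-0.001,"tz":0.008,"roll":-0.002,"gripper":0.9},
  {"tx":0.005,"ty":-0.001,"tz":0.013,"roll":-0.002,"gripper":0.9},
  {"tx":0.005,"ty":-0.001,"tz":0.018,"roll":-0.002,"gripper":0.9},
  {"tx":0.005,"ty":-0.001,"tz":0.018,"roll":-0.002,"gripper":0.9},
])

```text
time: 56.18
tool_pos: [493.6, 258.0, 76.8]
tool_rot: [-3.141, 0.0, 1.507]
wrist_force: [-0.0, 0.5, -1.0]
gripper_width: 13.7
```

```bash
python3 - <<'E'
from h import *
st();snap('wrist','w40'); crop('w40',0,0,512,384,1.56,'w40a'); snap('scene','c40'); crop('c40',90,110,210,220,6,'c40a')
E
```

```text
t 56.17 pos [493.6 258.   76.8] rot [-3.141  0.     1.507] F [-0.   0.5 -1. ] T [-0.08  0.08 -0.05] w 13.7 q [ 0.44 -0.07  1.86 -0.    1.35  0.5 ]
```

View pics/w40a.png

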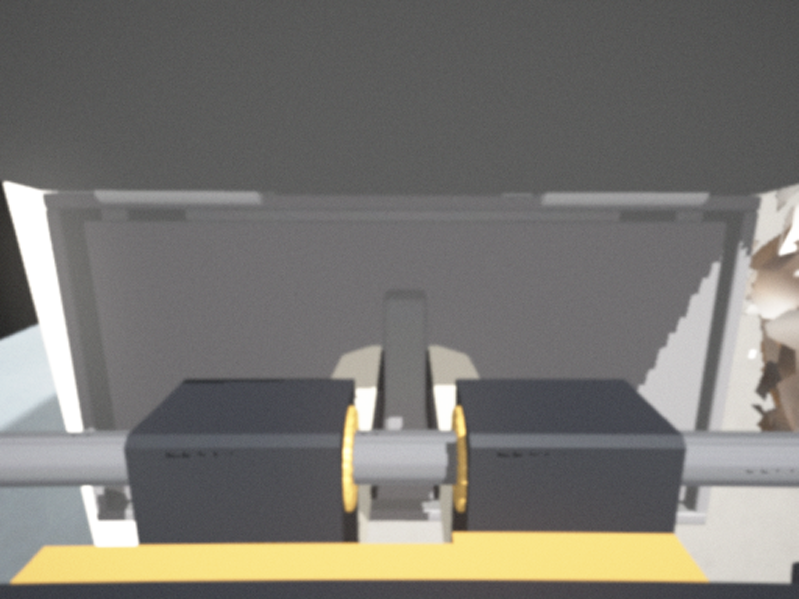

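View pics/c40a.png

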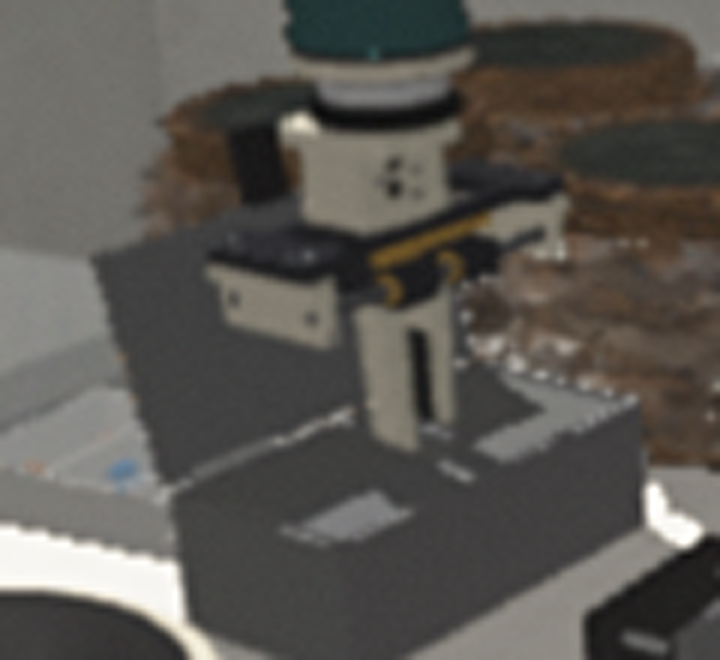

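Request:
arm_command([
  {"tx":0,"ty":0,"tz":0.003,"roll":0,"gripper":0.9},
  {"tx":0,"ty":0,"tz":0.0055,"roll":0,"gripper":0.9},
  {"tx":0,"ty":0,"tz":0.007,"roll":0,"gripper":0.9},
  {"tx":0,"ty":0,"tz":0.007,"roll":0,"gripper":0.9},
])

```text
time: 56.78
tool_pos: [493.8, 258.1, 70.2]
tool_rot: [-3.141, 0.0, 1.507]
wrist_force: [-0.0, -0.4, -1.7]
gripper_width: 13.4
```

Request:
arm_command([
  {"tx":0,"ty":0,"tz":0.001,"roll":0,"gripper":0.9},
  {"tx":0,"ty":0,"tz":0.002,"roll":0,"gripper":0.9},
  {"tx":0,"ty":0,"tz":0.003,"roll":0,"gripper":0.9},
])

```text
time: 57.15
tool_pos: [493.9, 258.2, 67.7]
tool_rot: [3.141, -0.0, 1.507]
wrist_force: [-2.4, -1.4, 4.5]
gripper_width: 13.5
```

Request:
arm_command([
  {"tx":0,"ty":0,"tz":0.001,"roll":0,"gripper":0.9},
  {"tx":0,"ty":0,"tz":0.002,"roll":0,"gripper":0.9},
  {"tx":0,"ty":0,"tz":0.0025,"roll":0,"gripper":0.9},
])

```text
time: 57.52
tool_pos: [493.9, 258.2, 64.9]
tool_rot: [3.141, -0.0, 1.507]
wrist_force: [-0.8, -0.6, 3.8]
gripper_width: 13.8
```

Rests sliding at ~5 N. Continue in 1 mm steps.

Request:
arm_command([
  {"tx":0,"ty":0,"tz":0.001,"roll":0,"gripper":0.9},
  {"tx":0,"ty":0,"tz":0.002,"roll":0,"gripper":0.9},
  {"tx":0,"ty":0,"tz":0.002,"roll":0,"gripper":0.9},
])

```text
time: 57.9
tool_pos: [493.9, 258.2, 62.7]
tool_rot: [3.141, -0.0, 1.507]
wrist_force: [1.0, -0.5, 2.1]
gripper_width: 13.4
```

Request:
arm_command([
  {"tx":0,"ty":0,"tz":0.001,"roll":0,"gripper":0.9},
  {"tx":0,"ty":0,"tz":0.001,"roll":0,"gripper":0.9},
])

```text
time: 58.15
tool_pos: [493.9, 258.2, 61.8]
tool_rot: [3.141, -0.0, 1.507]
wrist_force: [0.9, 0.3, 2.0]
gripper_width: 13.4
```

Request:
arm_command([
  {"tx":0,"ty":0,"tz":0.001,"roll":0,"gripper":0.9},
  {"tx":0,"ty":0,"tz":0.001,"roll":0,"gripper":0.9},
])

```text
time: 58.4
tool_pos: [493.9, 258.2, 61.6]
tool_rot: [3.141, -0.0, 1.507]
wrist_force: [-3.7, -1.6, 10.9]
gripper_width: 13.7
```

Request:
arm_command([
  {"tx":0,"ty":0,"tz":0.001,"roll":0,"gripper":0.9},
  {"tx":0,"ty":0,"tz":0.001,"roll":0,"gripper":0.9},
])

```text
time: 58.65
tool_pos: [493.9, 258.3, 61.5]
tool_rot: [3.141, -0.0, 1.507]
wrist_force: [-9.1, -4.3, 21.6]
gripper_width: 13.3
```

Request:
arm_command([
  {"tx":0,"ty":0,"tz":-0.0015,"roll":0,"gripper":0.9},
  {"tx":0,"ty":0,"tz":-0.0015,"roll":0,"gripper":0.4},
  {"tx":0,"ty":0,"tz":-0.0015,"roll":0,"gripper":0.2},
  {"tx":0,"ty":0,"tz":-0.0015,"roll":0,"gripper":0.2},
  {"tx":0,"ty":0,"tz":-0.03,"roll":0,"gripper":0.2},
  {"tx":0,"ty":0,"tz":-0.07,"roll":0,"gripper":0.2},
  {"tx":-0.03,"ty":0,"tz":-0.12,"roll":0,"gripper":0.2},
  {"tx":-0.07,"ty":0,"tz":-0.17,"roll":0,"gripper":0.2},
  {"tx":-0.1,"ty":0,"tz":-0.2,"roll":0,"gripper":0.2},
])

```text
time: 59.78
tool_pos: [487.4, 157.3, 262.4]
tool_rot: [3.14, -0.001, 1.507]
wrist_force: [-0.6, -0.3, 0.2]
gripper_width: 37.4
```

```bash
python3 - <<'E'
from h import *
st();snap('wrist','w41'); crop('w41',0,0,512,384,1.56,'w41a'); snap('scene','c41'); crop('c41',90,130,300,250,3.8,'c41a'); snap('side','s41'); crop('s41',170,130,370,330,4,'s41a')
E
```

```text
t 59.77 pos [487.4 157.3 262.4] rot [ 3.140e+00 -1.000e-03  1.507e+00] F [-0.6 -0.3  0.2] T [-0.05  0.11  0.04] w 37.4 q [ 0.26 -0.25  1.72 -0.    1.67  0.33]
```

View pics/w41a.png

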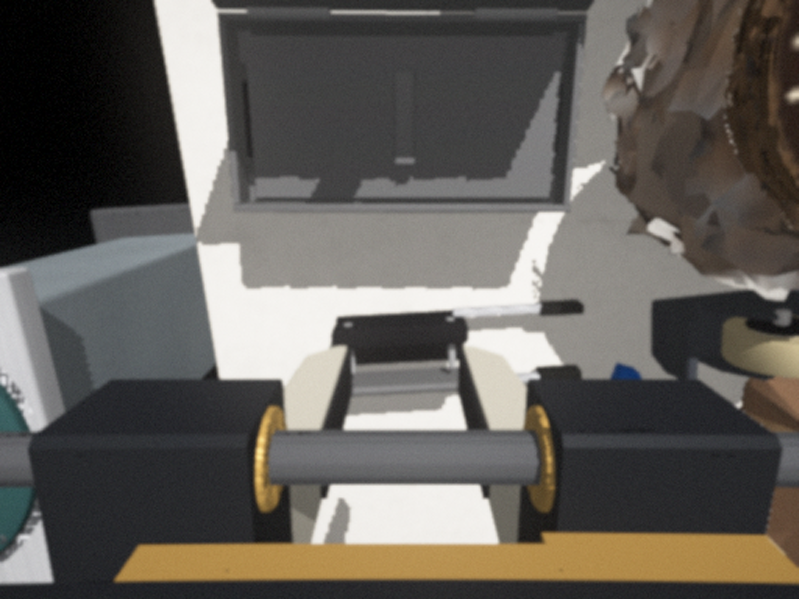

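View pics/c41a.png

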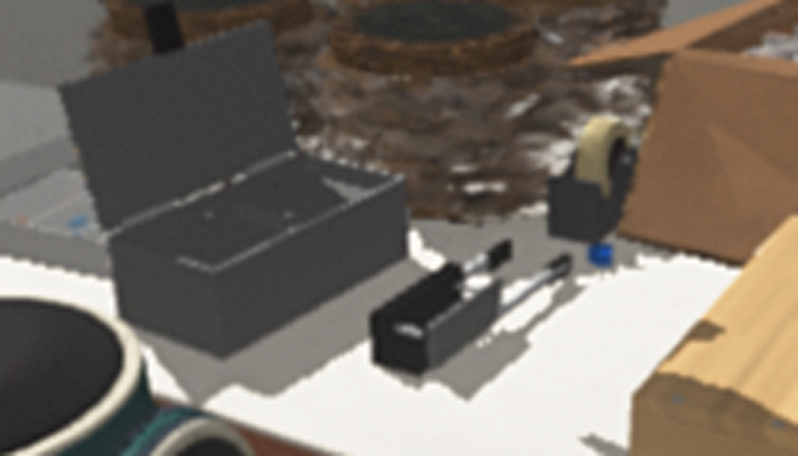

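View pics/s41a.png

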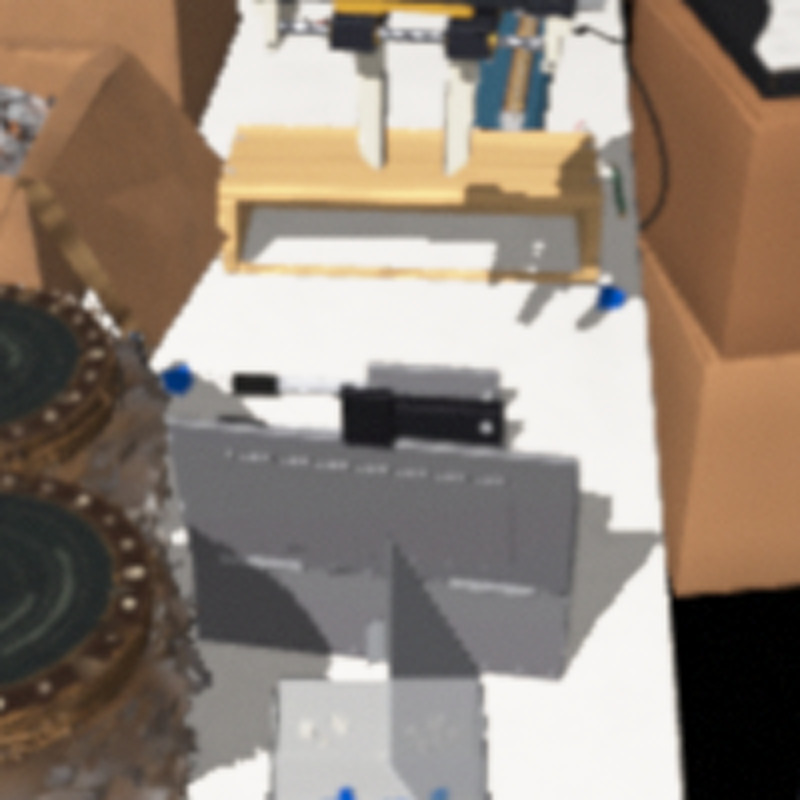

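```bash
python3 - <<'E'
from h import *
crop('w41',130,0,390,140,3.07,'w41b')
E
```

```text
(no output)
```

View pics/w41b.png

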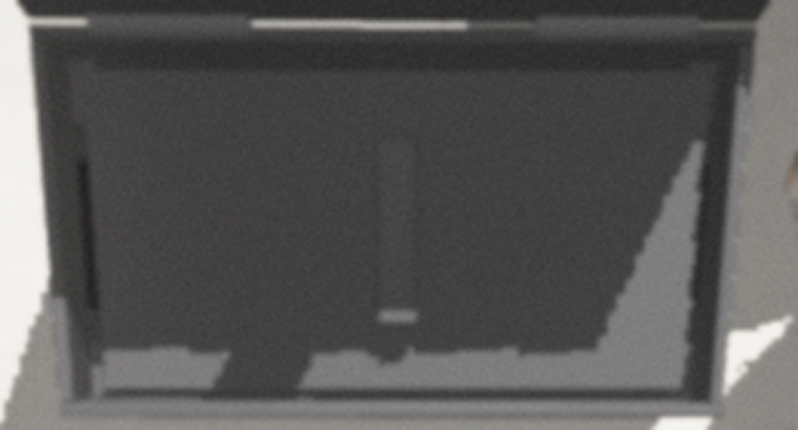

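```bash
python3 - <<'E'
from h import *
from scipy.optimize import least_squares
w=load('w41'); g=lambda x,y:(130+x/3.07,y/3.07)
px=np.array([g(75,66),g(708,70),g(100,388),g(686,388)])
C=np.array([[52.5,105.5],[52.5,-105.5],[-52.5,105.5],[-52.5,-105.5]])
def W(p):
    c,n=np.cos(p[2]),np.sin(p[2]); xy=C@np.array([[c,n],[-n,c]])+p[:2]
    return np.c_[xy,p[3]+p[4]*np.sign(C[:,1])]
r=least_squares(lambda p:(proj(w,W(p))-px).ravel(),[493,257,1.507,59,0],x_scale=[10,10,.1,10,1]); print(r.x, r.fun.round(2))
# rim check with same cam
print(proj(w,[[493.6,257.4,0]]))
B=np.array([[-61,115],[-61,-115]]);
for z in (54,62):
    c,n=np.cos(1.507),np.sin(1.507); xy=C@np.array([[c,n],[-n,c]])+[494.1,257.7]; print(z,((proj(w,np.c_[xy,np.full(4,z+5.)])-[130,0])*3.07).round(0).tolist())
E
```

```text
[494.30699933 257.5209517    1.50765351  59.07121907   2.4060241 ] [ 0.13 -0.25  0.16 -0.29  0.17  0.43 -0.5   0.16]
[[257.9509516   81.13026284]]
54 [[77.0, 66.0], [710.0, 67.0], [102.0, 388.0], [686.0, 389.0]]
62 [[70.0, 60.0], [718.0, 61.0], [95.0, 390.0], [692.0, 390.0]]
```

```bash
python3 - <<'E'
from h import *
to(494,257.6,85,1.507)
E
```

```text
tx 0.1001 ty -0.0010 tz 0.1766 roll -0.0019
```

Request:
arm_command([
  {"tx":0.05,"ty":0,"tz":0,"roll":0,"gripper":1},
  {"tx":0.09,"ty":-0.001,"tz":0.03,"roll":0,"gripper":1},
  {"tx":0.1,"ty":-0.001,"tz":0.08,"roll":0,"gripper":1},
  {"tx":0.1,"ty":-0.001,"tz":0.13,"roll":0,"gripper":1},
  {"tx":0.1,"ty":-0.001,"tz":0.165,"roll":0,"gripper":1},
  {"tx":0.1,"ty":-0.001,"tz":0.178,"roll":0,"gripper":1},
  {"tx":0.1,"ty":-0.001,"tz":0.184,"roll":0,"gripper":1},
  {"tx":0.1,"ty":-0.001,"tz":0.186,"roll":0,"gripper":1},
  {"tx":0.1,"ty":-0.001,"tz":0.186,"roll":0,"gripper":1},
])

```text
time: 61.05
tool_pos: [493.2, 258.4, 74.8]
tool_rot: [3.14, -0.001, 1.507]
wrist_force: [0.7, 0.7, 0.1]
gripper_width: 0.5
```

Request:
arm_command([
  {"tx":0,"ty":0,"tz":0.001,"roll":0,"gripper":1},
  {"tx":0,"ty":0,"tz":0.002,"roll":0,"gripper":1},
  {"tx":0,"ty":0,"tz":0.002,"roll":0,"gripper":1},
])

```text
time: 61.42
tool_pos: [493.2, 258.4, 73.2]
tool_rot: [3.141, -0.001, 1.507]
wrist_force: [-4.7, -1.6, 10.7]
gripper_width: 0.7
```

Request:
arm_command([
  {"tx":0,"ty":0,"tz":0.0007,"roll":0,"gripper":1},
  {"tx":0,"ty":0,"tz":0.0007,"roll":0,"gripper":1},
])

```text
time: 61.68
tool_pos: [493.2, 258.4, 73.2]
tool_rot: [3.14, -0.001, 1.507]
wrist_force: [-7.2, -2.8, 18.5]
gripper_width: 0.7
```

Request:
arm_command([
  {"tx":0,"ty":0,"tz":-0.01,"roll":0,"gripper":1},
  {"tx":0,"ty":0,"tz":-0.05,"roll":0,"gripper":1},
  {"tx":-0.03,"ty":0,"tz":-0.11,"roll":0,"gripper":0.5},
  {"tx":-0.08,"ty":0,"tz":-0.17,"roll":0,"gripper":0.5},
  {"tx":-0.1,"ty":0,"tz":-0.19,"roll":0,"gripper":0.5},
])

```text
time: 62.3
tool_pos: [486.3, 157.3, 264.0]
tool_rot: [3.139, -0.001, 1.507]
wrist_force: [-0.2, 0.6, -1.0]
gripper_width: 22.2
```

```bash
python3 - <<'E'
from h import *
st();snap('wrist','w42'); crop('w42',130,0,390,140,3.07,'w42b'); snap('side','s42'); snap('scene','c42'); crop('c42',80,110,400,310,2.5,'c42a'); crop('s42',170,60,370,330,2.9,'s42a')
E
```

```text
t 62.30 pos [486.3 157.3 264. ] rot [ 3.139e+00 -1.000e-03  1.507e+00] F [-0.2  0.6 -1. ] T [-0.06  0.07  0.07] w 22.2 q [ 0.26 -0.25  1.72 -0.    1.67  0.33]
```

View pics/w42b.png

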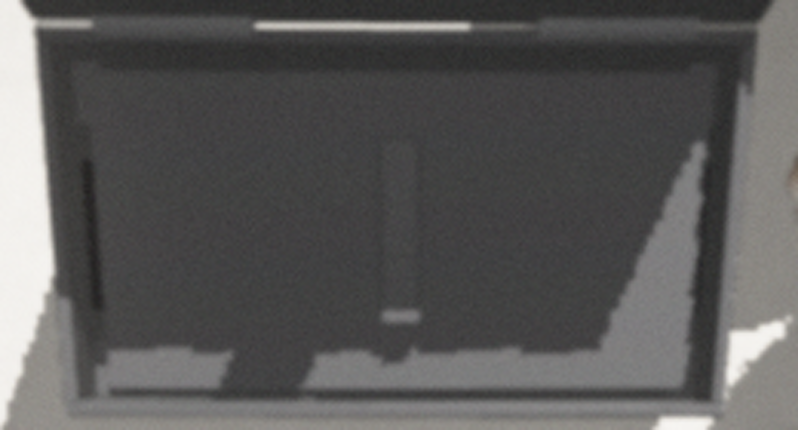

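View pics/c42a.png

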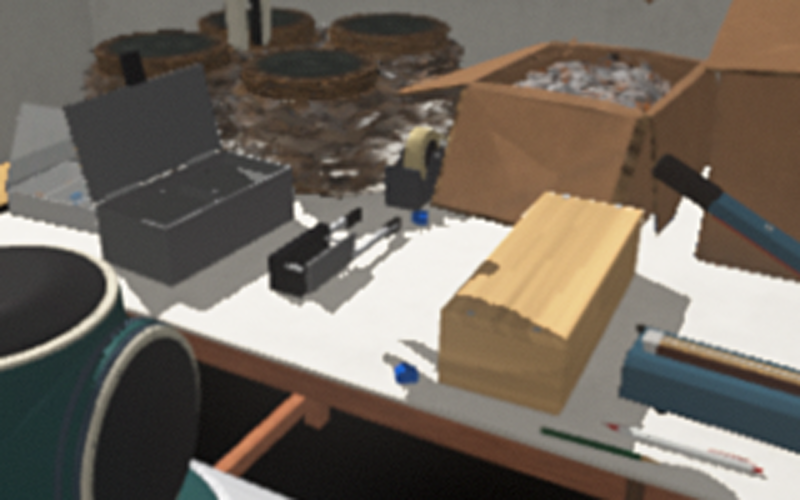

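View pics/s42a.png

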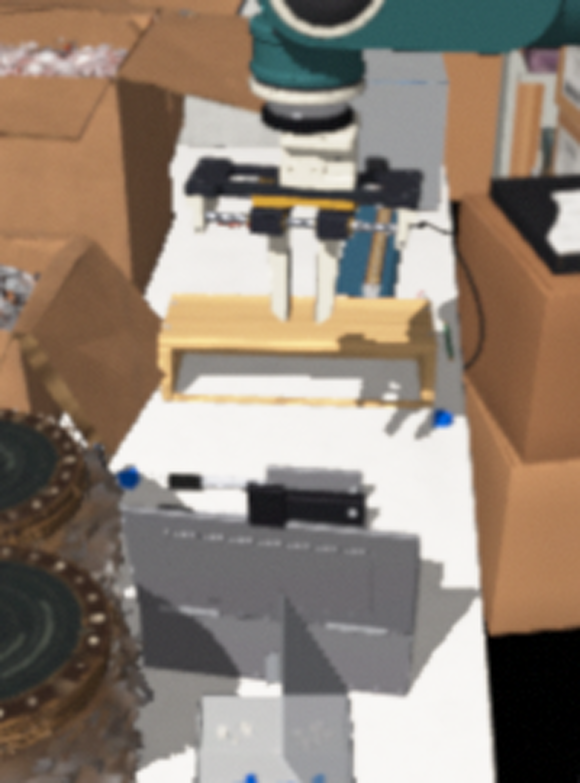

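```bash
python3 - <<'E'
from h import *
c=load('c42'); 
c0,n0=np.cos(1.507),np.sin(1.507)
s=load('s42'); t=(493.6+61*c0+38*c0,257.4+61*n0+38*n0,223); print('tab pred at 1.8',proj(s,t),proj(c,t))
print(finish_job())
E
```

```text
tab pred at 1.8 [[260.89321439 229.83506746]] [[132.64979835 133.15241691]]
the job is handed in; nothing more can be done
None
```

I handed the job in at about 62 s of the 210 s, with all the steps done in the order asked.

- **Houses out:** There were three. I gripped each with the reacher, lifted it over the sill and set it down in front of the shelf. The reacher slipped about 10 mm nose-down once while lifting off the first house. I set it down and re-gripped it before the next house.
- **Reacher:** It lies upright between the box and the shelf, clear of both.
- **Lid:** I led it round by its tab to about 1.76 rad and let go. It then rested leaning back, and it was still open in the last pictures.
- **Houses in the box:** All three stand upright side by side. I set the first one down short of its spot and pushed it over with closed fingers, because the gripper body would have come close to the jar beside the box.
- **Cover:** It went in rib up. I pressed it down while holding it until it stopped hard, then pressed the middle of the rib again with about 18 N. The fingers stopped at 73.2 mm, where 73 mm is expected when the underside lies at 54 mm.

**Last checks:** Fitting the cover's corners in the wrist picture put its underside at about 54 mm on average. That fit also allowed a tilt of about 2 mm at each end, which is within what the picture can resolve. I judged the cover level because it held still against the firm press in the middle. The tape, pen and pencil looked unmoved.

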